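Clear the strip extruder and set its die gap by feeler

TASK

The bench clay extruder was left with dried clay in it: with the wooden push stick, push every slug out of the barrel from its open rear, through the raised die gate onto the run-out board, and put the slugs in the white reclaim tub. Then slide the thin setting gauge along the board under the gate, bring the gate gently down on the blade, and draw the blade out by its handle against a light, even drag, so that the die is left set to that blade's thickness. Finish with the hatch on the barrel pressed down until its catch holds it shut, the stick and the thin gauge lying on the tool mat, and the other things on the bench left where they are.

Things in the scene. Friction and masses are not known exactly. Their poses are not given: they have to be found in the camera images.
- extruder: Bench clay extruder, fixed. Origin: on the bench under mid-barrel; y runs along the barrel from the open rear mouth (y -45 mm) through the die gate (y 51) to the end of the run-out board (y 270). Bore 50 wide (x), 36 high, floor 60 above the bench, level with the board (90 wide, no rails). Barrel 60 wide, top 101 high; bed 110 wide, 12 high, y -80 to 70. Gate guides: 80 over both, 134 high.
- gate_line (a point): Point on the board's surface directly under the middle of the gate (60 mm above the bench, y = +51 mm of the extruder). Axes as the extruder's.
- rear_mouth (a point): Centre of the open rear mouth of the barrel, 78 mm above the bench. Axes as the extruder's.
- gate (a joint): Die gate, a steel plate 6 mm thick sliding upright in the guides: height of its lower edge above the board in m (0 shut, 0.052 fully raised). It starts raised, high enough for slugs to pass. It stays at any height; about 4 N on its top bar slides it either way.
- gate_bar (a point): Middle of the top face of the gate's bar, 72 mm above the gate's lower edge; the bar is 56 mm long (extruder x), 18 mm wide (y) and 10 mm high, overhanging the plate by 6 mm on both sides. Press here to lower the gate; pinch the bar to raise it.
- hatch (a joint): Hinged hatch over the charging port in the barrel's top, in rad: 0 shut, grows as it opens; starts ajar (0.4 to 0.85) and stays where it is left until it meets the roller catch at about 0.11 rad. About 6 to 8 N down near its free edge takes it past the catch, which then holds it shut (below 0.04).
- hatch_press (a point): Point on the top face of the hatch, 10 mm from its free edge, in the middle of its width. Hatch 62 mm from hinge to free edge, 68 mm wide along the extruder's y, 5 mm thick.
- hatch_hinge (a point): Middle of the hatch's hinge axis, which runs along the extruder's y at its x = +30 mm, 103 mm above the bench.
- slug0: Slug of dried clay, a block 47 mm (its x) by 28 mm (its y) by 33 mm high, 75 g, rounded edges; origin: centre of its underside. One to three slugs (slug0, slug1, slug2) start in the barrel, in a row along it; pushing them takes 4 to 10 N.
- slug1: Slug of dried clay, like slug0.
- slug2: Slug of dried clay, like slug0.
- stick: Wooden push stick, square, 18 x 18 mm, 300 mm long along its x axis, 70 g; origin: centre of its underside. Both ends alike. Starts on the tool mat.
- gauge_thin: Thin setting gauge (feeler): steel blade 4 mm thick and 22 mm wide, with a wooden handle 60 mm long, 14 mm thick and 24 mm high standing on one end. Origin: centre of the handle's underside, level with the blade's underside; the blade runs along +x and ends at x = +120 mm (handle from x = -30 to +30 mm). 90 g. Starts on the tool mat.
- gauge_thin_tip (a point): Middle of the end edge of the thin gauge's blade, 2 mm above its underside.
- gauge_thick: Thick setting gauge, same shape and size but with a blade 9 mm thick. Starts on the mat; not needed, leave it.
- mat: Rubber tool mat on the bench, 150 mm (its x) by 500 mm (its y), 3 mm thick, fixed; origin: centre of its underside.
- tub: White open reclaim tub, fixed, 130 mm (its x) by 180 mm (its y) by 60 mm high, walls and floor 4 to 5 mm; origin: centre of its underside.
- paint_tub: Closed paint jar, 68 mm wide, 65 mm high, left of the run-out board. Leave it.
- paint_cup: White open cup, 66 mm wide, 75 mm high, to the right of the mat. Leave it.
- plunger: The extruder's plunger with its rod and cross handle, 165 mm long, lying beyond the extruder. Leave it.
Not all that is in view belongs to the job. Leave any pink look-alike of the gauge_thin alone.

How it is judged (in metres and radians):
On the way, in this order (a step that is already met when the one before it is completed fails the run):
1. every slug is out past the gate, with the stick reaching through the barrel behind it (y of each of slug0, slug1, slug2 in the frame of extruder above 0.066 m and y of stick in the frame of extruder between -0.13 and 0 m and x of stick in the frame of extruder between -0.03 and 0.03 m and angle between the x axis of stick and the y axis of extruder, either way round below 0.25 rad), for 0.1 s.
2. the thin gauge's blade lies at least 18 mm past the gate line with the gate bearing on it (y of gauge_thin_tip in the frame of gate_line between -0.085 and -0.018 m and contact force between gauge_thin and gate above 0.5 N and value of joint gate below 0.0055 m), for 0.2 s.
3. the blade, held in the fingers and nearly out (tip 2 to 15 mm past the gate line), still drags under the gate (y of gauge_thin_tip in the frame of gate_line between -0.015 and -0.002 m and contact force between the fingers and gauge_thin above 1 N and contact force between gauge_thin and gate above 0.4 N), for 0.1 s.
At the end, for the whole second after the job is handed in: The gate stands 3.1 to 4.9 mm above the board (set to the 4 mm blade), the hatch is caught shut (below 0.06 rad), every slug lies in the tub, the stick and the thin gauge lie at rest with their origins over the tool mat (on it, not held up), and nothing is touched (value of joint gate between 0.0031 and 0.0049 m and value of joint hatch below 0.06 rad and x of slug0 in the frame of tub between -0.065 and 0.065 m and y of slug0 in the frame of tub between -0.09 and 0.09 m and height (world z) of each of slug0, slug1, slug2 below 0.055 m and x of slug1 in the frame of tub between -0.065 and 0.065 m and y of slug1 in the frame of tub between -0.09 and 0.09 m and x of slug2 in the frame of tub between -0.065 and 0.065 m and y of slug2 in the frame of tub between -0.09 and 0.09 m and x of stick in the frame of mat between -0.075 and 0.075 m and y of stick in the frame of mat between -0.25 and 0.25 m and height (world z) of each of stick, gauge_thin below 0.03 m and linear speed of each of stick, gauge_thin below 0.02 m/s and x of gauge_thin in the frame of mat between -0.075 and 0.075 m and y of gauge_thin in the frame of mat between -0.25 and 0.25 m).
It fails at once if a bystander is shoved more than 40 mm or the thick gauge is used (distance of any of paint_tub, paint_cup, plunger from where it was at the start of the episode above 0.04 m or distance of gauge_thick from where it was at the start of the episode above 0.06 m).
It fails at once if the gate is rammed down on the blade with more than 60 N (contact force between gauge_thin and gate above 60 N).
Of slug0, slug1, slug2 only 1 to 3 are there at a start; the rules pass over those that are not, and their reading is None.
At some moment in a run one of stick, gauge_thin may be knocked a few centimetres aside while the robot is not near it.
Once in a run the grip may slacken for a moment while it holds something.
It also fails if it takes over 210 s, if anything falls off the work surface, if the arm or the gripper's body presses on something with over 40 N, if the wrist force passes 120 N, or if a joint passes its speed limit or range.

ROBOT

A 6-joint arm with a two-finger parallel gripper is mounted at the origin on the work surface. World frame = base frame: x ahead of the robot, y to its left, z up, the work surface at z = 0. Lengths are in m, angles in degrees, forces in N, time in s.
With the tool pointing down it reaches from about 0.375 to 0.75 m from the base axis. Payload 9 kg.
Tool frame: the origin (TCP) lies midway between the tips of the shut fingers; the grasp point (between the pads) lies behind it (bot.grip_depth is the x of the grasp point in the tool frame, in m); x points along the fingers, y is the direction in which the jaws open and shut, and the axes are right-handed (so a half turn about x gives the same grasp; the last joint's range is limited). The gripper opens to 85 mm and grips with 20 to 120 N. Pads are 22 mm wide; open, the fingers measure 114 mm over their backs; the gripper's body (76 mm by 85 mm) begins 54 mm behind the grasp point. The pads swing forward as they close: fully open they stand 13 mm farther back than shut.
Start: joints at [50.552, 5.964, 5.575, 89.605, 0, 77.527], TCP at [0.272, 0.535, 0.201] pointing down, gripper open.
Joint ranges: [-171.21, 171.21], [-48.23, 106.86], [-62.78, 66.21], [-105.2, 120.99], [-86.42, 89.51], [-180, 180]. Speed limits (degrees/s): [127.2, 127.2, 147.25, 180, 180, 180].

INTERFACE

Orientations are given as [roll, pitch, yaw] about the fixed x, y, z axes, in that order (R = Rz(yaw) Ry(pitch) Rx(roll)).
In Python, from bench import status, optics, bot gives the robot as it stands.
- The arm moves only by the tool carry_out, never from a script. Its argument "increments" is text: rows parted by semicolons, each of 7 numbers parted by spaces: the shift along the tool's x, y, z in m, then the turn, a rotation vector about the tool's x, y, z in rad, then the closure, from 0 (fully open) to 1 (shut). In form: tx ty tz wx wy wz fingers; .... A call has 1 to 8 rows; each row shifts and turns the commanded pose from where the row before left it, along the tool's axes as they then stand; what a row does not reach is not made up. A row lasts 1/12 s, in which the tool goes at most 41.7 mm and 7.16 degrees, less where a joint would pass 70% of its speed; a pose out of reach is approached as far as the arm can. A call with a gripper value outside its range is refused whole. The fingers move at their own pace and stop on an object; the grip force is fixed at half the most. Time passes only in rows, so rows that do not move let the fingers close. It gives the time, the measured TCP pose, the force and the opening at its end, in the units of the state.
- status.state(): the state, without advancing time (a new reading comes with each control period).
- optics.grab_frame(name): name is "scene" or "top"; returns a dict with "image" (400x640x3 uint8, red, green, blue), "camera_matrix" (3x3 intrinsics, pixels), "pose" (4x4, takes a point from camera to world coordinates). Camera axes: x right, y down, z forward; pixel columns grow to the right and rows downward; lengths in m; the calibration is good to about 2 mm. A picture is of the moment at which its call begins. There is no depth.
- bot.hand_in(): hands the job in, once; it reports no verdict.
The state is a dict: "time": time; "joints": joint angles; "dq": joint speeds; "joint_torque": joint torques, N m; "position": TCP position; "eef_rot": TCP orientation; "wrist_force": force on the tool from outside, world axes, zero at the start; "ft_torque": the same for the moment, N m; "gripper_width": opening from 0.0 (shut) to 1.0 (fully open).
Only numpy, scipy, OpenCV 4.12 (cv2) and the standard library are available. Lean on these libraries where they do the work, as an engineer would, in place of code of your own. Each camera call takes 0.05 s, during which the arm holds its last target.

## Working session

There is one attempt and no reset: what is moved stays moved. The work goes in short steps, Python scripts to look and compute and a tool call to move; the robot and the scene stay as the last step left them, time stands still between calls to the robot, and variables do not carry over. Pictures are saved under pics/ and viewed, and the job is handed in when it is done.

Besides the shell and the picture viewer there is one more tool, called after "Request:" as a command line: name --argument value ..., lists and objects as JSON in quotes. carry_out: Moves the arm, as the interface text tells. Its arguments: {"type":"object","properties":{"increments":{"type":"string"}},"required":["increments"]}

```bash
ls; mkdir -p pics; python3 - <<'E'
from bench import status, optics, bot
import cv2
print(status.state()); print(bot.grip_depth)
for n in ("scene","top"):
    f=optics.grab_frame(n); cv2.imwrite(f"pics/{n}0.png",f["image"][:,:,::-1]); print(f["camera_matrix"],f["pose"])
E
```

```text
pics
{'time': 0.0, 'joints': array([ 5.05524248e+01,  5.99908479e+00,  5.52459866e+00,  8.96062615e+01,
       -2.17511782e-03,  7.75257598e+01]), 'dq': array([-0.00940723,  0.01786969, -0.06674458,  0.0496839 ,  0.05779898,
       -0.01759857]), 'joint_torque': array([ 3.03321267e-04, -5.56932199e+01,  5.03648400e+01,  1.69822894e-02,
       -1.62739016e-04, -2.38045692e-05]), 'position': array([0.27189263, 0.53440276, 0.19969398]), 'eef_rot': array([-100.93122458,   89.91922308, -127.904558  ]), 'wrist_force': array([0.68592298, 0.87157072, 0.22290357]), 'ft_torque': array([ 0.02075428, -0.00214679, -0.00633264]), 'gripper_width': 0.9982438194208643}
-0.0187
[[378.81188537   0.         315.4918568 ]
 [  0.         378.81188537 202.21758953]
 [  0.           0.           1.        ]] [[ 0.84913871  0.42846354 -0.30884047  0.88798996]
 [ 0.52815348 -0.69343043  0.49011034 -0.55671959]
 [-0.00416497 -0.57928683 -0.81511313  0.98578617]
 [ 0.          0.          0.          1.        ]]
[[399.82639427   0.         322.74898074]
 [  0.         399.82639427 195.11358273]
 [  0.           0.           1.        ]] [[-0.00998099 -0.99639651  0.08422808  0.45258533]
 [-0.99950778  0.01244646  0.02879713 -0.02880993]
 [-0.0297417  -0.0838992  -0.9960303   1.25691575]
 [ 0.          0.          0.          1.        ]]
```

View pics/scene0.png

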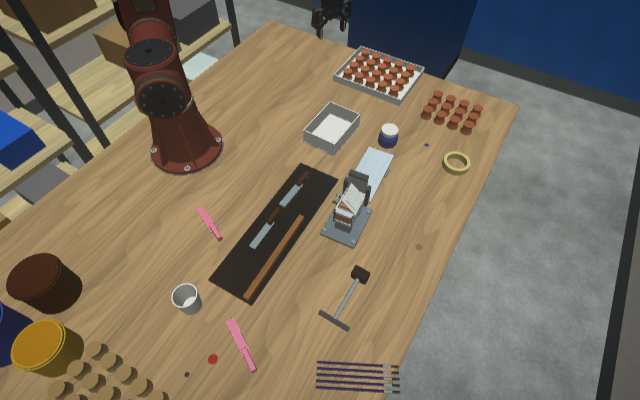

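View pics/top0.png

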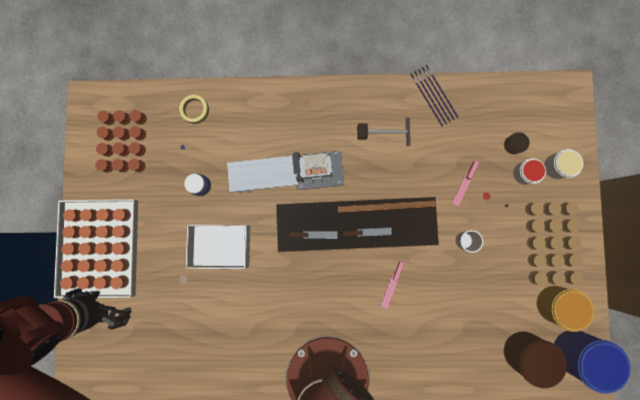

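```bash
cat > h.py <<'E'
import numpy as np, cv2
from bench import status, optics, bot
def ray(f,u,v,z):
    K=f["camera_matrix"];P=f["pose"]
    d=P[:3,:3]@np.linalg.solve(K,[u,v,1.]);o=P[:3,3]
    return o+d*(z-o[2])/d[2]
def proj(f,p):
    K=f["camera_matrix"];P=f["pose"]
    c=P[:3,:3].T@(np.asarray(p,float)-P[:3,3]);q=K@c;return q[:2]/q[2]
def crop(f,x0,y0,x1,y1,s,name):
    im=cv2.resize(np.ascontiguousarray(f["image"][y0:y1,x0:x1,::-1]),None,fx=s,fy=s,interpolation=cv2.INTER_CUBIC)
    cv2.imwrite("pics/"+name,im)
def st():
    from scipy.spatial.transform import Rotation as R
    s=status.state();Rm=R.from_euler('xyz',s['eef_rot'],degrees=True).as_matrix()
    return s,Rm
E
python3 - <<'E'
from h import *
f=optics.grab_frame("top"); crop(f,220,140,450,260,3.4,"t1.png")
g=optics.grab_frame("scene"); crop(g,200,120,420,310,3.1,"s1.png")
E
```

```text
(no output)
```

View pics/t1.png

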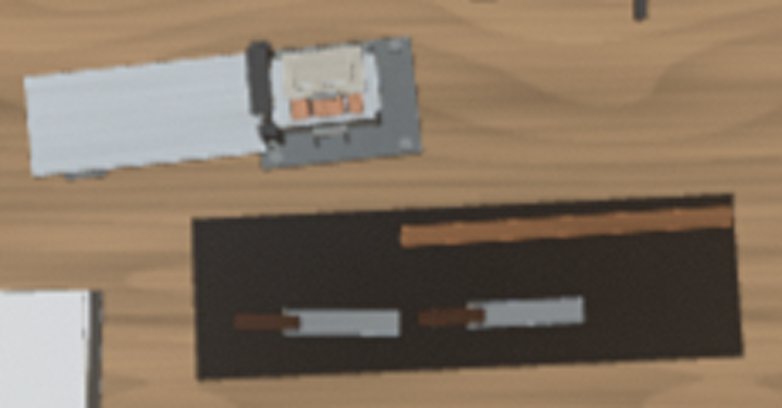

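View pics/s1.png

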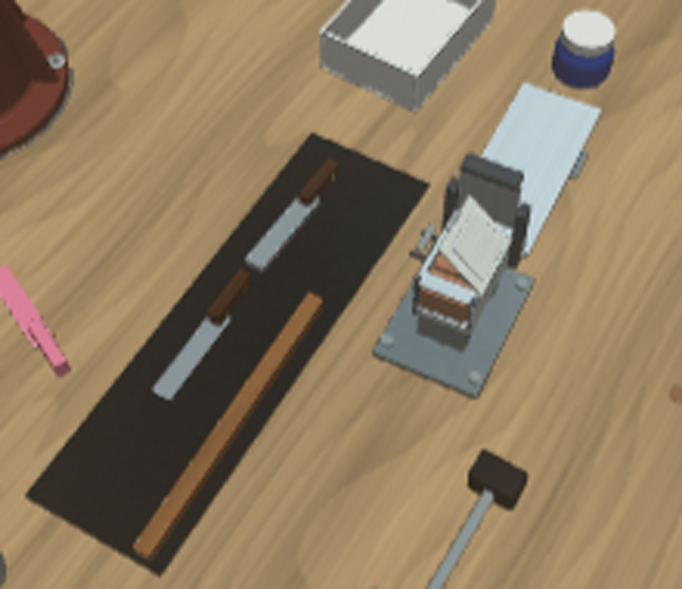

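```bash
python3 - <<'E'
from h import *
g=optics.grab_frame("scene"); crop(g,240,165,320,255,6.6,"s2.png")
f=optics.grab_frame("top"); crop(f,285,220,400,245,6.8,"t2.png")
E
```

```text
(no output)
```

View pics/s2.png

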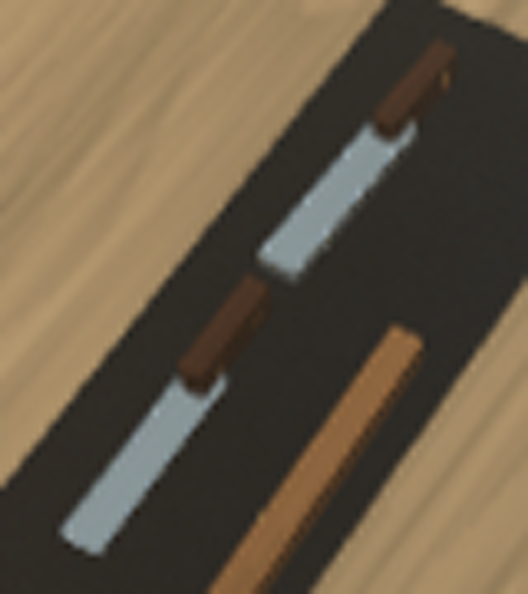

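View pics/t2.png

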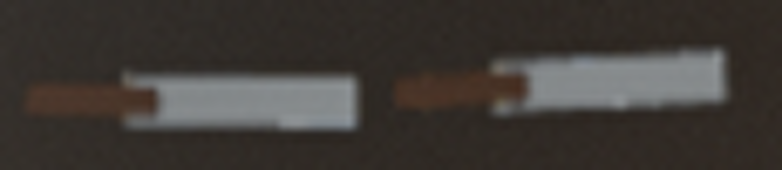

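```bash
python3 - <<'E'
from h import *
ims=[]
for i in range(6): ims.append(optics.grab_frame("scene")["image"].astype(float))
im=np.mean(ims,0).astype(np.uint8)
c=im[165:255,240:320,::-1]
c=np.clip((c.astype(float)-20)*1.9,0,255).astype(np.uint8)
a=cv2.resize(np.ascontiguousarray(c[15:45,36:66]),None,fx=13,fy=13,interpolation=cv2.INTER_NEAREST)
b=cv2.resize(np.ascontiguousarray(c[55:85,6:36]),None,fx=13,fy=13,interpolation=cv2.INTER_NEAREST)
cv2.imwrite("pics/cmp.png",np.hstack([a,b]))
E
```

```text
(no output)
```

View pics/cmp.png

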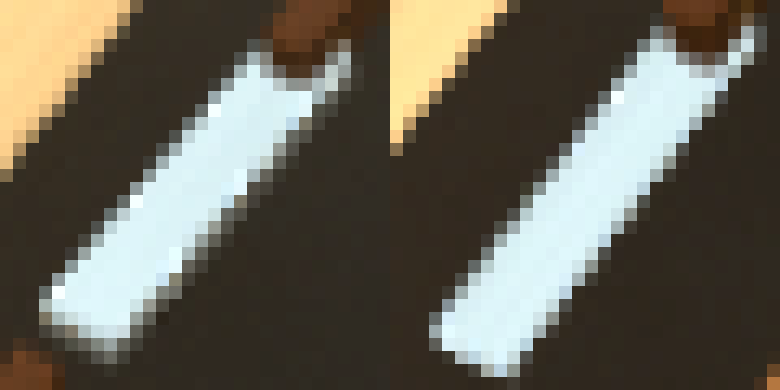

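```bash
python3 - <<'E'
from h import *
f=optics.grab_frame("top");g=optics.grab_frame("scene")
for n,t,s in (("left",(337.5,235),(282.2,204.8)),("right",(391.6,231.3),(252.2,246.8))):
    for z in (.003,.007,.012): 
        p=ray(f,*t,z); print(n,z,p.round(4),(proj(g,p)-s).round(2))
# key top points
def T(u,v): return 220+u/3.4,140+v/3.4
for n,u,v,z in [("board far L",24,77,.06),("board far R(near)",35,177,.06),("bed FR",411,38,.012),("bed NR",422,150,.012),("bed NL",262,170,.012),
 ("guideTop",258,43,.134),("guideBot",270,135,.134),("stick L",401,236,.021),("stick R",731,217,.021),("mat",192,218,.003),("mat",733,196,.003),("mat",743,356,.003),("mat",198,380,.003),
 ("hL tail",235,321,.027),("hR tail",418,316,.027),("tipR",583,310,.007)]:
    print(n,ray(f,*T(u,v),z).round(4))
# tub mask
im=f["image"]
for n,u,v in [("a",187,225),("b",249,225),("c",247,268),("d",186,268)]: print(ray(f,u,v,.06).round(3))
E
```

```text
left 0.003 [ 0.4332 -0.0373  0.003 ] [-0.84  1.95]
left 0.007 [ 0.4333 -0.0373  0.007 ] [-0.92  1.23]
left 0.012 [ 0.4333 -0.0373  0.012 ] [-1.01  0.32]
right 0.003 [ 0.4431 -0.2056  0.003 ] [-0.92  1.52]
right 0.007 [ 0.4431 -0.205   0.007 ] [-0.99  0.73]
right 0.012 [ 0.4431 -0.2043  0.012 ] [-1.07 -0.28]
board far L [0.6568 0.2966 0.06  ]
board far R(near) [0.5666 0.2858 0.06  ]
bed FR [ 0.6961 -0.0514  0.012 ]
bed NR [ 0.5915 -0.06    0.012 ]
bed NL [0.575  0.0876 0.012 ]
guideTop [0.67   0.0791 0.134 ]
guideBot [0.5922 0.0694 0.134 ]
stick L [ 0.5122 -0.0396  0.021 ]
stick R [ 0.5259 -0.3378  0.021 ]
mat [0.532  0.1537 0.003 ]
mat [ 0.5463 -0.3447  0.003 ]
mat [ 0.4004 -0.3489  0.003 ]
mat [0.3829 0.1482 0.003 ]
hL tail [0.4368 0.1113 0.027 ]
hR tail [ 0.4397 -0.0539  0.027 ]
tipR [ 0.4435 -0.2046  0.007 ]
[0.468 0.416 0.06 ]
[0.467 0.228 0.06 ]
[0.339 0.234 0.06 ]
[0.34  0.417 0.06 ]
```

```bash
python3 - <<'E'
from h import *
f=optics.grab_frame("top");im=f["image"].astype(int)
hsv=cv2.cvtColor(f["image"],cv2.COLOR_RGB2HSV)
def blob(mask,box,z,name):
    m=np.zeros(mask.shape,np.uint8);x0,y0,x1,y1=box;m[y0:y1,x0:x1]=mask[y0:y1,x0:x1]
    c=max(cv2.findContours(m,cv2.RETR_EXTERNAL,cv2.CHAIN_APPROX_NONE)[0],key=cv2.contourArea)
    P=np.array([ray(f,u,v,z)[:2] for u,v in c[:,0,:]])
    r=cv2.minAreaRect((P*1000).astype(np.float32)); print(name,[np.round(q,1) for q in r]); return r,c
print(im[175,260],im[180,335],im[235,320],im[205,380],im[245,215])
blue=((im[...,2]>im[...,0]+3)&(im.sum(2)>480)).astype(np.uint8)
blob(blue,(215,150,292,200),.06,"board")
blob(((im.max(2)<70)).astype(np.uint8),(265,190,450,260),.003,"mat")
blob(((im[...,0]>im[...,2]+40)&(im[...,0]>90)).astype(np.uint8),(330,195,440,215),.021,"stick")
blob(((im.min(2)>100)).astype(np.uint8),(345,222,400,245),.007,"bladeR")
blob(((im.min(2)>100)).astype(np.uint8),(290,222,341,245),.012,"bladeL")
blob(((im[...,0]>im[...,2]+25)).astype(np.uint8),(335,225,372,243),.027,"handleR")
s,R=st(); print(R.round(3))
E
```

```text
[185 191 196] [109 113 115] [133 137 139] [128  90  63] [215 217 218]
board [array([621.6, 195. ]), array([ 87.4, 196.3]), np.float64(5.4)]
mat [array([467.1, -96.5]), array([146.2, 494.8]), np.float64(2.1)]
stick [array([ 525.9, -182.9]), array([335.3,  58.4]), np.float64(89.3)]
bladeR [array([ 442.5, -156.8]), array([21.1, 87.9]), np.float64(2.6)]
bladeL [array([435.4,  15.4]), array([96.2, 21.6]), np.float64(89.4)]
handleR [array([439.2, -81.6]), array([55. , 12.2]), np.float64(89.5)]
[[ 0.     0.454  0.891]
 [ 0.     0.891 -0.454]
 [-1.     0.     0.   ]]
```

```bash
cat >> h.py <<'E'
EO=np.array([.637,.024]);TH=np.radians(5.4)
EX=np.array([np.cos(TH),np.sin(TH)]);EY=np.array([-np.sin(TH),np.cos(TH)])
def E2W(x,y,z=0.): return np.array([*(EO+x*EX+y*EY),z])
def W2E(p): d=np.asarray(p)[:2]-EO; return np.array([d@EX,d@EY])
def to(x,y,z,jaw=None,grip=None,tilt=True):
    """print tool increments to reach TCP xyz with tool down and jaw axis at world angle jaw deg"""
    from scipy.spatial.transform import Rotation as Ro
    s,R=st(); d=np.array([x,y,z])-s['position']
    a0=np.degrees(np.arctan2(R[1,1],R[0,1]))
    if jaw is None: jaw=a0
    da=(jaw-a0+90)%180-90
    a=np.radians(a0+da)
    Rt=np.array([[0,np.cos(a),np.sin(a)],[0,np.sin(a),-np.cos(a)],[-1,0,0]])
    w=Ro.from_matrix(R.T@Rt).as_rotvec()
    print("pos",s['position'].round(4),"jaw",a0.round(1),"w",s['gripper_width'].round(3),"F",s['wrist_force'].round(1),"t",round(s['time'],2),"j6",s['joints'][5].round(0))
    print("tool delta (orig tool axes)",(R.T@d).round(4),"rot",w.round(4),"| world d",d.round(4))
    return R.T@d,w
def shot(name,box,s,fn):
    f=optics.grab_frame(name);crop(f,*box,s,fn);return f
E
python3 - <<'E'
from h import *
for n,b,s in (("top",(220,140,450,260),3.4),("scene",(200,120,420,310),3.1)):
    f=optics.grab_frame(n); x0,y0,x1,y1=b
    im=cv2.resize(np.ascontiguousarray(f["image"][y0:y1,x0:x1,::-1]),None,fx=s,fy=s)
    for p in [(-45,270,.06),(45,270,.06),(-45,70,.06),(45,70,.06),(-55,-80,.012),(55,-80,.012),(-55,70,.012),(-30,-45,.101),(30,-45,.101),(-40,51,.134),(40,51,.134),(0,51,.184)]:
        q=(proj(f,E2W(p[0]/1e3,p[1]/1e3,p[2]))-[x0,y0]+.5)*s
        cv2.circle(im,tuple(int(v) for v in q),3,(0,0,255),1)
    cv2.imwrite(f"pics/ov_{n}.png",im)
to(.519,-.189,.2,2.6)
E
```

```text
Traceback (most recent call last):
  File "h.py", line 31, in to
    print("pos",s['position'].round(4),"jaw",a0.round(1),"w",s['gripper_width'].round(3),"F",s['wrist_force'].round(1),"t",round(s['time'],2),"j6",s['joints'][5].round(0))
                                                             ^^^^^^^^^^^^^^^^^^^^^^^^
AttributeError: 'float' object has no attribute 'round'
```

View pics/ov_top.png

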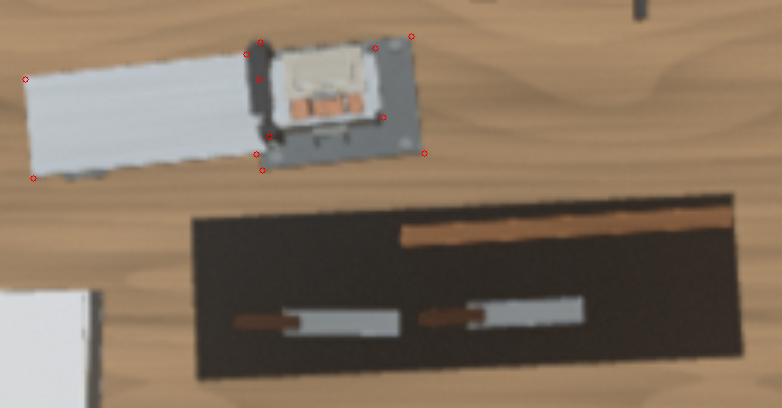

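View pics/ov_scene.png

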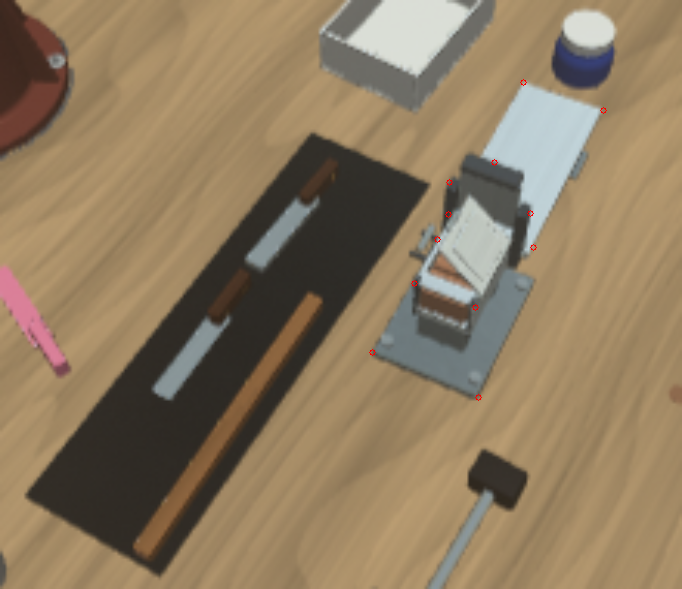

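```bash
sed -i "s/s\['gripper_width'\].round(3)/round(float(s['gripper_width']),3)/" h.py; python3 - <<'E'
from h import *
to(.522,-.259,.12,2.6)
E
```

```text
pos [0.2722 0.5348 0.2006] jaw 63.0 w 0.999 F [ 0.5 -0.1  0.5] t 0.85 j6 78.0
tool delta (orig tool axes) [ 0.0805 -0.5941  0.5827] rot [ 1.0546e+00 -0.0000e+00 -1.0000e-04] | world d [ 0.2498 -0.7938 -0.0806]
```

Request:
carry_out --increments "0 -0.0248 0.0243 0 0 0 0;0 -0.0248 0.0243 0 0 0 0;0 -0.0248 0.0243 0 0 0 0;0 -0.0248 0.0243 0 0 0 0;0 -0.0248 0.0243 0 0 0 0;0 -0.0248 0.0243 0 0 0 0;0 -0.0248 0.0243 0 0 0 0;0 -0.0248 0.0243 0 0 0 0"

```text
time: 1.52
position: [0.3556, 0.2683, 0.2007]
eef_rot: [48.9, 90.0, 21.9]
wrist_force: [0.2, -0.1, -0.4]
gripper_width: 1.008
```

Request:
carry_out --increments "0 -0.0248 0.0243 0 0 0 0;0 -0.0248 0.0243 0 0 0 0;0 -0.0248 0.0243 0 0 0 0;0 -0.0248 0.0243 0 0 0 0;0 -0.0248 0.0243 0 0 0 0;0 -0.0248 0.0243 0 0 0 0;0 -0.0248 0.0243 0 0 0 0;0 -0.0248 0.0243 0 0 0 0"

```text
time: 2.18
position: [0.439, 0.0029, 0.2008]
eef_rot: [19.0, 89.9, -8.0]
wrist_force: [0.8, -0.1, -0.7]
gripper_width: 0.998
```

Request:
carry_out --increments "0 -0.0248 0.0243 0 0 0 0;0 -0.0248 0.0243 0 0 0 0;0 -0.0248 0.0243 0 0 0 0;0 -0.0248 0.0243 0 0 0 0;0 -0.0248 0.0243 0 0 0 0;0 -0.0248 0.0243 0 0 0 0;0 -0.0248 0.0243 0 0 0 0;0 -0.0248 0.0243 0 0 0 0"

```text
time: 2.85
position: [0.5222, -0.2621, 0.2005]
eef_rot: [15.0, 90.0, -12.0]
wrist_force: [-0.1, 0.3, -0.4]
gripper_width: 0.997
```

Request:
carry_out --increments "0 0 0 0.117 0 0 0;0 0 0 0.117 0 0 0;0 0 0 0.117 0 0 0;0 0 0 0.117 0 0 0;0 0 0 0.117 0 0 0;0 0 0 0.117 0 0 0;0 0 0 0.117 0 0 0;0 0 0 0.117 0 0 0"

```text
time: 3.52
position: [0.5219, -0.2602, 0.2005]
eef_rot: [125.3, 90.0, 44.4]
wrist_force: [-0.2, 0.2, 0.3]
gripper_width: 1.001
```

```bash
python3 - <<'E'
from h import *
to(.522,-.259,.06,2.6)
f=shot("scene",(200,120,420,310),3.1,"s3.png")
E
```

```text
pos [ 0.5219 -0.2602  0.2005] jaw 9.1 w 1.001 F [-0.2  0.2  0.3] t 3.52 j6 42.0
tool delta (orig tool axes) [ 0.1405  0.0002 -0.0012] rot [ 1.128e-01 -1.000e-04 -1.000e-04] | world d [ 1.000e-04  1.200e-03 -1.405e-01]
```

View pics/s3.png

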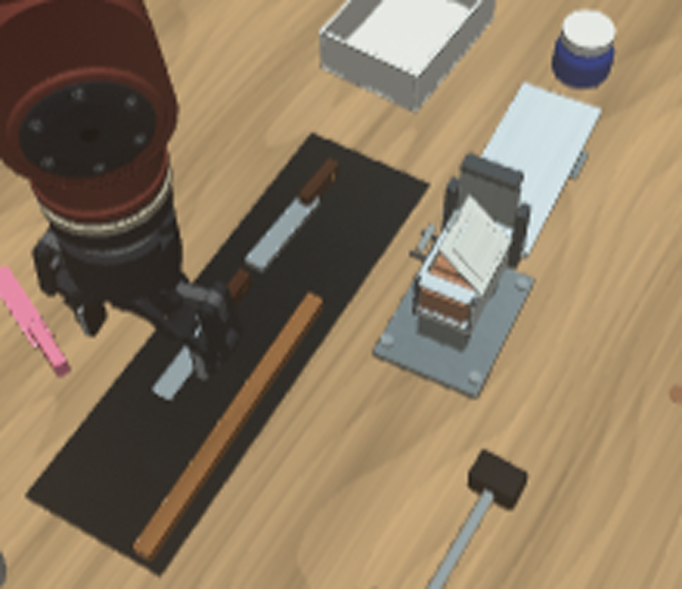

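Request:
carry_out --increments "0.03 0 -0.001 0.113 0 0 0;0.035 0 0 0 0 0 0;0.035 0 0 0 0 0 0;0.035 0 0 0 0 0 0;0.03 0 0 0 0 0 0;0.02 0 0 0 0 0 0;0.0075 0 0 0 0 0 0;0 0 0 0 0 0 0"

```text
time: 4.23
position: [0.5205, -0.2582, 0.006]
eef_rot: [-133.7, 89.8, 139.3]
wrist_force: [0.4, -0.1, 0.2]
gripper_width: 1.001
```

Request:
carry_out --increments "0 0 0 0 0 0 1;0 0 0 0 0 0 1;0 0 0 0 0 0 1;0 0 0 0 0 0 1;0 0 0 0 0 0 1;0 0 0 0 0 0 1;0 0 0 0 0 0 1;0 0 0 0 0 0 1"

```text
time: 4.9
position: [0.5218, -0.2592, 0.008]
eef_rot: [127.4, 90.0, 40.4]
wrist_force: [0.2, -1.2, 0.1]
gripper_width: 0.0
```

```bash
python3 - <<'E'
from h import *
to(.522,-.259,.06,2.6)
f=shot("scene",(200,150,340,330),3.3,"s4.png")
f=shot("top",(320,160,450,260),5,"t4.png")
E
```

```text
pos [ 0.5218 -0.2592  0.008 ] jaw 2.9 w 0.0 F [ 0.2 -1.2  0.1] t 4.9 j6 48.0
tool delta (orig tool axes) [-0.052   0.0002 -0.0002] rot [ 0.0056 -0.0001 -0.0001] | world d [0.0002 0.0002 0.052 ]
```

View pics/s4.png

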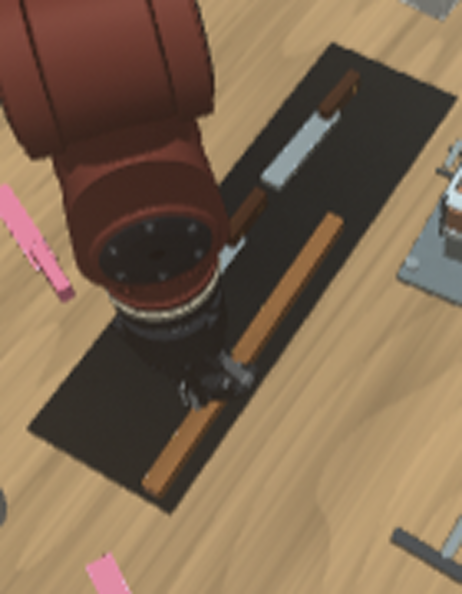

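View pics/t4.png

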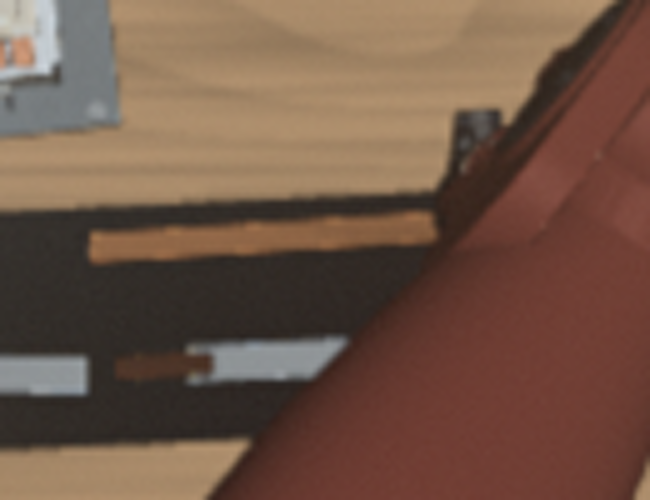

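Request:
carry_out --increments "-0.01 0 0 0 0 0 1;-0.02 0 0 0 0 0 1;-0.02 0 0 0 0 0 1;0 0 0 0 0 0 1"

```text
time: 5.33
position: [0.5238, -0.2608, 0.0631]
eef_rot: [48.6, 89.7, -38.5]
wrist_force: [-0.0, 0.2, 0.1]
gripper_width: -0.001
```

```bash
python3 - <<'E'
from h import *
to(.522,-.259,.06,2.6)
f=shot("scene",(200,150,340,330),3.3,"s5.png")
E
```

```text
pos [ 0.5238 -0.2608  0.0631] jaw 2.9 w -0.001 F [-0.   0.2  0.1] t 5.33 j6 48.0
tool delta (orig tool axes) [ 0.003  -0.0017 -0.0019] rot [ 0.0057  0.004  -0.0045] | world d [-0.0018  0.0018 -0.0031]
```

View pics/s5.png

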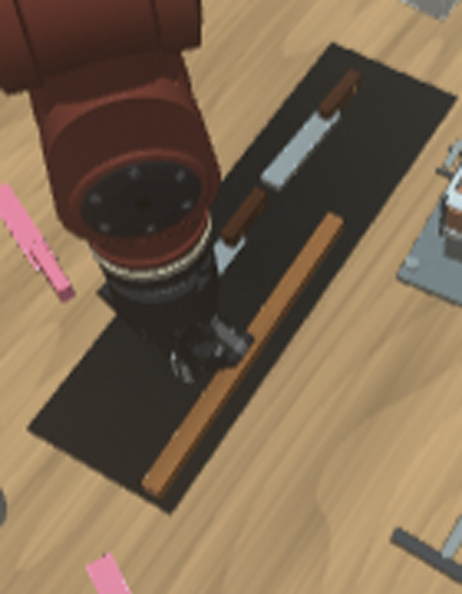

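```bash
python3 - <<'E'
from h import *
f=optics.grab_frame("top");g=optics.grab_frame("scene")
for n,t in (("L",(320+90/5,160+247/5)),):
    for z in (.0,.003,.021): 
        p=ray(f,*t,z); q=proj(g,p); print(n,z,p.round(4),((q-[200,150])*3.3).round(1))
print(((proj(g,(.5222,-.259,.021))-[200,150])*3.3).round(1))
s=status.state()
for z in (0,.02,.05): print(((proj(g,s['position']+[0,0,z])-[200,150])*3.3).round(1),((proj(f,s['position']+[0,0,z])-[320,160])*5).round(1))
crop(g,240,220,310,300,8,"s6.png")
E
```

```text
L 0.0 [ 0.5132 -0.04    0.    ] [337.2 227.9]
L 0.003 [ 0.5131 -0.0399  0.003 ] [337.  226.1]
L 0.021 [ 0.5122 -0.0398  0.021 ] [335.6 215. ]
[202.5 406.4]
[196.4 386.9] [458.4 223.5]
[193.3 375.9] [464.9 221.5]
[188.4 358.7] [475.2 218.3]
```

View pics/s6.png

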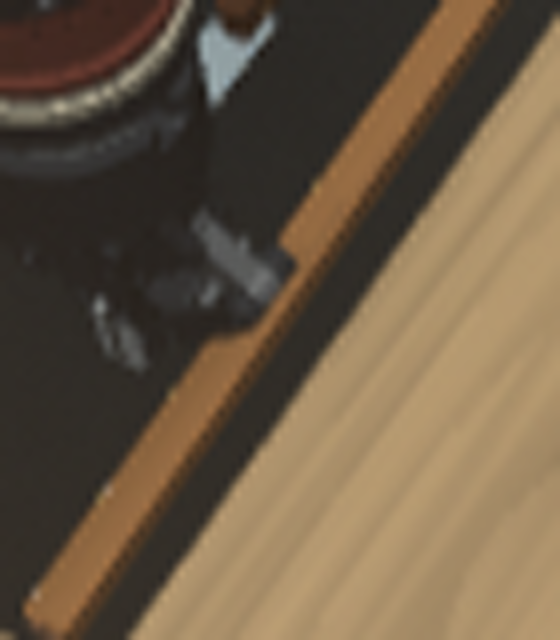

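Request:
carry_out --increments "-0.03 0.03 0 0 0 0 1;-0.03 0.03 0 0 0 0 1;-0.03 0.03 0 0 0 0 1;0 0.03 0 0 0 0 1;0 0 0 0 0 0 1;0 0 0 0 0 0 1"

```text
time: 5.98
position: [0.6403, -0.2525, 0.1442]
eef_rot: [-126.7, 89.8, 146.3]
wrist_force: [-0.1, 0.9, -1.2]
gripper_width: 0.001
```

```bash
python3 - <<'E'
from h import *
to(.522,-.259,.06,2.6)
g=optics.grab_frame("scene");f=optics.grab_frame("top")
s=status.state();p=s['position'];print(proj(g,p),proj(f,p))
for n,h in (("g",g),("f",f)):
    q=proj(h,p); x0,y0=int(q[0])-45,int(q[1])-45
    im=cv2.resize(np.ascontiguousarray(h["image"][y0:y0+90,x0:x0+90,::-1]),None,fx=6,fy=6,interpolation=cv2.INTER_CUBIC)
    im=np.clip(im.astype(float)*1.8,0,255).astype(np.uint8)
    c=(q-[x0,y0]+.5)*6; cv2.circle(im,(int(c[0]),int(c[1])),5,(0,0,255),1)
    cv2.imwrite(f"pics/tip_{n}.png",im)
E
```

```text
pos [ 0.6403 -0.2525  0.1442] jaw 3.0 w 0.001 F [-0.1  0.9 -1.2] t 5.98 j6 55.0
tool delta (orig tool axes) [ 0.0845 -0.1183  0.0004] rot [ 0.0068 -0.0017  0.0023] | world d [-0.1183 -0.0065 -0.0842]
[295.76548217 272.72308888] [414.09176184 161.01969246]
```

View pics/tip_g.png

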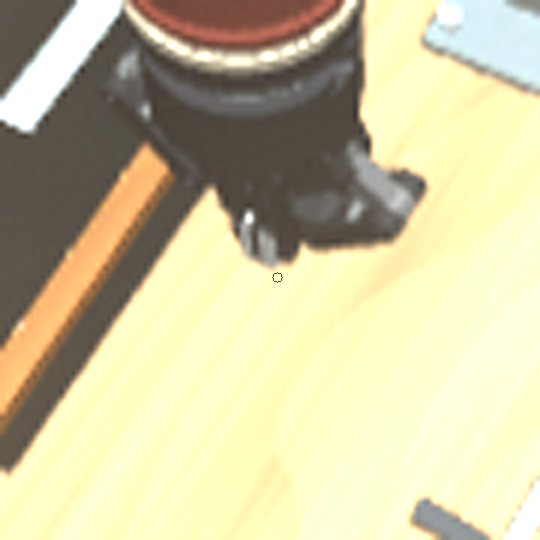

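View pics/tip_f.png

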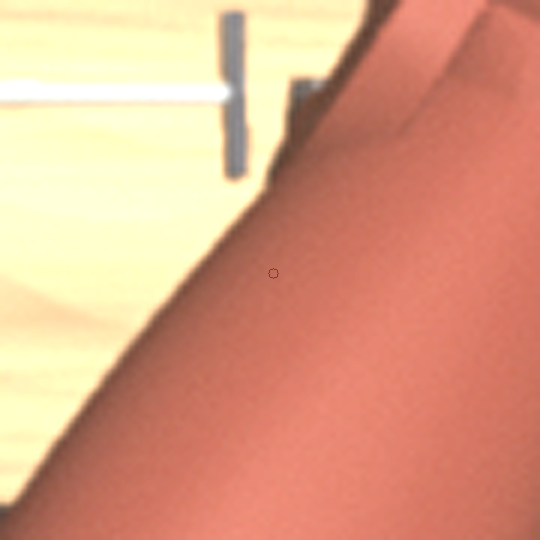

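Request:
carry_out --increments "0.03 0 0 0 0 0 1;0.03 0 0 0 0 0 1;0.03 0 0 0 0 0 1;0.024 0 0 0 0 0 1;0 0 0 0 0 0 1;0 0 0 0 0 0 1"

```text
time: 6.58
position: [0.638, -0.2526, 0.0315]
eef_rot: [-125.5, 89.8, 147.4]
wrist_force: [0.7, 0.9, 1.5]
gripper_width: 0.004
```

```bash
python3 - <<'E'
from h import *
to(.64,-.2525,.0,2.6)
g=optics.grab_frame("scene")
s=status.state();p=s['position']
q=proj(g,p); x0,y0=int(q[0])-45,int(q[1])-45
im=cv2.resize(np.ascontiguousarray(g["image"][y0:y0+90,x0:x0+90,::-1]),None,fx=6,fy=6,interpolation=cv2.INTER_CUBIC)
im=np.clip(im.astype(float)*1.8,0,255).astype(np.uint8)
c=(q-[x0,y0]+.5)*6; cv2.circle(im,(int(c[0]),int(c[1])),5,(0,0,255),1)
cv2.imwrite("pics/tip_g2.png",im)
E
```

```text
pos [ 0.638  -0.2526  0.0315] jaw 2.9 w 0.004 F [0.7 0.9 1.5] t 6.58 j6 55.0
tool delta (orig tool axes) [0.0315 0.0021 0.    ] rot [ 0.0049 -0.0019  0.0026] | world d [ 0.002   0.0001 -0.0315]
```

View pics/tip_g2.png

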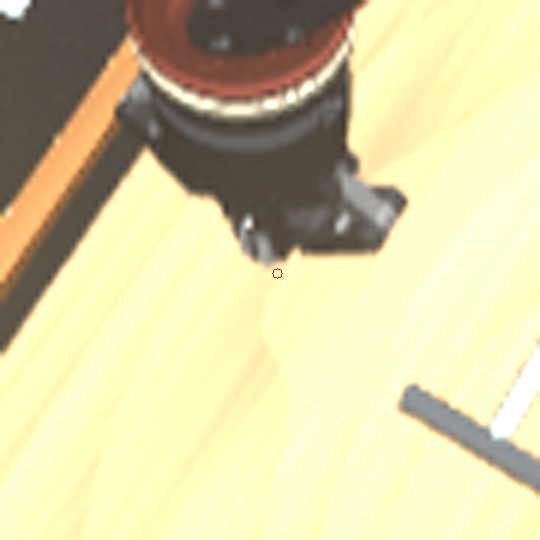

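Request:
carry_out --increments "0.01 0 0 0 0 0 1;0.006 0 0 0 0 0 1;0.003 0 0 0 0 0 1;0.003 0 0 0 0 0 1;0 0 0 0 0 0 1"

```text
time: 7.05
position: [0.6398, -0.253, 0.0098]
eef_rot: [-131.8, 90.0, 141.1]
wrist_force: [0.3, -0.9, 0.2]
gripper_width: 0.005
```

Request:
carry_out --increments "0.002 0 0 0 0 0 1;0.002 0 0 0 0 0 1;0.001 0 0 0 0 0 1;0 0 0 0 0 0 1"

```text
time: 7.38
position: [0.6399, -0.2531, 0.0051]
eef_rot: [-147.6, 90.0, 125.3]
wrist_force: [-0.7, -0.1, 0.4]
gripper_width: -0.0
```

Request:
carry_out --increments "0.002 0 0 0 0 0 1;0.001 0 0 0 0 0 1;0 0 0 0 0 0 1"

```text
time: 7.63
position: [0.6399, -0.2531, 0.0021]
eef_rot: [-133.5, 90.0, 139.4]
wrist_force: [-0.0, 0.7, -0.6]
gripper_width: 0.001
```

Request:
carry_out --increments "0.002 0 0 0 0 0 1;0.001 0 0 0 0 0 1;0 0 0 0 0 0 1"

```text
time: 7.88
position: [0.6398, -0.2531, -0.001]
eef_rot: [-136.2, 90.0, 136.7]
wrist_force: [0.3, -0.2, -0.4]
gripper_width: 0.001
```

```bash
python3 - <<'E'
from h import *
to(.64,-.2525,.0,2.6)
g=optics.grab_frame("scene")
s=status.state();p=s['position']
q=proj(g,p); x0,y0=int(q[0])-45,int(q[1])-45
im=cv2.resize(np.ascontiguousarray(g["image"][y0:y0+90,x0:x0+90,::-1]),None,fx=6,fy=6,interpolation=cv2.INTER_CUBIC)
im=np.clip(im.astype(float)*1.8,0,255).astype(np.uint8)
c=(q-[x0,y0]+.5)*6; cv2.circle(im,(int(c[0]),int(c[1])),5,(0,0,255),1)
cv2.imwrite("pics/tip_g3.png",im)
E
```

```text
pos [ 0.6398 -0.2531 -0.001 ] jaw 2.9 w 0.001 F [ 0.3 -0.2 -0.4] t 7.88 j6 55.0
tool delta (orig tool axes) [-0.001   0.0002 -0.0006] rot [ 0.0056 -0.0003  0.0003] | world d [0.0002 0.0006 0.001 ]
```

View pics/tip_g3.png

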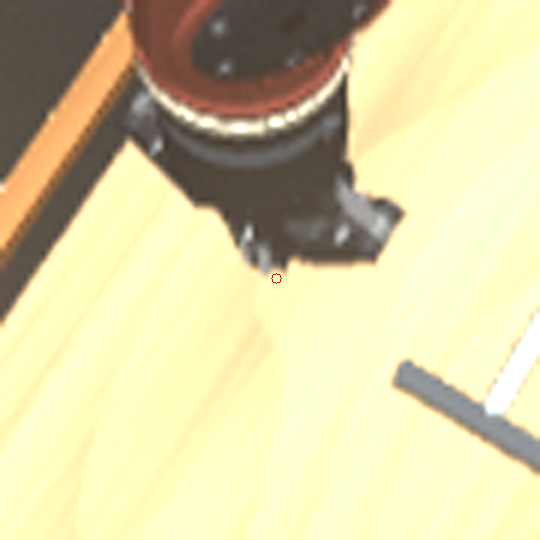

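Request:
carry_out --increments "0.002 0 0 0 0 0 1;0.001 0 0 0 0 0 1;0 0 0 0 0 0 1"

```text
time: 8.18
position: [0.6398, -0.2531, -0.004]
eef_rot: [-138.3, 90.0, 134.7]
wrist_force: [0.3, -0.2, 0.2]
gripper_width: -0.001
```

Request:
carry_out --increments "0.001 0 0 0 0 0 1;0.001 0 0 0 0 0 1;0 0 0 0 0 0 1"

```text
time: 8.43
position: [0.6399, -0.2531, -0.0059]
eef_rot: [-148.5, 90.0, 124.4]
wrist_force: [0.1, -0.5, -0.4]
gripper_width: 0.001
```

Request:
carry_out --increments "0.001 0 0 0 0 0 1;0.001 0 0 0 0 0 1;0 0 0 0 0 0 1"

```text
time: 8.68
position: [0.6399, -0.2531, -0.0079]
eef_rot: [-142.9, 90.0, 130.1]
wrist_force: [-1.0, 0.4, -0.9]
gripper_width: 0.001
```

Request:
carry_out --increments "0.001 0 0 0 0 0 1;0.001 0 0 0 0 0 1;0 0 0 0 0 0 1"

```text
time: 8.93
position: [0.6399, -0.2531, -0.0099]
eef_rot: [-137.6, 90.0, 135.3]
wrist_force: [0.5, 0.1, 0.5]
gripper_width: -0.002
```

Request:
carry_out --increments "0.001 0 0 0 0 0 1;0.001 0 0 0 0 0 1;0 0 0 0 0 0 1"

```text
time: 9.18
position: [0.6399, -0.2531, -0.0119]
eef_rot: [-143.6, 90.0, 129.3]
wrist_force: [-0.3, 0.6, 0.6]
gripper_width: -0.0
```

Request:
carry_out --increments "0.001 0 0 0 0 0 1;0.001 0 0 0 0 0 1;0 0 0 0 0 0 1"

```text
time: 9.43
position: [0.6399, -0.2531, -0.0139]
eef_rot: [-135.6, 90.0, 137.3]
wrist_force: [0.2, -0.4, -1.0]
gripper_width: 0.001
```

```bash
cat >> h.py <<'E'
def tip(fn,cam="scene",r=45,s=6,gain=1.8,dz=0,pts=()):
    g=optics.grab_frame(cam);p=status.state()['position']
    q=proj(g,p); x0,y0=int(q[0])-r,int(q[1])-r
    im=cv2.resize(np.ascontiguousarray(g["image"][max(y0,0):y0+2*r,max(x0,0):x0+2*r,::-1]),None,fx=s,fy=s,interpolation=cv2.INTER_CUBIC)
    im=np.clip(im.astype(float)*gain,0,255).astype(np.uint8)
    for P in [p,*pts]:
        c=(proj(g,P)-[max(x0,0),max(y0,0)]+.5)*s; cv2.circle(im,(int(c[0]),int(c[1])),4,(0,0,255),1)
    cv2.imwrite("pics/"+fn,im)
E
python3 - <<'E'
from h import *
to(.64,-.2525,.0,2.6)
tip("tip_g4.png")
print(status.state()['joints'])
E
```

```text
pos [ 0.6399 -0.2531 -0.0139] jaw 2.9 w 0.001 F [ 0.2 -0.4 -1. ] t 9.43 j6 55.0
tool delta (orig tool axes) [-0.0139  0.0001 -0.0006] rot [ 0.0056 -0.0002  0.0002] | world d [0.0001 0.0006 0.0139]
[-3.24394189e+01  2.49891883e+01  5.27588164e+00  7.03023856e+01
  6.72635610e-03  5.46388836e+01]
```

View pics/tip_g4.png

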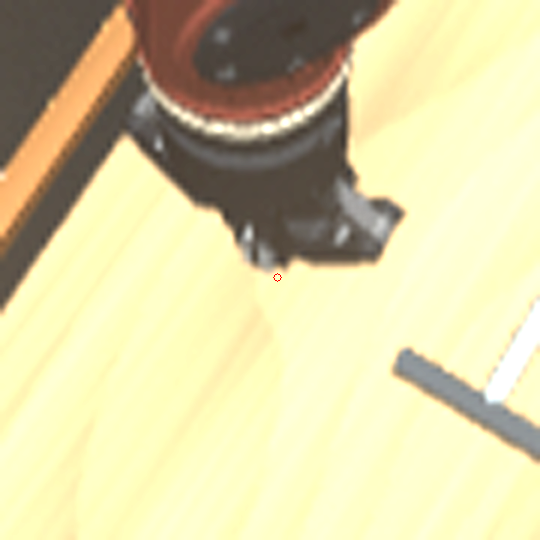

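Request:
carry_out --increments "0.001 0 0 0 0 0 1;0.001 0 0 0 0 0 1;0 0 0 0 0 0 1"

```text
time: 9.73
position: [0.6399, -0.2531, -0.0159]
eef_rot: [-149.0, 90.0, 124.0]
wrist_force: [-0.4, -0.2, -0.1]
gripper_width: 0.005
```

Request:
carry_out --increments "0.001 0 0 0 0 0 1;0.001 0 0 0 0 0 1;0 0 0 0 0 0 1"

```text
time: 9.98
position: [0.6399, -0.2531, -0.0179]
eef_rot: [-146.8, 90.0, 126.1]
wrist_force: [0.2, 0.6, 0.2]
gripper_width: 0.002
```

Request:
carry_out --increments "0.001 0 0 0 0 0 1;0.001 0 0 0 0 0 1;0 0 0 0 0 0 1"

```text
time: 10.23
position: [0.6399, -0.2531, -0.0199]
eef_rot: [-141.4, 90.0, 131.5]
wrist_force: [-0.2, 0.5, -0.6]
gripper_width: 0.001
```

Request:
carry_out --increments "0.001 0 0 0 0 0 1;0.001 0 0 0 0 0 1;0 0 0 0 0 0 1"

```text
time: 10.48
position: [0.6399, -0.2531, -0.0219]
eef_rot: [-145.3, 90.0, 127.6]
wrist_force: [-0.1, -0.5, -0.2]
gripper_width: 0.0
```

Request:
carry_out --increments "0.001 0 0 0 0 0 1;0.001 0 0 0 0 0 1;0 0 0 0 0 0 1"

```text
time: 10.73
position: [0.6399, -0.2531, -0.0239]
eef_rot: [-138.4, 90.0, 134.5]
wrist_force: [0.3, -0.5, -0.8]
gripper_width: 0.001
```

```bash
python3 - <<'E'
from h import *
to(.64,-.2525,.0,2.6)
tip("tip_g5.png",r=25,s=11)
E
```

```text
pos [ 0.6399 -0.2531 -0.0239] jaw 2.9 w 0.001 F [ 0.3 -0.5 -0.8] t 10.73 j6 55.0
tool delta (orig tool axes) [-0.0239  0.0001 -0.0006] rot [ 0.0056 -0.0003  0.0002] | world d [0.0001 0.0006 0.0239]
```

View pics/tip_g5.png

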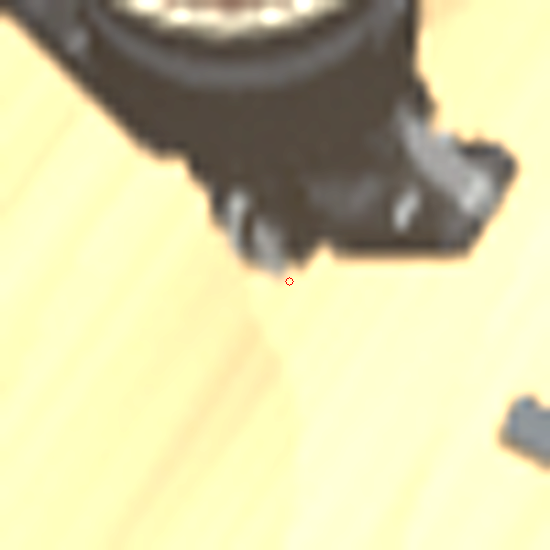

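Request:
carry_out --increments "0.0015 0 0 0 0 0 1;0.0015 0 0 0 0 0 1;0 0 0 0 0 0 1"

```text
time: 11.03
position: [0.6398, -0.2531, -0.0271]
eef_rot: [-135.0, 90.0, 137.9]
wrist_force: [-0.2, 0.2, 0.1]
gripper_width: 0.001
```

Request:
carry_out --increments "0.0015 0 0 0 0 0 1;0.0015 0 0 0 0 0 1;0 0 0 0 0 0 1"

```text
time: 11.28
position: [0.6399, -0.2531, -0.03]
eef_rot: [-144.2, 90.0, 128.7]
wrist_force: [-0.0, 0.3, -0.7]
gripper_width: 0.002
```

Request:
carry_out --increments "0.0015 0 0 0 0 0 1;0.0015 0 0 0 0 0 1;0 0 0 0 0 0 1"

```text
time: 11.53
position: [0.6402, -0.2533, -0.0307]
eef_rot: [40.9, 90.0, -46.2]
wrist_force: [-6.1, 3.1, 14.2]
gripper_width: 0.0
```

```bash
python3 - <<'E'
from h import *
s,R=st();print(s['wrist_force'],s['ft_torque'],s['position'],s['joints'])
E
```

```text
[-6.14977528  3.07284463 14.17052888] [ 0.79171291  1.43773832 -0.02848051] [ 0.640198   -0.25325461 -0.03071464] [-3.24296685e+01  2.57755022e+01  4.45343767e+00  6.86467643e+01
 -7.63975484e-03  5.46392437e+01]
```

Request:
carry_out --increments "-0.002 0 0 0 0 0 1;-0.004 0 0 0 0 0 1;-0.02 0 0 0 0 0 1;-0.03 0 0 0 0 0 0;-0.02 0 0 0 0 0 0;-0.02 0 0 0 0 0 0"

```text
time: 12.03
position: [0.6403, -0.2534, 0.065]
eef_rot: [59.2, 89.9, -27.8]
wrist_force: [-0.4, -0.6, -0.2]
gripper_width: 0.418
```

```bash
python3 - <<'E'
from h import *
to(.522,-.259,.04,2.6)
tip("tip_g6.png",r=45,s=6)
E
```

```text
pos [ 0.6403 -0.2534  0.065 ] jaw 2.9 w 0.418 F [-0.4 -0.6 -0.2] t 12.03 j6 55.0
tool delta (orig tool axes) [ 0.0249 -0.1185 -0.0004] rot [ 0.0057  0.0005 -0.0009] | world d [-0.1183 -0.0056 -0.025 ]
```

View pics/tip_g6.png

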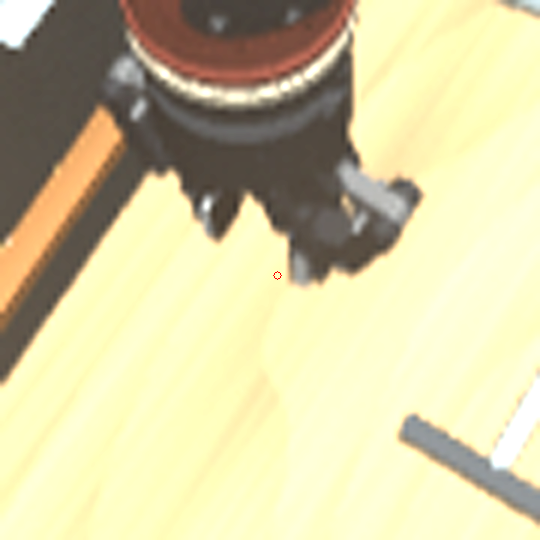

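Request:
carry_out --increments "0 -0.03 0 0 0 0 0;0 -0.03 0 0 0 0 0;0 -0.03 0 0 0 0 0;0 -0.028 -0.001 0 0 0 0;0 0 0 0 0 0 0;0 0 0 0 0 0 0;0 0 0 0 0 0 0"

```text
time: 12.67
position: [0.5227, -0.2586, 0.0638]
eef_rot: [60.9, 89.9, -26.2]
wrist_force: [1.3, -0.2, -0.4]
gripper_width: 0.996
```

```bash
python3 - <<'E'
from h import *
to(.522,-.259,-.021,2.6)
tip("tip_g7.png",r=45,s=6)
E
```

```text
pos [ 0.5227 -0.2586  0.0638] jaw 2.9 w 0.996 F [ 1.3 -0.2 -0.4] t 12.67 j6 48.0
tool delta (orig tool axes) [ 0.0848 -0.0008  0.0003] rot [ 0.0053  0.0006 -0.0011] | world d [-0.0007 -0.0004 -0.0848]
```

View pics/tip_g7.png

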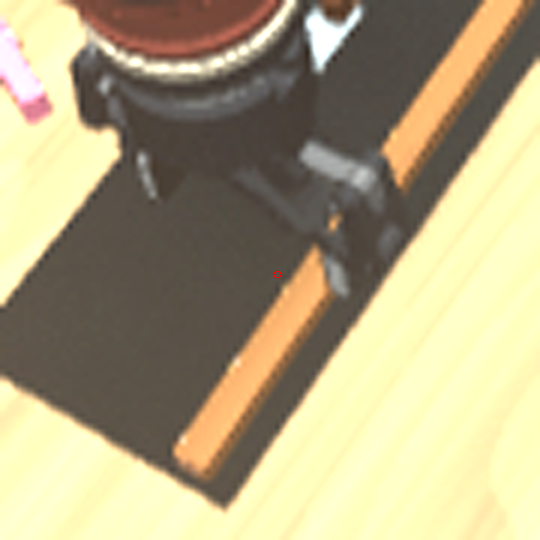

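Request:
carry_out --increments "0.03 0 0 0 0 0 0;0.03 0 0 0 0 0 0;0.015 0 0 0 0 0 0;0.0075 0 0 0 0 0 0;0.002 0 0 0 0 0 0;0 0 0 0 0 0 0;0 0 0 0 0 0 0"

```text
time: 13.3
position: [0.5233, -0.2589, -0.0197]
eef_rot: [51.2, 89.9, -35.9]
wrist_force: [-0.5, -0.1, -0.5]
gripper_width: 1.002
```

Request:
carry_out --increments "0 0 0 0 0 0 1;0 0 0 0 0 0 1;0 0 0 0 0 0 1;0 0 0 0 0 0 1;0 0 0 0 0 0 1;0 0 0 0 0 0 1;0 0 0 0 0 0 1;0 0 0 0 0 0 1"

```text
time: 13.97
position: [0.5224, -0.2584, -0.0207]
eef_rot: [54.5, 90.0, -32.5]
wrist_force: [-0.9, 0.3, 4.7]
gripper_width: 0.19
```

Request:
carry_out --increments "-0.005 0 0 0 0 0 1;-0.02 0 0 0 0 0 1;-0.03 0 0 0 0 0 1;-0.03 0 0 0 0 0 1;0 0 0 0 0 0 1;0 0 0 0 0 0 1"

```text
time: 14.47
position: [0.5233, -0.2592, 0.066]
eef_rot: [48.6, 89.8, -38.5]
wrist_force: [0.2, 0.6, -1.6]
gripper_width: 0.188
```

```bash
python3 - <<'E'
from h import *
p=E2W(0,-.29)
to(p[0],p[1],.064,5.4)
f=shot("scene",(180,120,400,320),3,"s8.png")
g=shot("top",(330,100,460,220),5,"t8.png")
print(ray(g,408,118,.02),ray(g,408,145,.02))
E
```

```text
pos [ 0.5233 -0.2592  0.066 ] jaw 2.9 w 0.188 F [ 0.2  0.6 -1.6] t 14.47 j6 48.0
tool delta (orig tool axes) [0.0024 0.1406 0.0127] rot [-0.0432  0.0024 -0.0026] | world d [ 0.141  -0.0055 -0.002 ]
[ 0.79658797 -0.26299908  0.02      ] [ 0.71071253 -0.26061318  0.02      ]
```

View pics/s8.png

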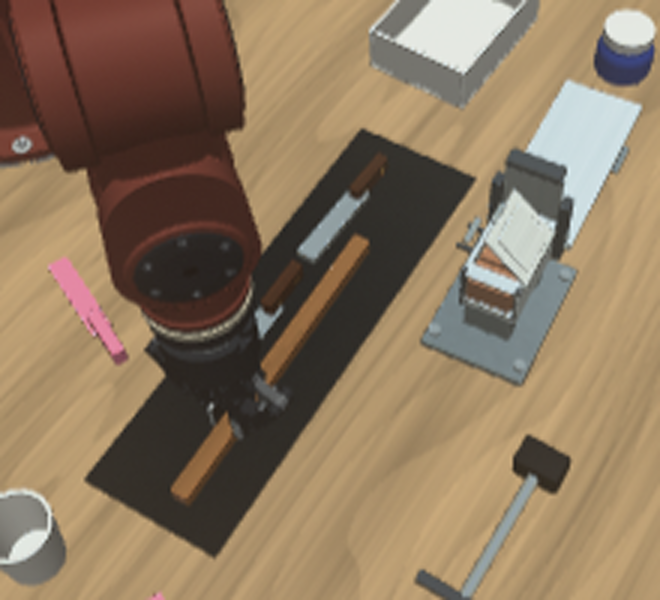

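View pics/t8.png

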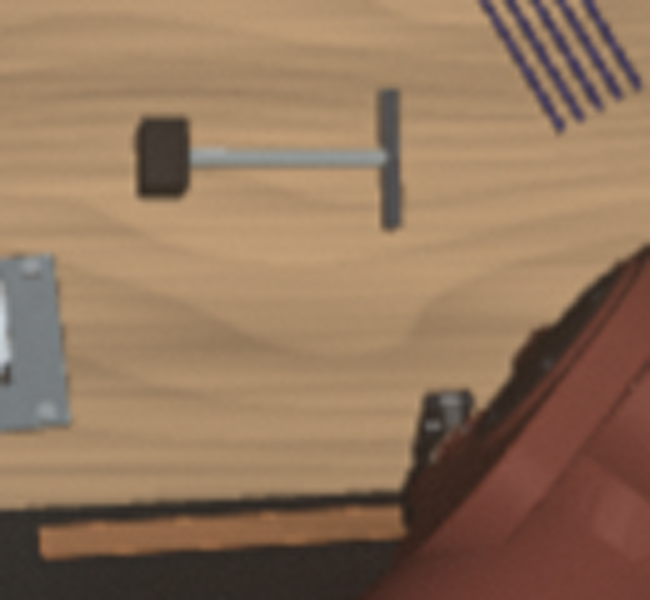

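Request:
carry_out --increments "0 0.0175 0.0016 -0.0054 0 0 1;0 0.0175 0.0016 -0.0054 0 0 1;0 0.0175 0.0016 -0.0054 0 0 1;0 0.0175 0.0016 -0.0054 0 0 1;0 0.0175 0.0016 -0.0054 0 0 1;0 0.0175 0.0016 -0.0054 0 0 1;0 0.0175 0.0016 -0.0054 0 0 1;0 0.0175 0.0016 -0.0054 0 0 1"

```text
time: 15.23
position: [0.6624, -0.2605, 0.0615]
eef_rot: [-128.1, 89.8, 147.3]
wrist_force: [0.0, -0.1, 0.4]
gripper_width: 0.192
```

```bash
python3 - <<'E'
from h import *
p=E2W(0,-.29)
to(p[0],p[1],.044,5.4)
f=shot("scene",(240,120,400,300),3.3,"s9.png")
g=shot("top",(280,130,430,230),5,"t9.png")
E
```

```text
pos [ 0.6624 -0.2605  0.0615] jaw 5.4 w 0.192 F [ 0.  -0.1  0.4] t 15.23 j6 53.0
tool delta (orig tool axes) [0.0175 0.0015 0.0044] rot [ 0.0002 -0.002   0.0026] | world d [ 0.0019 -0.0042 -0.0175]
```

View pics/s9.png

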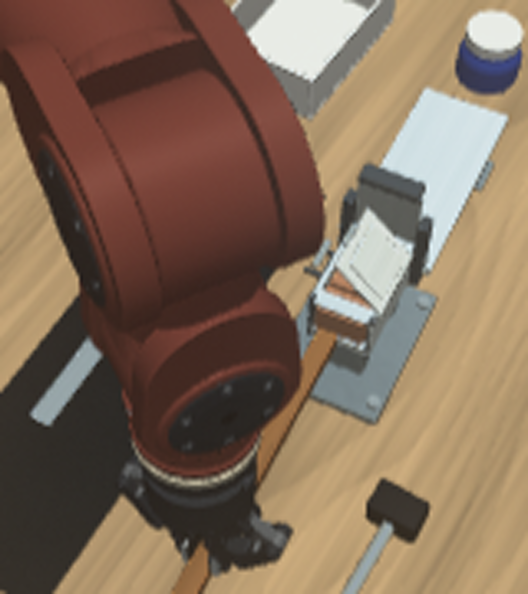

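View pics/t9.png

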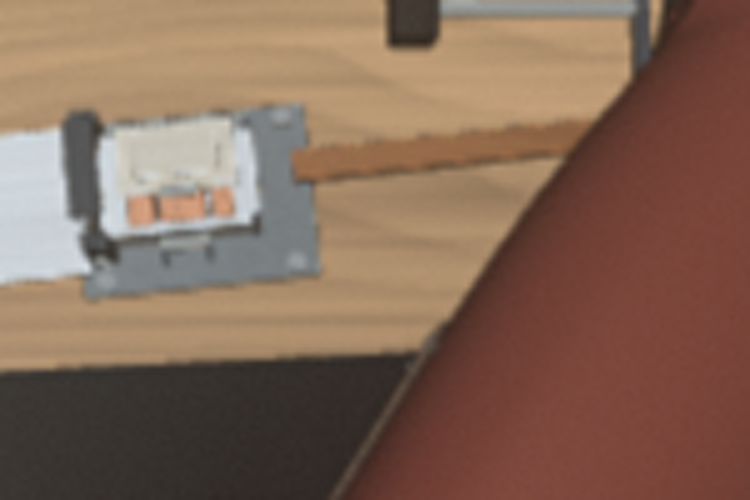

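```bash
python3 - <<'E'
from h import *
g=optics.grab_frame("top")
for u,v in ((338.4,160.2),(342.5,166.4),(390,154),(393,161)):
    p=ray(g,u-.0,v,.103);print(p.round(4),W2E(p).round(4))
s=status.state();print(W2E(s['position']))
E
```

```text
[ 0.6517 -0.0421  0.103 ] [ 0.0085 -0.0672]
[ 0.6333 -0.0538  0.103 ] [-0.011  -0.0771]
[ 0.6677 -0.1923  0.103 ] [ 0.0102 -0.2182]
[ 0.647  -0.2005  0.103 ] [-0.0112 -0.2244]
[-0.00165532 -0.28548757]
```

Request:
carry_out --increments "0.009 0.0015 0 0 0 0 1;0.008 0 0 0 0 0 1;0 0 -0.01 0 0 0 1;0 0 -0.01 0 0 0 1;0 0 -0.01 0 0 0 1;0 0 -0.01 0 0 0 1;0 0 0 0 0 0 1"

```text
time: 15.97
position: [0.6605, -0.2194, 0.0479]
eef_rot: [37.5, 89.9, -47.1]
wrist_force: [-0.4, -0.3, -1.3]
gripper_width: 0.192
```

```bash
python3 - <<'E'
from h import *
p=E2W(0,-.10)
to(p[0],p[1],.044,5.4)
f=shot("scene",(280,140,400,270),5,"s10.png")
E
```

```text
pos [ 0.6605 -0.2194  0.0479] jaw 5.5 w 0.192 F [-0.4 -0.3 -1.3] t 15.97 j6 55.0
tool delta (orig tool axes) [ 0.0037 -0.0003 -0.1446] rot [ 0.0015  0.0009 -0.0007] | world d [-0.0141  0.1439 -0.0039]
```

View pics/s10.png

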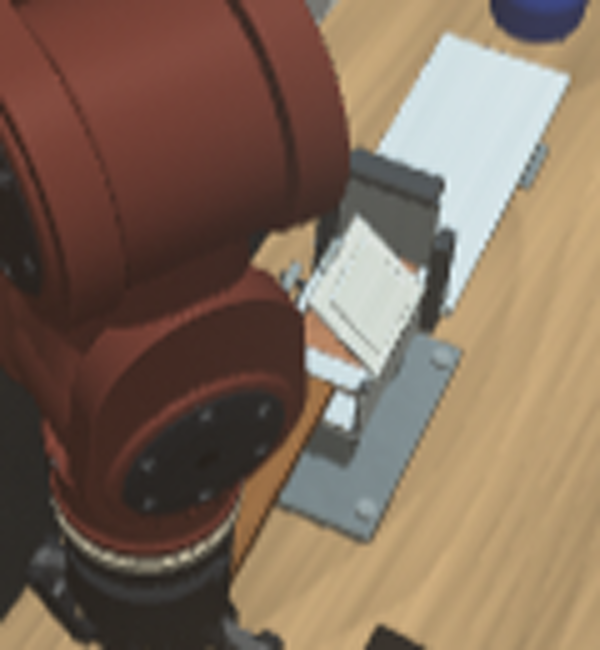

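Request:
carry_out --increments "0.002 0 -0.01 0 0 0 1;0 0 -0.01 0 0 0 1;0 0 -0.01 0 0 0 1;0 0 -0.01 0 0 0 1;0 0 -0.01 0 0 0 1"

```text
time: 16.43
position: [0.6562, -0.1725, 0.0457]
eef_rot: [27.6, 89.8, -57.1]
wrist_force: [0.2, -6.2, -0.1]
gripper_width: 0.189
```

Request:
carry_out --increments "0 0 -0.01 0 0 0 1;0 0 -0.01 0 0 0 1;0 0 -0.01 0 0 0 1;0 0 -0.01 0 0 0 1"

```text
time: 16.77
position: [0.6521, -0.1311, 0.0453]
eef_rot: [91.4, 90.0, 6.8]
wrist_force: [0.5, -0.3, 0.3]
gripper_width: 0.202
```

```bash
python3 - <<'E'
from h import *
p=E2W(0,-.10)
to(p[0],p[1],.044,5.4)
f=shot("top",(220,130,370,230),5,"t11.png")
E
```

```text
pos [ 0.6521 -0.1311  0.0453] jaw 5.4 w 0.202 F [ 0.5 -0.3  0.3] t 16.77 j6 62.0
tool delta (orig tool axes) [ 0.0013 -0.0004 -0.0559] rot [-0.0005 -0.     -0.0008] | world d [-0.0057  0.0556 -0.0013]
```

View pics/t11.png

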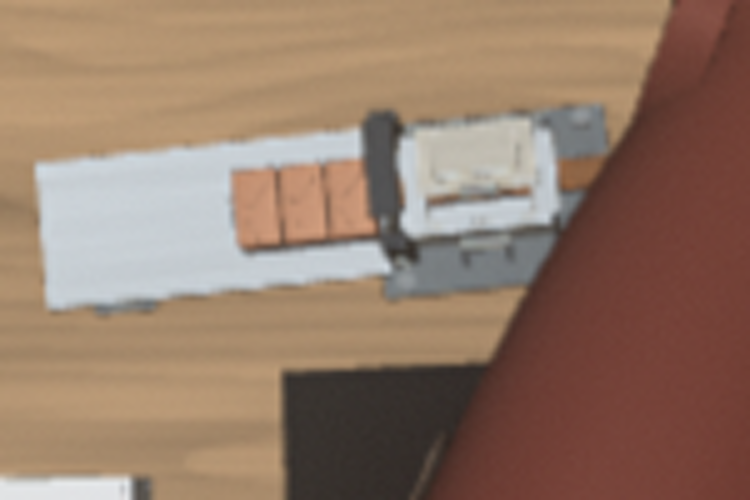

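Request:
carry_out --increments "0 0 -0.008 0 0 0 1;0 0 -0.008 0 0 0 1;0 0 -0.008 0 0 0 1;0 0 -0.008 0 0 0 1;0 0 -0.008 0 0 0 1;0 0 -0.008 0 0 0 1;0 0 -0.007 0 0 0 1;0 0 0 0 0 0 1"

```text
time: 17.48
position: [0.6465, -0.0751, 0.0448]
eef_rot: [-169.2, 90.0, 106.3]
wrist_force: [-0.2, -0.3, -1.0]
gripper_width: 0.188
```

```bash
python3 - <<'E'
from h import *
p=E2W(0,-.10)
to(p[0],p[1],.044,5.4)
f=shot("top",(220,130,370,230),5,"t12.png")
E
```

```text
pos [ 0.6465 -0.0751  0.0448] jaw 5.5 w 0.188 F [-0.2 -0.3 -1. ] t 17.48 j6 66.0
tool delta (orig tool axes) [ 0.0008 -0.0002  0.0004] rot [ 0.0013 -0.0008  0.0002] | world d [-0.0001 -0.0004 -0.0008]
```

View pics/t12.png

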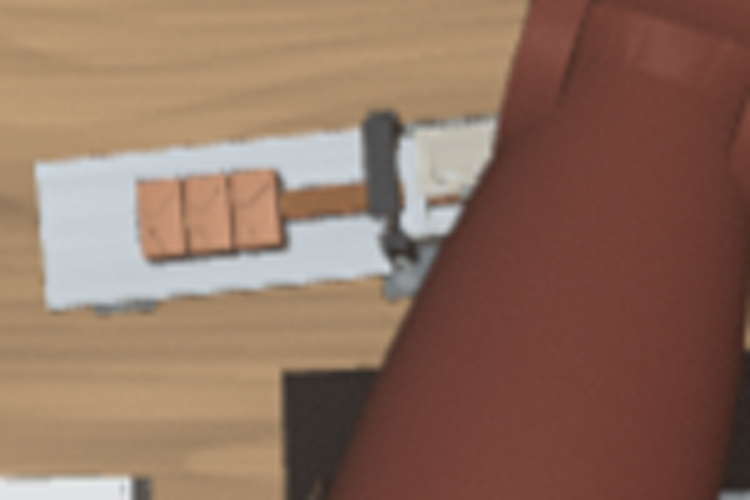

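Request:
carry_out --increments "0 0 0.015 0 0 0 1;0 0 0.028 0 0 0 1;0 0 0.028 0 0 0 1;0 0 0.028 0 0 0 1;0 0 0.028 0 0 0 1;0 0 0.028 0 0 0 1;0 0 0.025 0 0 0 1;0 0 0.01 0 0 0 1"

```text
time: 18.2
position: [0.6641, -0.2708, 0.0446]
eef_rot: [10.0, 89.9, -74.8]
wrist_force: [0.1, -0.0, -0.7]
gripper_width: 0.188
```

Request:
carry_out --increments "-0.02 0 0 0 0 0 1;0 -0.02 0 0.0055 0 0 1;0 -0.02 0 0.0055 0 0 1;0 -0.02 0 0.0055 0 0 1;0 -0.02 0 0.0055 0 0 1;0 -0.02 0 0.0055 0 0 1;0 -0.02 0 0.0055 0 0 1;0 -0.02 0 0.0055 0 0 1"

```text
time: 18.87
position: [0.5239, -0.2771, 0.0648]
eef_rot: [157.3, 90.0, 70.5]
wrist_force: [1.1, -0.1, -0.4]
gripper_width: 0.191
```

```bash
python3 - <<'E'
from h import *
to(.522,-.259,-.0205,2.8)
f=shot("scene",(180,120,400,320),3,"s13.png")
E
```

```text
pos [ 0.5239 -0.2771  0.0648] jaw 3.2 w 0.191 F [ 1.1 -0.1 -0.4] t 18.87 j6 46.0
tool delta (orig tool axes) [ 0.0853 -0.0009 -0.0182] rot [ 0.0064 -0.0002 -0.0001] | world d [-0.0019  0.0181 -0.0853]
```

View pics/s13.png

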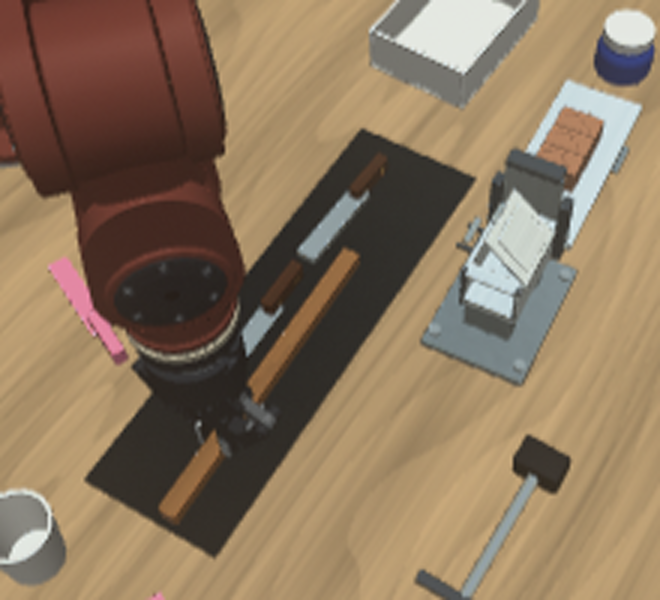

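Request:
carry_out --increments "0.02 0 -0.018 0 0 0 1;0.03 0 0 0 0 0 1;0.022 0 0 0 0 0 1;0.008 0 0 0 0 0 1;0.004 0 0 0 0 0 1;0 0 0 0 0 0 1"

```text
time: 19.42
position: [0.5239, -0.259, -0.0191]
eef_rot: [-144.0, 90.0, 129.2]
wrist_force: [0.0, -0.1, 0.2]
gripper_width: 0.193
```

Request:
carry_out --increments "0 0 0 0 0 0 0;0 0 0 0 0 0 0;0 0 0 0 0 0 0;0 0 0 0 0 0 0;0 0 0 0 0 0 0;0 0 0 0 0 0 0;-0.02 0 0 0 0 0 0;-0.03 0 0 0 0 0 0"

```text
time: 20.08
position: [0.5219, -0.2572, 0.0283]
eef_rot: [-133.3, 89.7, 139.9]
wrist_force: [0.2, -0.1, 0.6]
gripper_width: 0.996
```

Request:
carry_out --increments "-0.03 0 0 0 0 0 0;-0.03 0 0 0 0 0 0;-0.03 0 0 0 0 0 0;0 0 0 0 0 0 0"

```text
time: 20.42
position: [0.5266, -0.261, 0.1279]
eef_rot: [48.5, 89.5, -38.3]
wrist_force: [0.2, -0.5, 1.1]
gripper_width: 0.999
```

```bash
python3 - <<'E'
from h import *
p=E2W(0,.15)
to(p[0],p[1],.12,5.4)
f=shot("scene",(180,80,400,320),2.5,"s14.png")
f=shot("top",(180,130,370,280),4,"t14.png")
E
```

```text
pos [ 0.5266 -0.261   0.1279] jaw 3.2 w 0.999 F [ 0.2 -0.5  1.1] t 20.42 j6 48.0
tool delta (orig tool axes) [ 0.0061  0.1203 -0.4283] rot [-0.0385  0.0061 -0.0067] | world d [ 0.0963  0.4343 -0.0079]
```

View pics/s14.png

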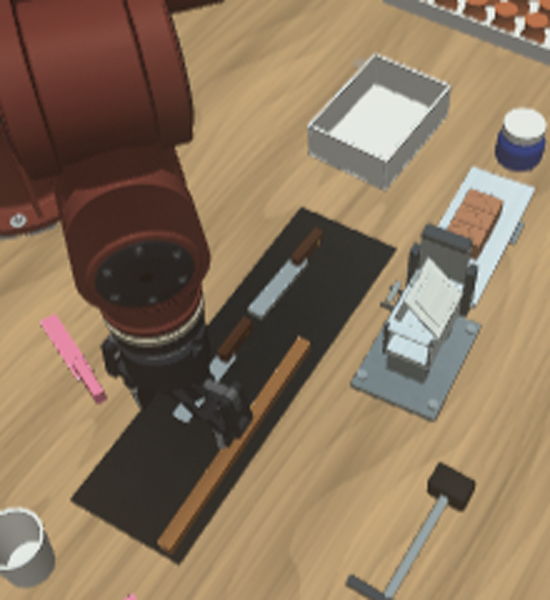

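View pics/t14.png

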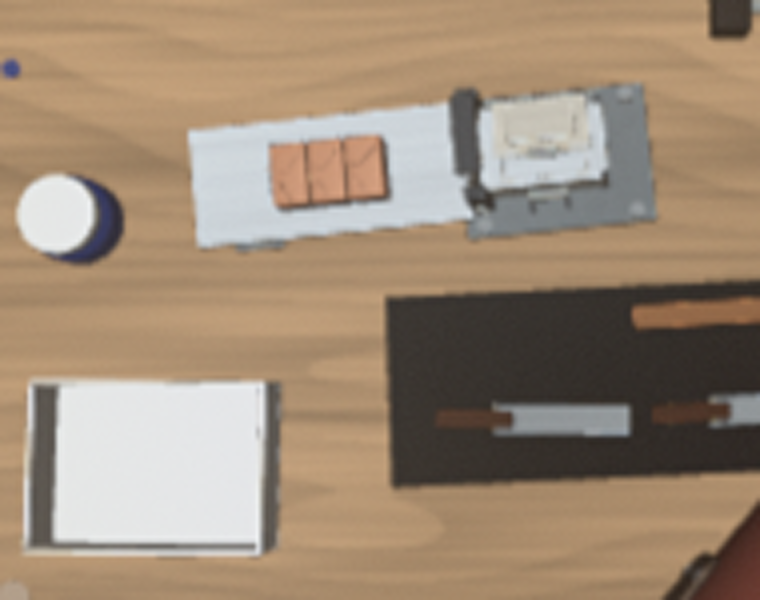

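```bash
cat >> h.py <<'E'
def slugs(f):
    im=f["image"].astype(int)
    m=((im[...,0]>im[...,2]+45)&(im[...,0]>150)).astype(np.uint8)
    x0,y0,x1,y1=225,150,300,195
    mm=np.zeros_like(m);mm[y0:y1,x0:x1]=m[y0:y1,x0:x1]
    # keep only board region: need strong orange vs wood
    cs=cv2.findContours(mm,cv2.RETR_EXTERNAL,cv2.CHAIN_APPROX_NONE)[0]
    for c in cs:
        if cv2.contourArea(c)<15: continue
        P=np.array([ray(f,u,v,.093)[:2] for u,v in c[:,0,:]])
        r=cv2.minAreaRect((P*1000).astype(np.float32)); e=W2E(np.array(r[0])/1000)
        print("blob",np.round(r[0],1),np.round(r[1],1),round(r[2],1),"ext",e.round(4))
E
python3 - <<'E'
from h import *
f=optics.grab_frame("top"); slugs(f)
im=f["image"]; print(im[172,252],im[172,262],im[150,230])
for u,v in ((180+270/4,130+143/4),(180+275/4,130+209/4),(180+383/4,130+137/4),(180+388/4,130+199/4)):
    p=ray(f,u,v,.093);print(p.round(4),W2E(p).round(4))
E
```

```text
blob [621.5 185.7] [43.7 81.1] 5.2 ext [-0.0002  0.1625]
blob [622.2 184.3] [221.5 131.3] 89.3 ext [0.0003 0.161 ]
[197 147 117] [203 152 121] [191 156 120]
[0.6409 0.2266 0.093 ] [0.023  0.2013]
[0.5918 0.2226 0.093 ] [-0.0263  0.202 ]
[0.6442 0.1427 0.093 ] [0.0183 0.1175]
[0.5981 0.139  0.093 ] [-0.0279  0.1182]
```

Request:
carry_out --increments "-0.035 0 0 0 0 0 0;-0.035 0 0 0 0 0 0;0 0.0058 -0.035 0 0 0 0;0 0.0058 -0.035 0 0 0 0;0 0.0058 -0.035 0 0 0 0;0 0.0058 -0.035 0 0 0 0;0 0.0058 -0.035 0 0 0 0;0 0.0058 -0.035 0 0 0 0"

```text
time: 21.23
position: [0.5462, -0.0454, 0.189]
eef_rot: [-113.9, 89.9, 159.3]
wrist_force: [0.7, 0.5, 0.8]
gripper_width: 1.003
```

Request:
carry_out --increments "0 0.0088 -0.035 -0.0055 0 0 0;0 0.0088 -0.035 -0.0055 0 0 0;0 0.0088 -0.035 -0.0055 0 0 0;0 0.0088 -0.035 -0.0055 0 0 0;0 0.0088 -0.035 -0.0055 0 0 0;0 0.0088 -0.035 -0.0055 0 0 0;0 0.0088 -0.035 -0.0055 0 0 0;0 0 0 0 0 0 0"

```text
time: 21.9
position: [0.5897, 0.2069, 0.1883]
eef_rot: [-119.5, 89.8, 156.2]
wrist_force: [0.7, -0.9, 0.1]
gripper_width: 1.002
```

```bash
python3 - <<'E'
from h import *
p=E2W(-.002,.188)
to(p[0],p[1],.037,5.4)
f=shot("scene",(240,60,440,260),3,"s15.png")
E
```

```text
pos [0.5897 0.2069 0.1883] jaw 5.7 w 1.002 F [ 0.7 -0.9  0.1] t 21.9 j6 92.0
tool delta (orig tool axes) [ 0.1512  0.0283 -0.001 ] rot [ 0.0049 -0.0017  0.003 ] | world d [ 0.0276  0.004  -0.1513]
```

View pics/s15.png

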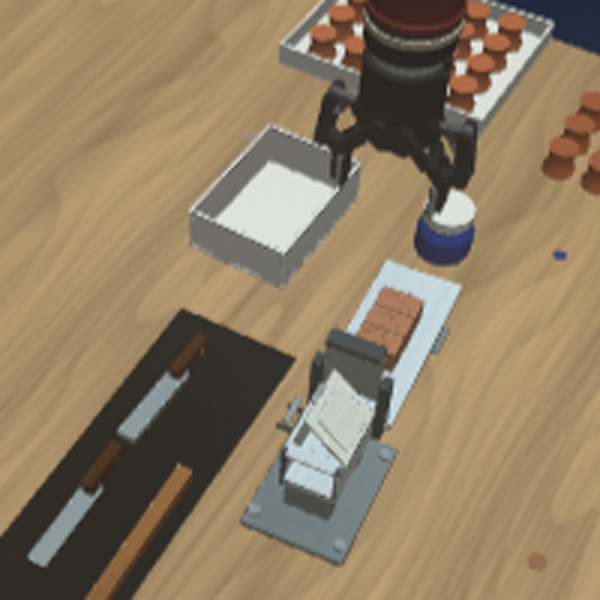

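Request:
carry_out --increments "0.01 0.028 -0.001 0 0 0 0;0.035 0 0 0 0 0 0;0.035 0 0 0 0 0 0;0.03 0 0 0 0 0 0;0 0 0 0 0 0 0"

```text
time: 22.37
position: [0.6136, 0.2034, 0.0721]
eef_rot: [-87.6, 89.3, -172.3]
wrist_force: [-1.6, 0.2, -0.8]
gripper_width: 1.001
```

```bash
python3 - <<'E'
from h import *
p=E2W(-.002,.188)
to(p[0],p[1],.037,5.4)
tip("s16.png",r=40,s=7,gain=1.2)
f=shot("top",(200,130,330,230),5,"t16.png")
E
```

```text
pos [0.6136 0.2034 0.0721] jaw 5.3 w 1.001 F [-1.6  0.2 -0.8] t 22.37 j6 91.0
tool delta (orig tool axes) [ 0.035   0.0048 -0.0073] rot [-0.0011  0.0005  0.0124] | world d [ 0.0037  0.0076 -0.0351]
```

View pics/s16.png

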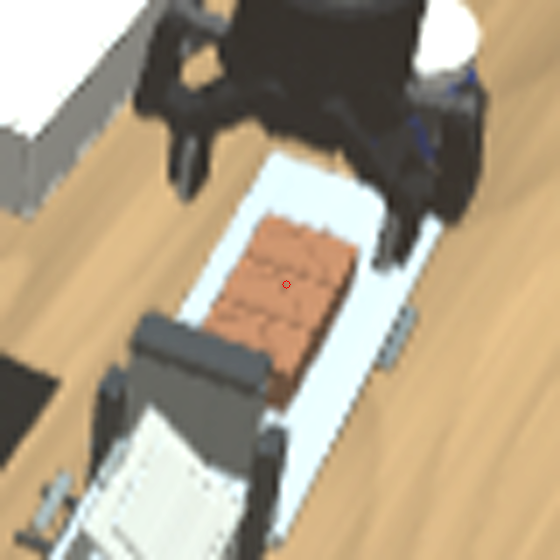

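View pics/t16.png

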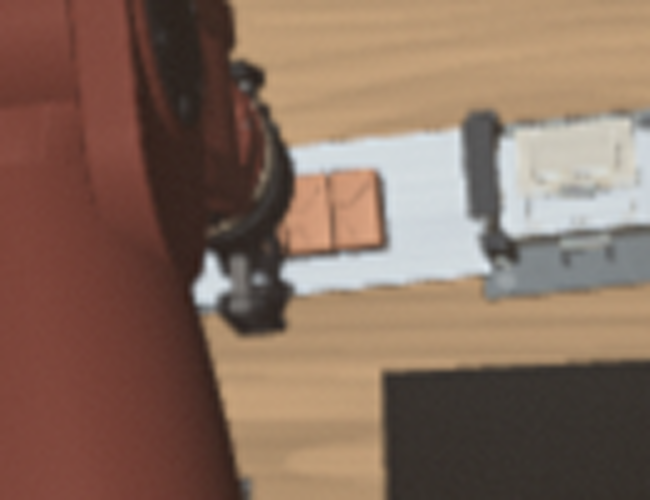

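Request:
carry_out --increments "0 0 0 0 0 0 0;0 0 0 0 0 0 0"

```text
time: 22.63
position: [0.6202, 0.205, 0.0838]
eef_rot: [91.9, 89.8, 7.3]
wrist_force: [0.2, 0.1, 0.3]
gripper_width: 1.001
```

```bash
python3 - <<'E'
from h import *
p=E2W(-.002,.188)
to(p[0],p[1],.037,5.4)
E
```

```text
pos [0.6202 0.205  0.0838] jaw 5.4 w 1.001 F [0.2 0.1 0.3] t 22.63 j6 91.0
tool delta (orig tool axes) [ 0.0468 -0.0025 -0.0062] rot [-0.0004 -0.0001 -0.0039] | world d [-0.0029  0.006  -0.0468]
```

Request:
carry_out --increments "0.015 -0.002 -0.006 0 0 0 0;0.015 0 0 0 0 0 0;0.01 0 0 0 0 0 0;0.006 0 0 0 0 0 0;0 0 0 0 0 0 0;0 0 0 0 0 0 0"

```text
time: 23.13
position: [0.6165, 0.2108, 0.0357]
eef_rot: [95.6, 90.0, 11.0]
wrist_force: [-0.0, 0.5, 0.4]
gripper_width: 0.999
```

Request:
carry_out --increments "0 0 0 0 0 0 1;0 0 0 0 0 0 1;0 0 0 0 0 0 1;0 0 0 0 0 0 1;0 0 0 0 0 0 1;0 0 0 0 0 0 1;0 0 0 0 0 0 1"

```text
time: 23.72
position: [0.6169, 0.211, 0.036]
eef_rot: [93.8, 89.9, 9.1]
wrist_force: [-0.1, -0.3, 5.3]
gripper_width: 0.544
```

Request:
carry_out --increments "-0.005 0 0 0 0 0 1;-0.02 0 0 0 0 0 1;-0.03 0 0 0 0 0 1;-0.03 0 0 0 0 0 1;-0.03 0 0 0 0 0 1;0 0 0 0 0 0 1"

```text
time: 24.22
position: [0.6187, 0.2113, 0.1571]
eef_rot: [92.7, 89.5, 8.1]
wrist_force: [0.4, 1.1, 1.5]
gripper_width: 0.538
```

```bash
python3 - <<'E'
from h import *
to(.404,.377,.15,0)
f=shot("scene",(240,40,440,240),3,"s17.png")
f=shot("top",(180,130,330,280),4,"t17.png")
E
```

```text
pos [0.6187 0.2113 0.1571] jaw 5.4 w 0.538 F [0.4 1.1 1.5] t 24.22 j6 92.0
tool delta (orig tool axes) [ 0.0055 -0.1982 -0.1852] rot [ 0.0943 -0.0008 -0.0085] | world d [-0.2147  0.1657 -0.0071]
```

View pics/s17.png

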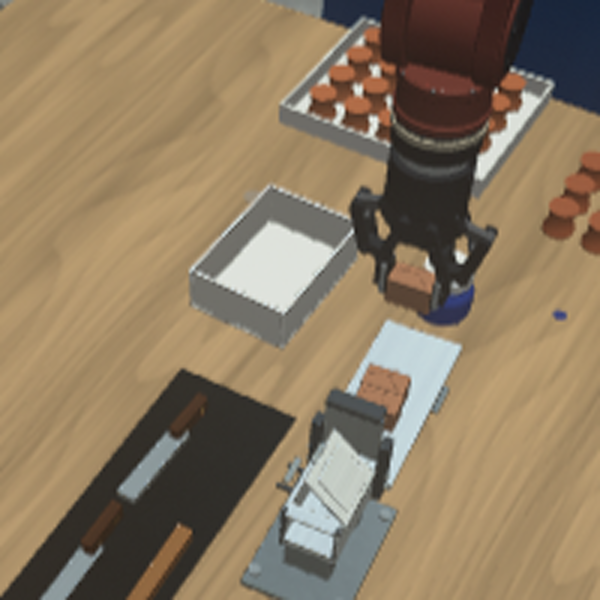

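Request:
carry_out --increments "0 -0.0248 -0.0232 0 0 0 1;0 -0.0248 -0.0232 0 0 0 1;0 -0.0248 -0.0232 0 0 0 1;0 -0.0248 -0.0232 0 0 0 1;0 -0.0248 -0.0232 0 0 0 1;0 -0.0248 -0.0232 0 0 0 1;0 -0.0248 -0.0232 0 0 0 1;0 -0.0248 -0.0232 0.094 0 0 1"

```text
time: 24.98
position: [0.3987, 0.3772, 0.1481]
eef_rot: [-61.0, 89.8, -151.0]
wrist_force: [-0.3, -0.0, -1.0]
gripper_width: 0.537
```

```bash
python3 - <<'E'
from h import *
to(.404,.377,-.008,0)
f=shot("scene",(240,20,440,220),3,"s18.png")
E
```

```text
pos [0.3987 0.3772 0.1481] jaw 0.1 w 0.537 F [-0.3 -0.  -1. ] t 24.98 j6 120.0
tool delta (orig tool axes) [ 0.156   0.0056 -0.    ] rot [0.0013 0.0013 0.0024] | world d [ 0.0053 -0.0002 -0.1561]
```

View pics/s18.png

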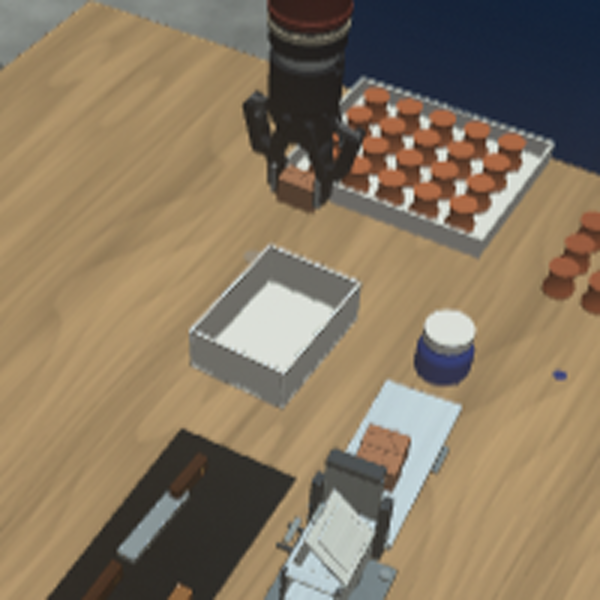

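Request:
carry_out --increments "0.035 0.005 0 0 0 0 1;0.035 0 0 0 0 0 1;0.025 0 0 0 0 0 1;0 0 0 0 0 0 1;0 0 0 0 0 0 1"

```text
time: 25.45
position: [0.4043, 0.3759, 0.0529]
eef_rot: [-61.0, 89.7, -151.0]
wrist_force: [-0.0, -0.5, -0.8]
gripper_width: 0.535
```

```bash
python3 - <<'E'
from h import *
to(.404,.377,-.008,0)
f=shot("scene",(290,60,390,160),6,"s19.png")
f=shot("top",(170,200,270,290),6,"t19.png")
E
```

```text
pos [0.4043 0.3759 0.0529] jaw 0.0 w 0.535 F [-0.  -0.5 -0.8] t 25.45 j6 119.0
tool delta (orig tool axes) [ 0.0609 -0.     -0.0012] rot [0.0001 0.0023 0.0041] | world d [-0.0003  0.0011 -0.0609]
```

View pics/s19.png

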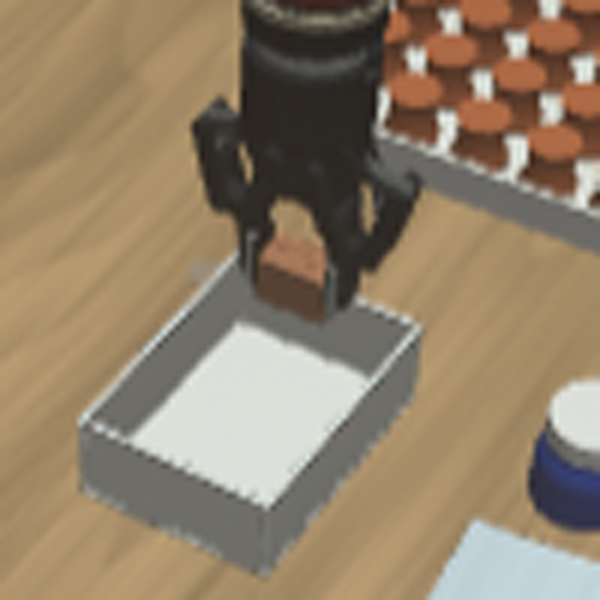

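View pics/t19.png

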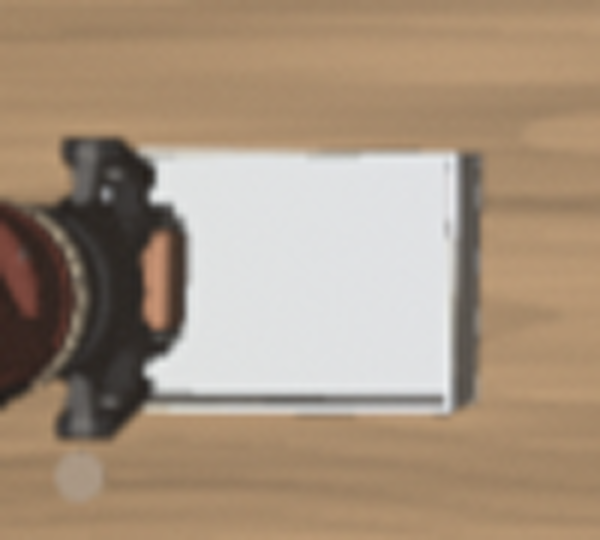

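Request:
carry_out --increments "0.025 0 0 0 0 0 1;0.02 0 0 0 0 0 1;0.01 0 0 0 0 0 1;0.004 0 0 0 0 0 1;0 0 0 0 0 0 1;0 0 0 0 0 0 0.28;0 0 0 0 0 0 0.28;0 0 0 0 0 0 0.28"

```text
time: 26.22
position: [0.4071, 0.3775, -0.0027]
eef_rot: [120.1, 89.9, 30.1]
wrist_force: [-0.2, -0.7, 0.5]
gripper_width: 0.718
```

Request:
carry_out --increments "0 0 0 0 0 0 0.28;-0.02 0 0 0 0 0 0.28;-0.03 0 0 0 0 0 0.28;-0.035 0 0 0 0 0 0.28;-0.035 0 0 0 0 0 0;-0.035 0 0 0 0 0 0;0 0.025 0.023 -0.094 0 0 0"

```text
time: 26.8
position: [0.4316, 0.3581, 0.1596]
eef_rot: [119.9, 89.4, 35.4]
wrist_force: [1.1, 0.5, 1.4]
gripper_width: 1.0
```

```bash
python3 - <<'E'
from h import *
p=E2W(-.002,.160)
to(p[0],p[1],.15,5.4)
f=shot("scene",(290,60,420,200),5,"s20.png")
E
```

```text
pos [0.4316 0.3581 0.1596] jaw 5.5 w 1.0 F [1.1 0.5 1.4] t 26.8 j6 111.0
tool delta (orig tool axes) [0.0102 0.1706 0.1923] rot [ 0.0018 -0.0053 -0.0091] | world d [ 0.1883 -0.175  -0.0096]
```

View pics/s20.png

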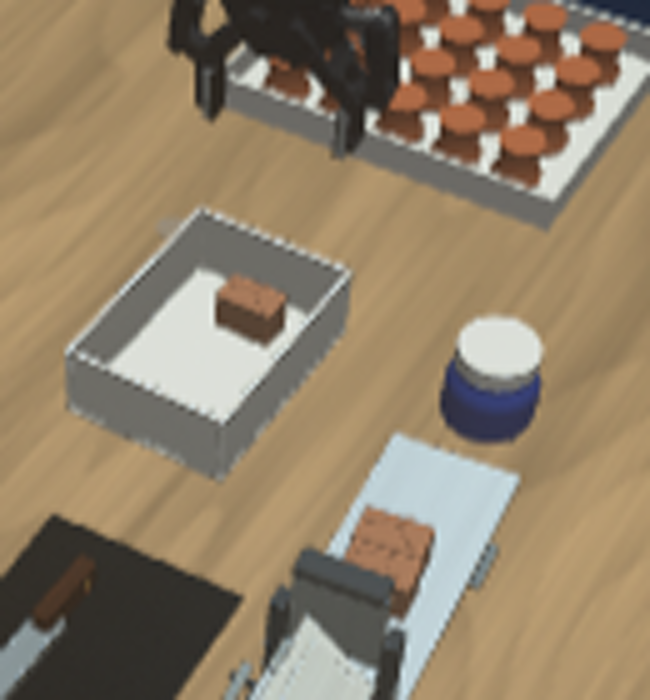

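Request:
carry_out --increments "0 0.0213 0.024 0 0 0 0;0 0.0213 0.024 0 0 0 0;0 0.0213 0.024 0 0 0 0;0 0.0213 0.024 0 0 0 0;0 0.0213 0.024 0 0 0 0;0 0.0213 0.024 0 0 0 0;0 0.0213 0.024 0 0 0 0;0 0.0213 0.024 0 0 0 0"

```text
time: 27.52
position: [0.6199, 0.1776, 0.1511]
eef_rot: [109.2, 90.0, 24.6]
wrist_force: [0.6, 0.2, -0.2]
gripper_width: 1.001
```

Request:
carry_out --increments "0 0 0 0 0 0 0;0 0 0 0 0 0 0;0 0 0 0 0 0 0"

```text
time: 27.77
position: [0.6185, 0.179, 0.1509]
eef_rot: [-131.3, 90.0, 144.1]
wrist_force: [0.4, 1.3, 0.2]
gripper_width: 0.998
```

```bash
python3 - <<'E'
from h import *
p=E2W(-.002,.160)
to(p[0],p[1],.037,5.4)
E
```

```text
pos [0.6185 0.179  0.1509] jaw 5.4 w 0.998 F [0.4 1.3 0.2] t 27.77 j6 89.0
tool delta (orig tool axes) [ 0.1139  0.0018 -0.0039] rot [-0.0005 -0.0004  0.0004] | world d [ 0.0014  0.0041 -0.1139]
```

Request:
carry_out --increments "0.03 0.0015 -0.004 0 0 0 0;0.03 0 0 0 0 0 0;0.03 0 0 0 0 0 0;0.017 0 0 0 0 0 0;0.007 0 0 0 0 0 0;0 0 0 0 0 0 0;0 0 0 0 0 0 0"

```text
time: 28.35
position: [0.62, 0.1837, 0.0381]
eef_rot: [97.5, 89.9, 13.0]
wrist_force: [0.2, -0.9, 1.1]
gripper_width: 1.0
```

Request:
carry_out --increments "0 0 0 0 0 0 1;0 0 0 0 0 0 1;0 0 0 0 0 0 1;0 0 0 0 0 0 1;0 0 0 0 0 0 1;0 0 0 0 0 0 1;0 0 0 0 0 0 1"

```text
time: 28.93
position: [0.621, 0.1831, 0.0385]
eef_rot: [92.6, 89.9, 8.0]
wrist_force: [-1.5, -0.8, 6.2]
gripper_width: 0.54
```

Request:
carry_out --increments "-0.005 0 0 0 0 0 1;-0.02 0 0 0 0 0 1;-0.03 0 0 0 0 0 1;-0.03 0 0 0 0 0 1;-0.03 0 0 0 0 0 1;0 0 0 0 0 0 1;0 0 0 0 0 0 1"

```text
time: 29.52
position: [0.6213, 0.1831, 0.1545]
eef_rot: [90.0, 89.8, 5.4]
wrist_force: [-0.2, 0.1, -1.4]
gripper_width: 0.537
```

```bash
python3 - <<'E'
from h import *
to(.404,.324,.15,0)
f=shot("scene",(290,60,420,200),4,"s21.png")
E
```

```text
pos [0.6213 0.1831 0.1545] jaw 5.4 w 0.537 F [-0.2  0.1 -1.4] t 29.52 j6 89.0
tool delta (orig tool axes) [ 0.0036 -0.2031 -0.1607] rot [ 0.0941 -0.0002 -0.0041] | world d [-0.2173  0.1409 -0.0045]
```

View pics/s21.png

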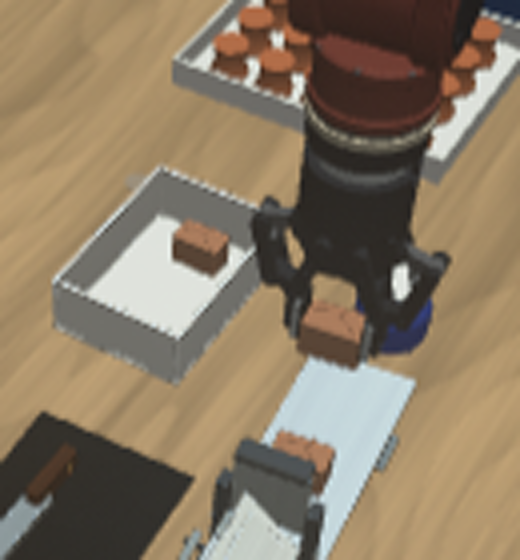

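Request:
carry_out --increments "0 -0.0254 -0.0198 0 0 0 1;0 -0.0254 -0.0198 0 0 0 1;0 -0.0254 -0.0198 0 0 0 1;0 -0.0254 -0.0198 0 0 0 1;0 -0.0254 -0.0198 0 0 0 1;0 -0.0254 -0.0198 0 0 0 1;0 -0.0254 -0.0198 0 0 0 1;0 -0.0254 -0.0198 0.094 0 0 1"

```text
time: 30.23
position: [0.4004, 0.3217, 0.1501]
eef_rot: [-67.5, 89.8, -157.4]
wrist_force: [-0.3, 0.6, -0.9]
gripper_width: 0.541
```

Request:
carry_out --increments "0 0 0 0 0 0 1;0 0 0 0 0 0 1;0 0 0 0 0 0 1"

```text
time: 30.48
position: [0.4024, 0.3213, 0.1508]
eef_rot: [-56.6, 89.9, -146.5]
wrist_force: [-0.0, -0.7, -0.7]
gripper_width: 0.534
```

```bash
python3 - <<'E'
from h import *
to(.404,.320,-.004,0)
E
```

```text
pos [0.4024 0.3213 0.1508] jaw 0.1 w 0.534 F [-0.  -0.7 -0.7] t 30.48 j6 114.0
tool delta (orig tool axes) [0.1548 0.0018 0.0011] rot [0.0015 0.0008 0.0012] | world d [ 0.0016 -0.0013 -0.1548]
```

Request:
carry_out --increments "0.035 0.002 0 0 0 0 1;0.035 0 0 0 0 0 1;0.035 0 0 0 0 0 1;0.03 0 0 0 0 0 1;0.015 0 0 0 0 0 1;0.004 0 0 0 0 0 1;0 0 0 0 0 0 1;0 0 0 0 0 0 0.28"

```text
time: 31.15
position: [0.4058, 0.3214, -0.0012]
eef_rot: [110.9, 90.0, 20.9]
wrist_force: [0.3, 0.9, 1.0]
gripper_width: 0.664
```

Request:
carry_out --increments "0 0 0 0 0 0 0.28;0 0 0 0 0 0 0.28;0 0 0 0 0 0 0.28;-0.02 0 0 0 0 0 0.28;-0.03 0 0 0 0 0 0.28;-0.035 0 0 0 0 0 0.28;-0.035 0 0 0 0 0 0;-0.035 0 0 -0.094 0 0 0"

```text
time: 31.82
position: [0.4046, 0.3216, 0.1552]
eef_rot: [109.1, 89.9, 24.4]
wrist_force: [0.9, 1.1, 0.9]
gripper_width: 0.973
```

```bash
python3 - <<'E'
from h import *
p=E2W(-.002,.132)
to(p[0],p[1],.15,5.4)
f=shot("scene",(290,60,420,200),4,"s22.png")
f=shot("top",(170,130,320,290),4,"t22.png")
E
```

```text
pos [0.4046 0.3216 0.1552] jaw 5.3 w 0.973 F [0.9 1.1 0.9] t 31.82 j6 109.0
tool delta (orig tool axes) [0.0054 0.2015 0.186 ] rot [-0.001  -0.0004 -0.001 ] | world d [ 0.2179 -0.1664 -0.0052]
```

View pics/s22.png

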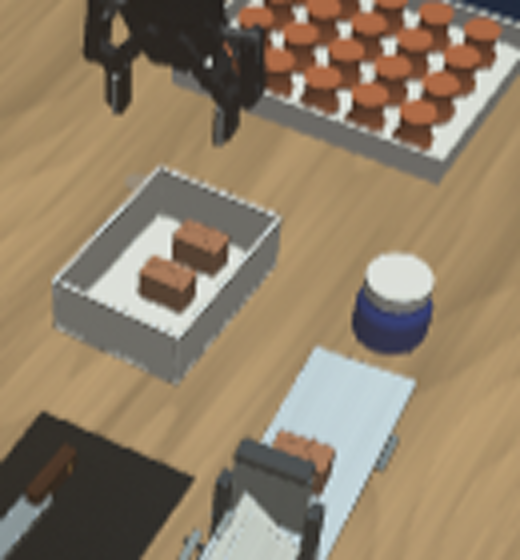

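View pics/t22.png

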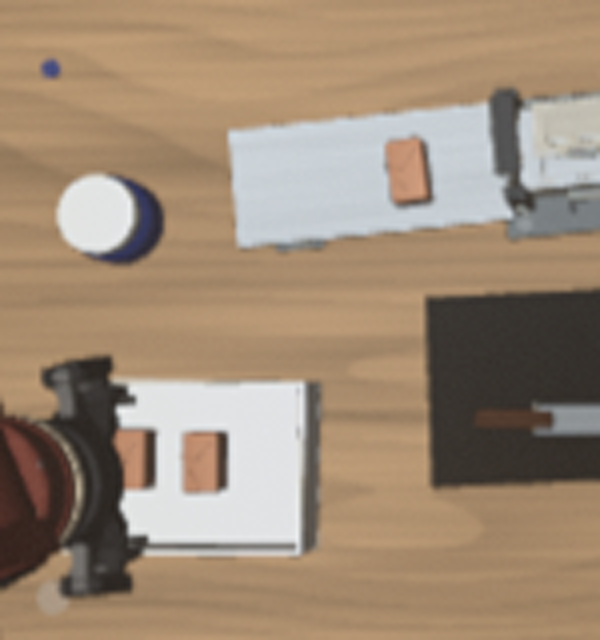

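Request:
carry_out --increments "0 0.0252 0.0233 0 0 0 0;0 0.0252 0.0233 0 0 0 0;0 0.0252 0.0233 0 0 0 0;0 0.0252 0.0233 0 0 0 0;0 0.0252 0.0233 0 0 0 0;0 0.0252 0.0233 0 0 0 0;0 0.0252 0.0233 0 0 0 0;0 0.0252 0.0233 0 0 0 0"

```text
time: 32.58
position: [0.6243, 0.1537, 0.153]
eef_rot: [95.0, 90.0, 10.4]
wrist_force: [0.5, 0.5, 0.1]
gripper_width: 1.004
```

Request:
carry_out --increments "0 0 0 0 0 0 0;0 0 0 0 0 0 0;0 0 0 0 0 0 0"

```text
time: 32.83
position: [0.6227, 0.1552, 0.1528]
eef_rot: [-130.1, 90.0, 145.2]
wrist_force: [0.1, -0.2, -0.1]
gripper_width: 0.999
```

```bash
python3 - <<'E'
from h import *
p=E2W(-.002,.132)
to(p[0],p[1],.037,5.4)
g=optics.grab_frame("top"); e=ray(g,271.7,172.5,.093);print(W2E(e))
E
```

```text
pos [0.6227 0.1552 0.1528] jaw 5.4 w 0.999 F [ 0.1 -0.2 -0.1] t 32.83 j6 87.0
tool delta (orig tool axes) [ 0.1158 -0.     -0.    ] rot [-0.0003 -0.0003  0.0004] | world d [-1.000e-04  0.000e+00 -1.158e-01]
[-0.00483484  0.13175738]
```

Request:
carry_out --increments "0.03 0 0 0 0 0 0;0.03 0 0 0 0 0 0;0.03 0 0 0 0 0 0;0.018 0 0 0 0 0 0;0.007 0 0 0 0 0 0;0 0 0 0 0 0 0;0 0 0 0 0 0 1;0 0 0 0 0 0 1"

```text
time: 33.55
position: [0.6241, 0.1554, 0.0402]
eef_rot: [88.5, 89.8, 3.9]
wrist_force: [0.2, 0.1, 0.7]
gripper_width: 0.751
```

Request:
carry_out --increments "0 0 0 0 0 0 1;0 0 0 0 0 0 1;0 0 0 0 0 0 1;0 0 0 0 0 0 1;0 0 0 0 0 0 1"

```text
time: 33.97
position: [0.6244, 0.1551, 0.0401]
eef_rot: [90.1, 89.8, 5.4]
wrist_force: [-0.3, 1.1, 6.9]
gripper_width: 0.537
```

Request:
carry_out --increments "-0.005 0 0 0 0 0 1;-0.02 0 0 0 0 0 1;-0.03 0 0 0 0 0 1;-0.03 0 0 0 0 0 1;-0.03 0 0 0 0 0 1;0 0 0 0 0 0 1;0 0 0 0 0 0 1"

```text
time: 34.55
position: [0.6245, 0.155, 0.1558]
eef_rot: [87.5, 89.7, 2.9]
wrist_force: [-0.0, 0.3, -0.7]
gripper_width: 0.538
```

```bash
python3 - <<'E'
from h import *
to(.404,.270,.15,0)
f=shot("scene",(290,60,420,200),4,"s23.png")
E
```

```text
pos [0.6245 0.155  0.1558] jaw 5.4 w 0.538 F [-0.   0.3 -0.7] t 34.55 j6 87.0
tool delta (orig tool axes) [ 0.0048 -0.2088 -0.1352] rot [ 0.0942 -0.     -0.0046] | world d [-0.2205  0.115  -0.0058]
```

View pics/s23.png

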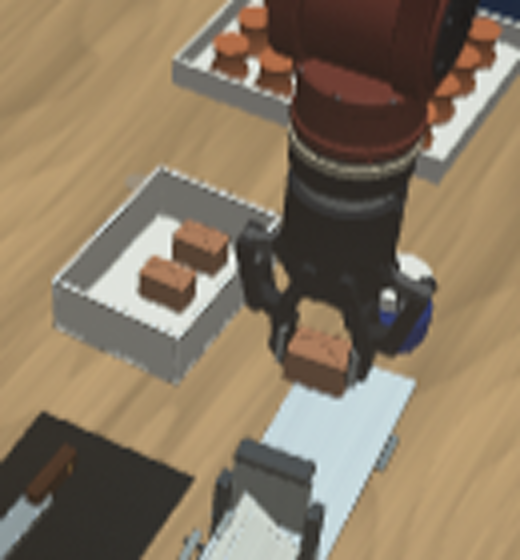

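Request:
carry_out --increments "0 -0.0261 -0.0169 0 0 0 1;0 -0.0261 -0.0169 0 0 0 1;0 -0.0261 -0.0169 0 0 0 1;0 -0.0261 -0.0169 0 0 0 1;0 -0.0261 -0.0169 0 0 0 1;0 -0.0261 -0.0169 0 0 0 1;0 -0.0261 -0.0169 0 0 0 1;0 -0.0261 -0.0169 0.094 0 0 1"

```text
time: 35.27
position: [0.4001, 0.27, 0.1512]
eef_rot: [-73.3, 89.9, -163.2]
wrist_force: [-0.6, -0.3, -0.7]
gripper_width: 0.536
```

Request:
carry_out --increments "0 0 0 0 0 0 1;0 0 0 0 0 0 1;0 0 0 0 0 0 1"

```text
time: 35.52
position: [0.4022, 0.2697, 0.152]
eef_rot: [-63.7, 89.9, -153.6]
wrist_force: [0.2, -0.5, -1.6]
gripper_width: 0.538
```

```bash
python3 - <<'E'
from h import *
to(.404,.270,-.004,0)
E
```

```text
pos [0.4022 0.2697 0.152 ] jaw 0.1 w 0.538 F [ 0.2 -0.5 -1.6] t 35.52 j6 108.0
tool delta (orig tool axes) [ 0.156   0.002  -0.0003] rot [0.0015 0.0005 0.0009] | world d [ 0.0018  0.0003 -0.156 ]
```

Request:
carry_out --increments "0.035 0.002 0 0 0 0 1;0.035 0 0 0 0 0 1;0.035 0 0 0 0 0 1;0.03 0 0 0 0 0 1;0.015 0 0 0 0 0 1;0.004 0 0 0 0 0 1;0 0 0 0 0 0 1;0 0 0 0 0 0 0.28"

```text
time: 36.18
position: [0.4053, 0.2698, -0.0003]
eef_rot: [106.4, 90.0, 16.4]
wrist_force: [0.3, -0.2, -0.2]
gripper_width: 0.66
```

Request:
carry_out --increments "0 0 0 0 0 0 0.28;0 0 0 0 0 0 0.28;0 0 0 0 0 0 0.28;-0.02 0 0 0 0 0 0.28;-0.03 0 0 0 0 0 0.28;-0.035 0 0 0 0 0 0.28;-0.035 0 0 0 0 0 0;-0.035 0 0 0 0 0 0"

```text
time: 36.85
position: [0.4043, 0.27, 0.1562]
eef_rot: [109.7, 89.9, 19.7]
wrist_force: [1.6, 0.5, 0.2]
gripper_width: 0.968
```

```bash
cat >> h.py <<'E'
def gauge(f,box=(343,215,410,250)):
    im=f["image"].astype(int);x0,y0,x1,y1=box
    m=np.zeros(im.shape[:2],np.uint8);m[y0:y1,x0:x1]=(im.min(2)>100)[y0:y1,x0:x1]
    c=max(cv2.findContours(m,cv2.RETR_EXTERNAL,cv2.CHAIN_APPROX_NONE)[0],key=cv2.contourArea)
    P=np.array([ray(f,u,v,.007)[:2] for u,v in c[:,0,:]]);r=cv2.minAreaRect((P*1000).astype(np.float32));print("blade",[np.round(q,1) for q in r])
    m[:]=0;m[y0:y1,x0:x1]=((im[...,0]>im[...,2]+22)&(im[...,0]<130))[y0:y1,x0:x1]
    c=max(cv2.findContours(m,cv2.RETR_EXTERNAL,cv2.CHAIN_APPROX_NONE)[0],key=cv2.contourArea)
    P=np.array([ray(f,u,v,.027)[:2] for u,v in c[:,0,:]]);r=cv2.minAreaRect((P*1000).astype(np.float32));print("handle",[np.round(q,1) for q in r])
E
python3 - <<'E'
from h import *
to(.441,-.084,.12,3)
f=shot("top",(180,130,450,270),2.9,"t24.png")
gauge(f)
f=shot("scene",(190,60,420,300),2.4,"s24.png")
E
```

```text
pos [0.4043 0.27   0.1562] jaw 0.0 w 0.968 F [1.6 0.5 0.2] t 36.85 j6 108.0
tool delta (orig tool axes) [0.0361 0.0365 0.354 ] rot [-0.052  -0.0003 -0.0011] | world d [ 0.0367 -0.354  -0.0362]
blade [array([ 443. , -156.9]), array([23.3, 92.1]), np.float64(2.3)]
handle [array([440.8, -81.6]), array([55. , 15.2]), np.float64(89.5)]
```

View pics/t24.png

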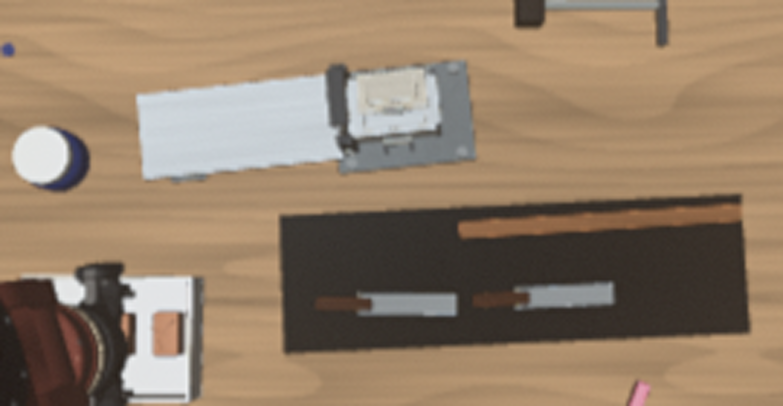

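View pics/s24.png

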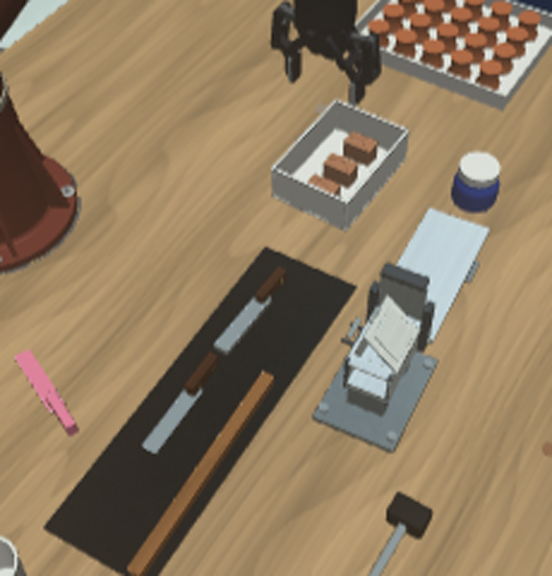

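Request:
carry_out --increments "0 0.0037 0.0354 0 0 0 0.4;0 0.0037 0.0354 0 0 0 0.4;0 0.0037 0.0354 0 0 0 0.4;0 0.0037 0.0354 0 0 0 0.4;0 0.0037 0.0354 0 0 0 0.4;0 0.0037 0.0354 0 0 0 0.4;0 0.0037 0.0354 0 0 0 0.4;0 0.0037 0.0354 0 0 0 0.4"

```text
time: 37.62
position: [0.434, -0.015, 0.1541]
eef_rot: [78.6, 89.9, -11.4]
wrist_force: [0.2, 0.1, 0.0]
gripper_width: 0.601
```

Request:
carry_out --increments "0 0.0037 0.035 -0.017 0 0 0.4;0 0.0037 0.035 -0.018 0 0 0.4;0.03 0 0 0 0 0 0.4;0.03 0 0 0 0 0 0.4;0.02 0 0 0 0 0 0.4;0 0 0 0 0 0 0.4;0 0 0 0 0 0 0.4;0 0 0 0 0 0 0.4"

```text
time: 38.28
position: [0.4427, -0.0834, 0.0754]
eef_rot: [63.6, 89.9, -24.4]
wrist_force: [-0.2, -0.2, -0.2]
gripper_width: 0.6
```

```bash
python3 - <<'E'
from h import *
to(.441,-.083,-.022,2)
tip("s25.png",r=40,s=7,gain=1.4)
E
```

```text
pos [ 0.4427 -0.0834  0.0754] jaw 2.0 w 0.6 F [-0.2 -0.2 -0.2] t 38.28 j6 61.0
tool delta (orig tool axes) [ 0.0974 -0.0019 -0.0005] rot [ 0.0006  0.0008 -0.0016] | world d [-0.0017  0.0004 -0.0974]
```

View pics/s25.png

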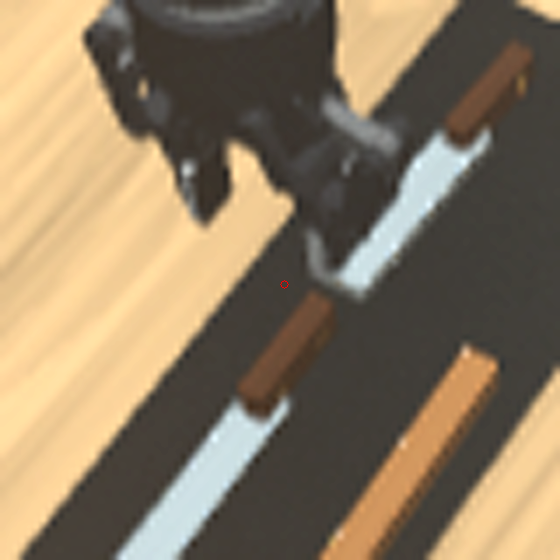

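Request:
carry_out --increments "0.03 -0.0015 0 0 0 0 0.4;0.03 0 0 0 0 0 0.4;0.02 0 0 0 0 0 0.4;0.01 0 0 0 0 0 0.4;0.005 0 0 0 0 0 0.4;0 0 0 0 0 0 0.4"

```text
time: 38.83
position: [0.4409, -0.0833, -0.0207]
eef_rot: [70.3, 90.0, -17.7]
wrist_force: [-0.3, 0.0, 0.0]
gripper_width: 0.599
```

```bash
python3 - <<'E'
from h import *
to(.441,-.083,-.022,2)
tip("s26.png",r=40,s=7,gain=1.4)
E
```

```text
pos [ 0.4409 -0.0833 -0.0207] jaw 2.0 w 0.599 F [-0.3  0.   0. ] t 38.83 j6 60.0
tool delta (orig tool axes) [ 0.0013  0.0001 -0.0003] rot [ 0.0005  0.0001 -0.0003] | world d [ 0.0001  0.0003 -0.0013]
```

View pics/s26.png

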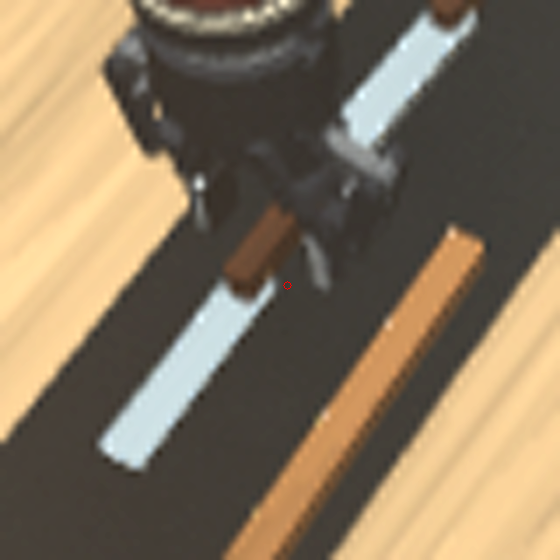

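Request:
carry_out --increments "0 0 0 0 0 0 1;0 0 0 0 0 0 1;0 0 0 0 0 0 1;0 0 0 0 0 0 1;0 0 0 0 0 0 1;0 0 0 0 0 0 1;0 0 0 0 0 0 1"

```text
time: 39.47
position: [0.4415, -0.0837, -0.0198]
eef_rot: [62.9, 89.9, -25.1]
wrist_force: [-0.6, -0.0, 6.1]
gripper_width: 0.147
```

Request:
carry_out --increments "-0.005 0 0 0 0 0 1;-0.02 0 0 0 0 0 1;-0.03 0 0 0 0 0 1;-0.03 0 0 0 0 0 1;-0.03 0 0 0 0 0 1;-0.03 0 0 0 0 0 1;0 0 0 0 0 0 1;0 0 0 0 0 0 1"

```text
time: 40.13
position: [0.4417, -0.0838, 0.1259]
eef_rot: [62.1, 89.8, -25.9]
wrist_force: [0.1, -0.5, -1.2]
gripper_width: 0.144
```

```bash
python3 - <<'E'
from h import *
p=E2W(0,.20)
to(p[0],p[1],.10,5.4)
f=shot("scene",(190,60,420,300),2.4,"s27.png")
E
```

```text
pos [ 0.4417 -0.0838  0.1259] jaw 2.0 w 0.144 F [ 0.1 -0.5 -1.2] t 40.13 j6 60.0
tool delta (orig tool axes) [ 0.026   0.1871 -0.3005] rot [-0.059   0.0017 -0.003 ] | world d [ 0.1765  0.3069 -0.0259]
```

View pics/s27.png

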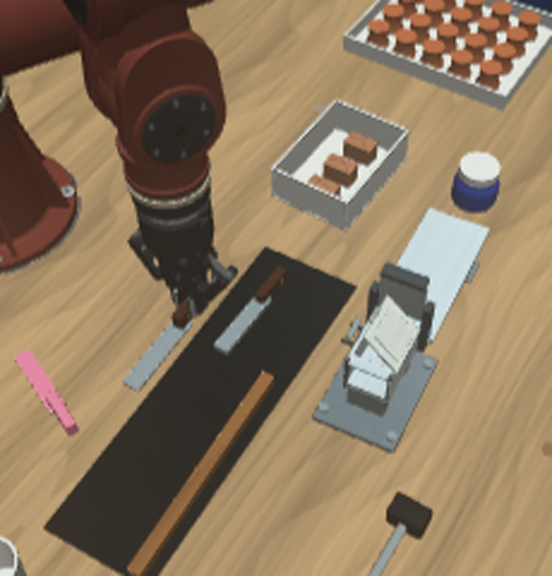

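Request:
carry_out --increments "0 0.001 -0.033 0 0 0 1;0 0.001 -0.033 0 0 0 1;0 0.001 -0.033 0 0 0 1;0 0.001 -0.033 0 0 0 1;0 0.001 -0.033 0 0 0 1;0 0.001 -0.033 0 0 0 1;0 0.001 -0.033 0 0 0 1;0 0.001 -0.033 0 0 0 1"

```text
time: 40.85
position: [0.4379, 0.1824, 0.1222]
eef_rot: [-85.8, 89.9, -173.8]
wrist_force: [0.8, 0.1, -1.5]
gripper_width: 0.146
```

Request:
carry_out --increments "0 0.001 -0.033 -0.03 0 0 1;0 0.001 -0.033 -0.029 0 0 1;0 0.03 0 0 0 0 1;0 0.03 0 0 0 0 1;0 0.03 0 0 0 0 1;0 0.03 0 0 0 0 1;0 0.03 0 0 0 0 1;0 0 0 0 0 0 1"

```text
time: 41.52
position: [0.5897, 0.2602, 0.119]
eef_rot: [-79.9, 89.8, -164.6]
wrist_force: [0.7, -0.5, -1.3]
gripper_width: 0.146
```

Request:
carry_out --increments "0 0 0 0 0 0 1;0 0 0 0 0 0 1"

```text
time: 41.68
position: [0.586, 0.2608, 0.1222]
eef_rot: [-85.2, 89.8, -169.8]
wrist_force: [-0.5, 0.3, -0.8]
gripper_width: 0.143
```

```bash
python3 - <<'E'
from h import *
p=E2W(0,.225)
to(p[0],p[1],.04,5.4)
tip("s28.png",r=45,s=7,gain=1.2)
f=shot("top",(200,130,330,230),5,"t28.png")
E
```

```text
pos [0.586  0.2608 0.1222] jaw 5.4 w 0.143 F [-0.5  0.3 -0.8] t 41.68 j6 97.0
tool delta (orig tool axes) [0.0821 0.0287 0.0155] rot [-0.0001  0.0003  0.003 ] | world d [ 0.0298 -0.0128 -0.0822]
```

View pics/s28.png

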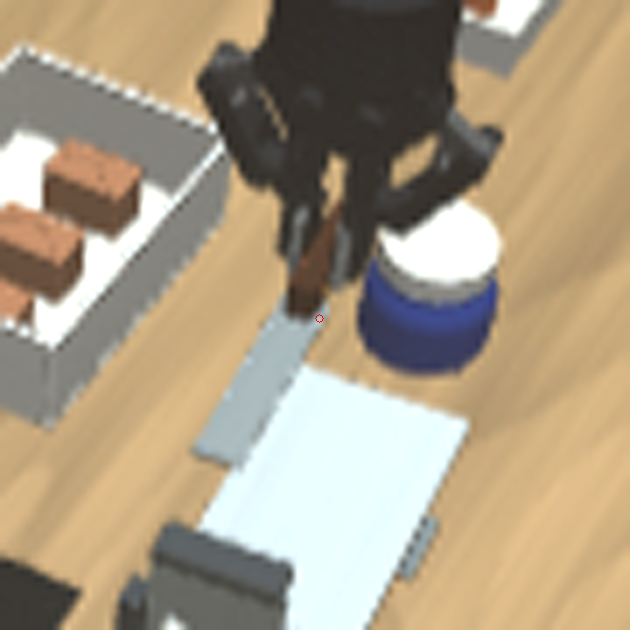

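View pics/t28.png

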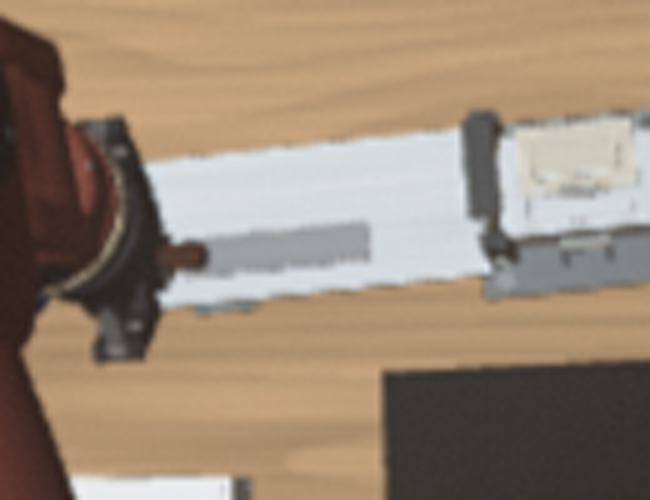

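Request:
carry_out --increments "0.01 0.015 0.008 0 0 0 1;0.02 0.0137 0.0075 0 0 0 1;0.02 0 0 0 0 0 1;0.01 0 0 0 0 0 1;0 0 0 0 0 0 1;0 0 0 0 0 0 1"

```text
time: 42.28
position: [0.6164, 0.2485, 0.0643]
eef_rot: [-101.1, 90.0, 174.4]
wrist_force: [0.2, -0.4, -0.9]
gripper_width: 0.149
```

```bash
python3 - <<'E'
from h import *
p=E2W(0,.225)
to(p[0],p[1],.04,5.4)
g=optics.grab_frame("scene");crop(g,320,120,420,240,5,"s29.png")
f=shot("top",(200,130,330,230),5,"t29.png")
E
```

```text
pos [0.6164 0.2485 0.0643] jaw 5.4 w 0.149 F [ 0.2 -0.4 -0.9] t 42.28 j6 95.0
tool delta (orig tool axes) [ 0.0243 -0.0006  0.0005] rot [ 0.0005 -0.0001  0.0005] | world d [-0.0005 -0.0005 -0.0243]
```

View pics/s29.png

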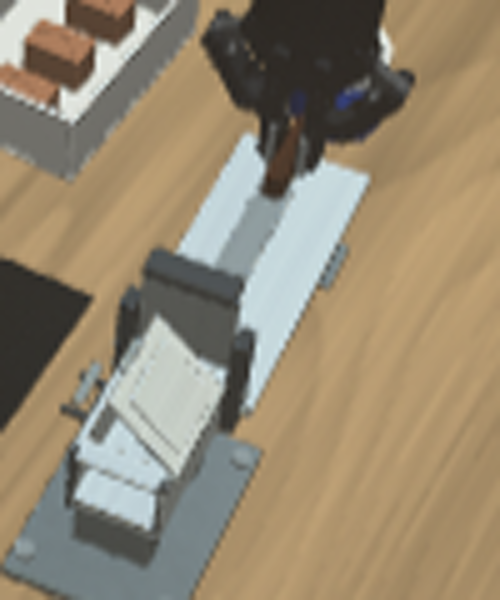

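View pics/t29.png

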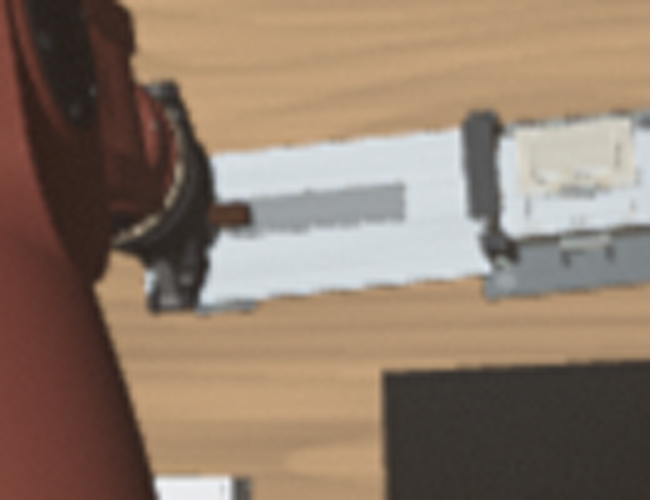

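```bash
python3 - <<'E'
from h import *
f=optics.grab_frame("top")
for u,v in ((280.8,166.6),(280.8,173.8),(252,169),(252,176.5)): print(W2E(ray(f,u,v,.091)).round(4))
E
```

```text
[0.0101 0.1036]
[-0.0113  0.1056]
[0.0122 0.1893]
[-0.0101  0.1913]
```

Request:
carry_out --increments "0.01 0 0 0 0 0 1;0.007 0 0 0 0 0 1;0.004 0 0 0 0 0 1;0 0 0 0 0 0 1;0 0 0 0 0 0 1"

```text
time: 42.85
position: [0.6168, 0.2482, 0.0422]
eef_rot: [-88.1, 89.9, -172.7]
wrist_force: [0.8, -0.4, -0.3]
gripper_width: 0.146
```

Request:
carry_out --increments "0.002 0 0 0 0 0 1;0.001 0 0 0 0 0 1;0 0 0 0 0 0 1"

```text
time: 43.1
position: [0.6173, 0.2483, 0.0398]
eef_rot: [149.1, 90.0, 64.5]
wrist_force: [0.3, 0.4, -0.5]
gripper_width: 0.144
```

Request:
carry_out --increments "0.001 0 0 0 0 0 1;0 0 0 0 0 0 1;0 0 0 0 0 0 1"

```text
time: 43.35
position: [0.6173, 0.2483, 0.039]
eef_rot: [119.5, 90.0, 34.9]
wrist_force: [-1.2, -0.3, -0.5]
gripper_width: 0.141
```

Request:
carry_out --increments "0.001 0 0 0 0 0 1;0 0 0 0 0 0 1;0 0 0 0 0 0 1"

```text
time: 43.6
position: [0.6173, 0.2483, 0.0379]
eef_rot: [-121.8, 90.0, 153.6]
wrist_force: [0.3, -0.1, -0.6]
gripper_width: 0.146
```

Request:
carry_out --increments "0.001 0 0 0 0 0 1;0 0 0 0 0 0 1;0 0 0 0 0 0 1"

```text
time: 43.85
position: [0.6175, 0.2483, 0.0372]
eef_rot: [101.5, 90.0, 16.9]
wrist_force: [-1.6, -0.3, 2.4]
gripper_width: 0.146
```

Request:
carry_out --increments "-0.0012 0 0.012 0 0 0 1;0 0 0.0125 0 0 0 1;0 0 0.0125 0 0 0 1;0 0 0.0125 0 0 0 1;0 0 0.0125 0 0 0 1;0 0 0.0125 0 0 0 1;0 0 0.0125 0 0 0 1;0 0 0.0115 0 0 0 1"

```text
time: 44.52
position: [0.6267, 0.1486, 0.0381]
eef_rot: [99.3, 90.0, 14.6]
wrist_force: [0.3, -0.7, -1.4]
gripper_width: 0.147
```

Request:
carry_out --increments "0 0 0 0 0 0 1;0 0 0 0 0 0 1;0 0 0 0 0 0 1"

```text
time: 44.77
position: [0.6266, 0.1504, 0.0381]
eef_rot: [165.1, 90.0, 80.5]
wrist_force: [0.9, 0.1, -0.4]
gripper_width: 0.147
```

```bash
python3 - <<'E'
from h import *
p=E2W(0,.127)
to(p[0],p[1],.037,5.4)
g=optics.grab_frame("scene");crop(g,320,120,420,240,5,"s30.png")
f=shot("top",(200,130,330,230),5,"t30.png")
E
```

```text
pos [0.6266 0.1504 0.0381] jaw 5.4 w 0.147 F [ 0.9  0.1 -0.4] t 44.77 j6 86.0
tool delta (orig tool axes) [ 0.0011 -0.0015 -0.0002] rot [-0.0001 -0.0003 -0.0001] | world d [-0.0015  0.0001 -0.0011]
```

View pics/s30.png

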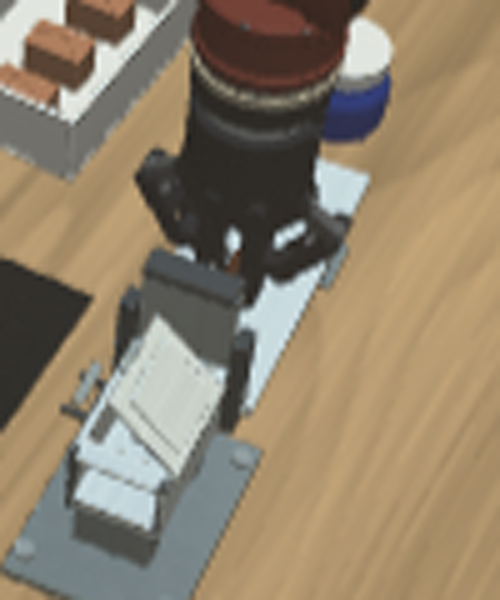

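View pics/t30.png

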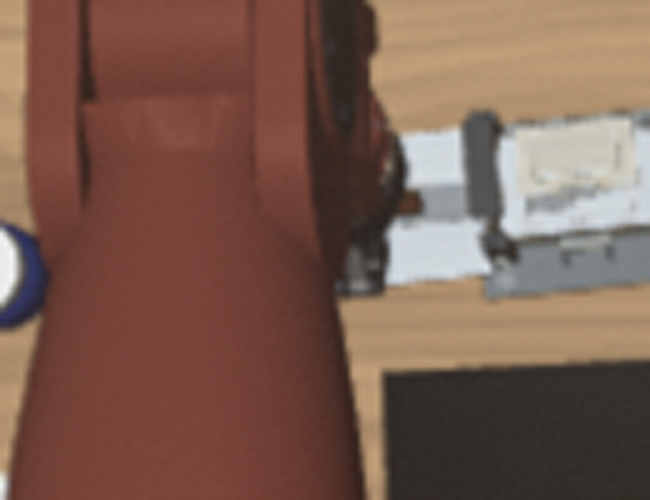

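Request:
carry_out --increments "0.0008 0 0 0 0 0 1;0 0 0 0 0 0 1;0 0 0 0 0 0 0.5;0 0 0 0 0 0 0.5;0 0 0 0 0 0 0.5;0 0 0 0 0 0 0.5;0 0 0 0 0 0 0.5;-0.01 0 0 0 0 0 0.5"

```text
time: 45.53
position: [0.6252, 0.1501, 0.0455]
eef_rot: [-94.5, 89.8, -179.1]
wrist_force: [-0.9, -0.3, -0.0]
gripper_width: 0.503
```

Request:
carry_out --increments "-0.02 0 0 0 0 0 0.5;-0.03 0 0 0 0 0 0.5;-0.035 0 0 0 0 0 0.5;-0.035 0 0 0 0 0 0.5;-0.03 0 0 0 0 0 0.5;0 0 0 0 0 0 1;0 0 0 0 0 0 1;0 0 0 0 0 0 1"

```text
time: 46.2
position: [0.6265, 0.1502, 0.1973]
eef_rot: [119.9, 90.0, 35.3]
wrist_force: [-0.7, 0.4, -0.2]
gripper_width: 0.078
```

```bash
python3 - <<'E'
from h import *
p=E2W(0,.051)
to(p[0],p[1],.18,5.4)
g=optics.grab_frame("scene");crop(g,320,120,420,240,5,"s31.png")
f=shot("top",(200,130,330,230),5,"t31.png")
E
```

```text
pos [0.6265 0.1502 0.1973] jaw 5.4 w 0.078 F [-0.7  0.4 -0.2] t 46.2 j6 86.0
tool delta (orig tool axes) [ 0.0173 -0.0014  0.0756] rot [-0.0001 -0.     -0.0001] | world d [ 0.0057 -0.0754 -0.0173]
```

View pics/s31.png

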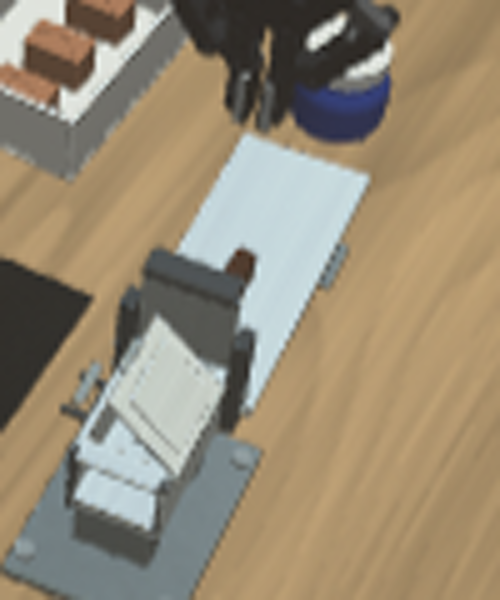

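View pics/t31.png

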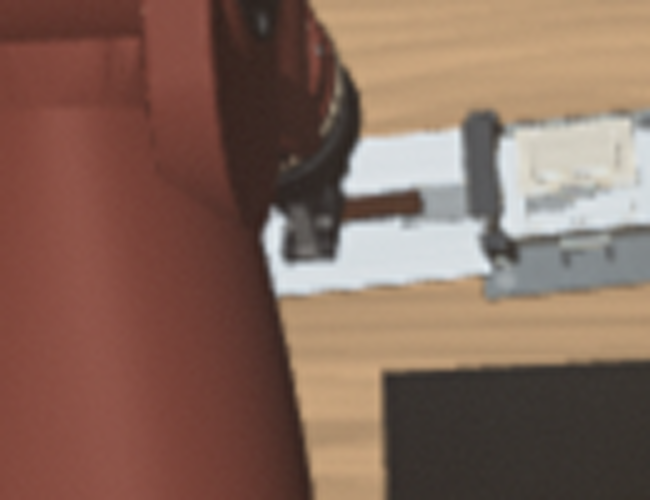

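Request:
carry_out --increments "0 -0.0014 0.025 0 0 0 1;0 0 0.025 0 0 0 1;0 0 0.0256 0 0 0 1;0 0 0 0 0 0 1;0 0 0 0 0 0 1;0 0 0 0 0 0 1"

```text
time: 46.8
position: [0.6317, 0.0751, 0.1964]
eef_rot: [-114.6, 89.9, 160.8]
wrist_force: [-0.0, 0.6, 0.1]
gripper_width: 0.001
```

```bash
python3 - <<'E'
from h import *
p=E2W(0,.051)
to(p[0],p[1],.18,5.4)
g=optics.grab_frame("scene");f=optics.grab_frame("top")
for z in (.15,.16,.17,.18,.19):
    q=ray(f,296,162.6,z); print(z,W2E(q).round(4),proj(g,q).round(1))
tip("s32.png",r=45,s=7,gain=1.3,pts=[E2W(0,.051,.184)])
E
```

```text
pos [0.6317 0.0751 0.1964] jaw 5.4 w 0.001 F [-0.   0.6  0.1] t 46.8 j6 80.0
tool delta (orig tool axes) [0.0164 0.0004 0.0004] rot [-0.0003 -0.0007  0.0015] | world d [ 0.0005 -0.0004 -0.0164]
0.15 [0.0066 0.0529] [360.4 180.1]
0.16 [0.0049 0.0521] [360.  177.9]
0.17 [0.0031 0.0513] [359.6 175.6]
0.18 [0.0013 0.0505] [359.3 173.2]
0.19 [-0.0004  0.0497] [358.9 170.9]
```

View pics/s32.png

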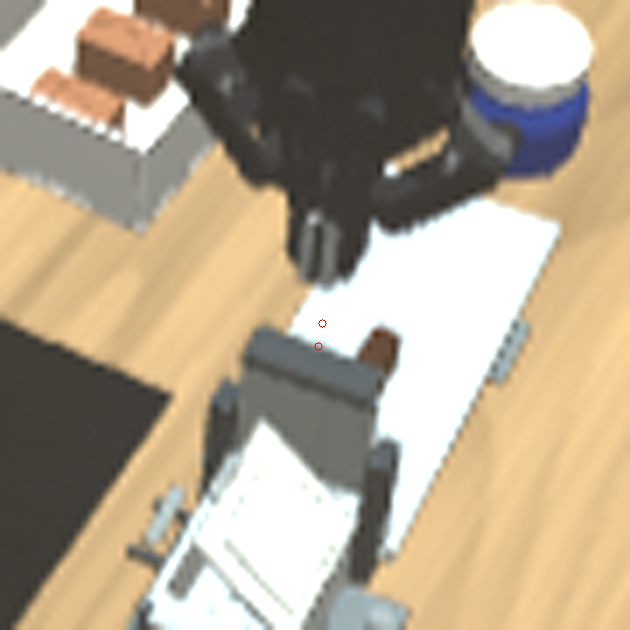

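Request:
carry_out --increments "0.02 0 0 0 0 0 1;0.015 0 0 0 0 0 1;0.01 0 0 0 0 0 1;0.004 0 0 0 0 0 1;0.004 0 0 0 0 0 1;0.004 0 0 0 0 0 1;0 0 0 0 0 0 1"

```text
time: 47.53
position: [0.6324, 0.0751, 0.1405]
eef_rot: [109.6, 90.0, 25.0]
wrist_force: [-0.1, 0.1, 0.8]
gripper_width: 0.001
```

```bash
python3 - <<'E'
from h import *
to(.632,.0747,.108,5.4)
tip("s33.png",r=45,s=7,gain=1.3)
E
```

```text
pos [0.6324 0.0751 0.1405] jaw 5.4 w 0.001 F [-0.1  0.1  0.8] t 47.53 j6 80.0
tool delta (orig tool axes) [ 0.0325 -0.0005  0.0003] rot [ 0.0002 -0.0002 -0.0005] | world d [-0.0004 -0.0004 -0.0325]
```

View pics/s33.png

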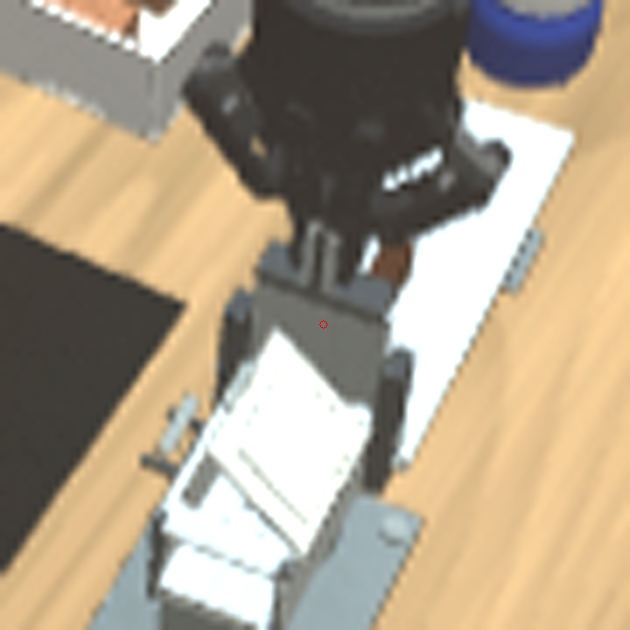

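Request:
carry_out --increments "0.003 0 0 0 0 0 1;0.003 0 0 0 0 0 1;0.003 0 0 0 0 0 1;0 0 0 0 0 0 1"

```text
time: 47.92
position: [0.6327, 0.0747, 0.1311]
eef_rot: [87.1, 90.0, 2.5]
wrist_force: [0.1, -0.1, 0.9]
gripper_width: -0.001
```

Request:
carry_out --increments "0.003 0 0 0 0 0 1;0.003 0 0 0 0 0 1;0.003 0 0 0 0 0 1;0.003 0 0 0 0 0 1"

```text
time: 48.25
position: [0.6326, 0.0747, 0.1192]
eef_rot: [85.4, 90.0, 0.8]
wrist_force: [2.2, 1.0, 4.5]
gripper_width: 0.002
```

```bash
python3 - <<'E'
from h import *
to(.632,.0747,.108,5.4)
tip("s34.png",r=45,s=7,gain=1.3)
E
```

```text
pos [0.6326 0.0747 0.1192] jaw 5.4 w 0.002 F [2.2 1.  4.5] t 48.25 j6 80.0
tool delta (orig tool axes) [ 0.0112 -0.0007 -0.    ] rot [-0.0001  0.0001 -0.0008] | world d [-0.0006 -0.     -0.0112]
```

View pics/s34.png

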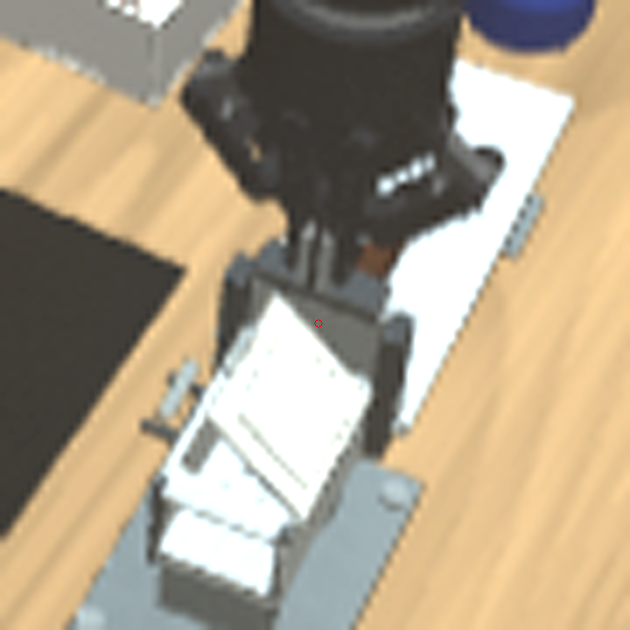

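Request:
carry_out --increments "0.002 0 0 0 0 0 1;0.002 0 0 0 0 0 1;0.002 0 0 0 0 0 1;0.001 0 0 0 0 0 1;0.001 0 0 0 0 0 1"

```text
time: 48.72
position: [0.6324, 0.0747, 0.1112]
eef_rot: [80.9, 90.0, -3.7]
wrist_force: [1.8, -0.2, 4.1]
gripper_width: -0.006
```

Request:
carry_out --increments "0.001 0 0 0 0 0 1;0.001 0 0 0 0 0 1;0 0 0 0 0 0 1"

```text
time: 48.97
position: [0.6323, 0.0748, 0.1091]
eef_rot: [-126.5, 90.0, 148.9]
wrist_force: [1.9, 0.1, 2.8]
gripper_width: -0.0
```

Request:
carry_out --increments "0.0007 0 0 0 0 0 1;0.0007 0 0 0 0 0 1"

```text
time: 49.13
position: [0.6323, 0.0747, 0.1079]
eef_rot: [67.5, 90.0, -17.1]
wrist_force: [1.6, 0.0, 4.5]
gripper_width: -0.0
```

Request:
carry_out --increments "0.0007 0 0 0 0 0 1;0.0007 0 0 0 0 0 1"

```text
time: 49.3
position: [0.6323, 0.0748, 0.1065]
eef_rot: [107.2, 90.0, 22.6]
wrist_force: [0.9, 0.3, 4.6]
gripper_width: 0.001
```

Request:
carry_out --increments "0.0007 0 0 0 0 0 1;0.0007 0 0 0 0 0 1"

```text
time: 49.47
position: [0.6324, 0.0748, 0.1052]
eef_rot: [78.8, 90.0, -5.8]
wrist_force: [-0.8, 0.4, 11.7]
gripper_width: -0.002
```

Request:
carry_out --increments "0.0006 0 0 0 0 0 1;0 0 0 0 0 0 1"

```text
time: 49.63
position: [0.6324, 0.0748, 0.1053]
eef_rot: [77.1, 90.0, -7.5]
wrist_force: [-0.7, -0.6, 9.1]
gripper_width: -0.002
```

Request:
carry_out --increments "0.0006 0 0 0 0 0 1;0.0004 0 0 0 0 0 1;0 0 0 0 0 0 1;0 0 0 0 0 0 1;0 0 0 0 0 0 1"

```text
time: 50.05
position: [0.6324, 0.0748, 0.1052]
eef_rot: [73.5, 89.9, -11.1]
wrist_force: [-2.7, -1.0, 14.8]
gripper_width: 0.001
```

Request:
carry_out --increments "-0.001 0 0 0 0 0 1;-0.004 0 0 0 0 0 1;-0.02 0 0 0 0 0 1;-0.035 0 0 0 0 0 1;-0.03 0 0 0 0 0 1;0 0 -0.025 0 0 0 0.5;0 0 -0.025 0 0 0 0.5;0 0 -0.025 0 0 0 0.5"

```text
time: 50.72
position: [0.6248, 0.1501, 0.1934]
eef_rot: [-106.4, 89.9, 168.9]
wrist_force: [-0.1, -0.9, -0.7]
gripper_width: 0.423
```

Request:
carry_out --increments "0 0 0 0 0 0 0.5;0 0 0 0 0 0 0.5;0 0 0 0 0 0 0.5"

```text
time: 50.97
position: [0.6247, 0.1492, 0.1928]
eef_rot: [-87.0, 89.9, -171.5]
wrist_force: [0.2, -1.2, 0.1]
gripper_width: 0.501
```

```bash
python3 - <<'E'
from h import *
p=E2W(0,.126)
to(p[0],p[1],.038,5.4)
g=optics.grab_frame("scene");crop(g,320,120,420,240,5,"s35.png")
f=shot("top",(200,130,330,230),5,"t35.png")
E
```

```text
pos [0.6247 0.1492 0.1928] jaw 5.4 w 0.501 F [ 0.2 -1.2  0.1] t 50.97 j6 86.0
tool delta (orig tool axes) [ 0.1548  0.0007 -0.0002] rot [0.0002 0.0001 0.0016] | world d [ 0.0004  0.0002 -0.1548]
```

View pics/s35.png

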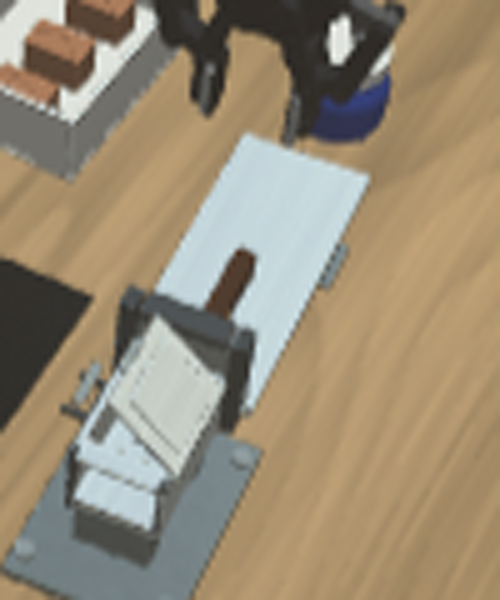

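View pics/t35.png

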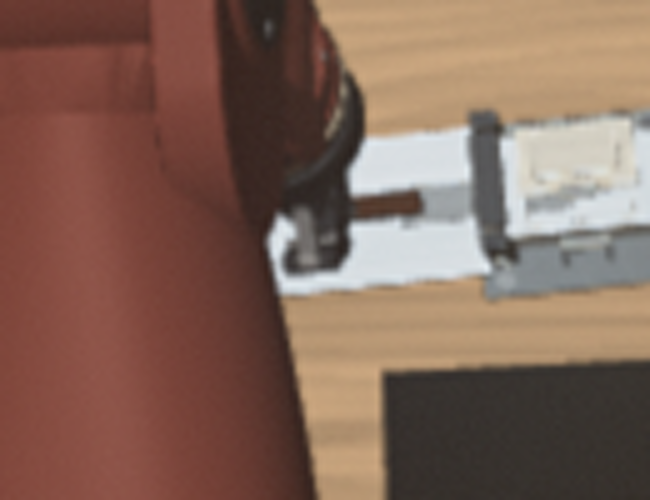

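```bash
python3 - <<'E'
from h import *
f=optics.grab_frame("top"); print(W2E(ray(f,284.3,170.4,.084)))
E
```

```text
[-0.00121999  0.0951091 ]
```

Request:
carry_out --increments "0.035 0.0005 0 0 0 0 0.5;0.035 0 0 0 0 0 0.5;0.035 0 0 0 0 0 0.5;0.03 0 0 0 0 0 0.5;0.013 0 0 0 0 0 0.5;0.005 0 0 0 0 0 0.5;0 0 0 0 0 0 0.5;0 0 0 0 0 0 0.5"

```text
time: 51.78
position: [0.627, 0.1493, 0.0425]
eef_rot: [88.0, 89.9, 3.4]
wrist_force: [0.1, 0.7, 0.6]
gripper_width: 0.503
```

Request:
carry_out --increments "0 0 0 0 0 0 1;0 0 0 0 0 0 1;0 0 0 0 0 0 1;0 0 0 0 0 0 1;0 0 0 0 0 0 1;0 0 0 0 0 0 1"

```text
time: 52.28
position: [0.627, 0.1496, 0.0426]
eef_rot: [86.0, 89.8, 1.4]
wrist_force: [-0.8, -0.4, 6.4]
gripper_width: 0.138
```

```bash
python3 - <<'E'
from h import *
p=E2W(0,.126)
to(p[0],p[1],.038,5.4)
s=status.state();print(W2E(s['position']))
E
```

```text
pos [0.627  0.1496 0.0426] jaw 5.4 w 0.138 F [-0.8 -0.4  6.4] t 52.28 j6 86.0
tool delta (orig tool axes) [ 0.0046 -0.0019 -0.0001] rot [-0.0002  0.0002 -0.003 ] | world d [-0.0019 -0.0001 -0.0046]
[0.00189692 0.12593804]
```

Request:
carry_out --increments "-0.0003 0 -0.001 0 0 0 1;0 0 -0.002 0 0 0 1;0 0 -0.002 0 0 0 1;0 0 -0.002 0 0 0 1;0 0 -0.002 0 0 0 1"

```text
time: 52.7
position: [0.6265, 0.1571, 0.0427]
eef_rot: [47.5, 89.8, -37.1]
wrist_force: [0.9, -7.4, 5.8]
gripper_width: 0.143
```

Request:
carry_out --increments "0 0 -0.002 0 0 0 1;0 0 -0.002 0 0 0 1;0 0 -0.002 0 0 0 1;0 0 -0.002 0 0 0 1;0 0 -0.002 0 0 0 1"

```text
time: 53.12
position: [0.6255, 0.1671, 0.0427]
eef_rot: [47.4, 89.8, -37.2]
wrist_force: [0.3, -7.5, 6.5]
gripper_width: 0.141
```

```bash
python3 - <<'E'
from h import *
to(.627,.15,.0426,5.4)
s=status.state();print(W2E(s['position']))
g=optics.grab_frame("scene");crop(g,320,120,420,240,5,"s36.png")
E
```

```text
pos [0.6255 0.1671 0.0427] jaw 5.3 w 0.141 F [ 0.3 -7.5  6.5] t 53.12 j6 88.0
tool delta (orig tool axes) [ 0.0001 -0.0001  0.0171] rot [-0.0011  0.0027 -0.003 ] | world d [ 0.0015 -0.0171 -0.0001]
[0.00203855 0.14351392]
```

View pics/s36.png

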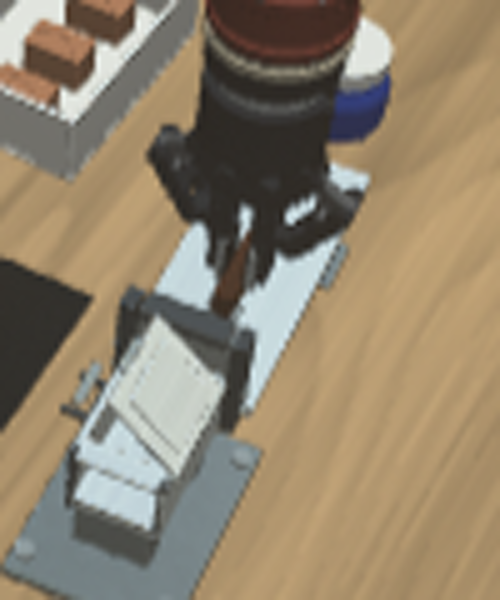

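Request:
carry_out --increments "0 0 -0.002 0 0 0 1;0 0 -0.002 0 0 0 1;0 0 -0.002 0 0 0 1;0 0 -0.002 0 0 0 1;0 0 -0.002 0 0 0 1;0 0 -0.002 0 0 0 1;0 0 -0.0015 0 0 0 1;0 0 -0.0015 0 0 0 1"

```text
time: 53.83
position: [0.6241, 0.182, 0.0427]
eef_rot: [48.2, 89.8, -36.5]
wrist_force: [1.4, -7.4, 6.1]
gripper_width: 0.145
```

Request:
carry_out --increments "0 0 -0.0012 0 0 0 1;0 0 -0.0012 0 0 0 1;0 0 -0.0012 0 0 0 1;0 0 -0.0012 0 0 0 1"

```text
time: 54.17
position: [0.6237, 0.1868, 0.0427]
eef_rot: [48.6, 89.8, -36.1]
wrist_force: [-0.0, -6.1, 7.1]
gripper_width: 0.144
```

Request:
carry_out --increments "0 0 -0.0012 0 0 0 1;0 0 -0.0012 0 0 0 1;0 0 -0.0012 0 0 0 1;0 0 -0.0012 0 0 0 1"

```text
time: 54.5
position: [0.6232, 0.1916, 0.0427]
eef_rot: [49.0, 89.8, -35.6]
wrist_force: [-0.1, -7.2, 6.7]
gripper_width: 0.141
```

```bash
python3 - <<'E'
from h import *
to(.627,.15,.0426,5.4)
s=status.state();print(W2E(s['position']))
E
```

```text
pos [0.6232 0.1916 0.0427] jaw 5.3 w 0.141 F [-0.1 -7.2  6.7] t 54.5 j6 90.0
tool delta (orig tool axes) [ 0.0002 -0.0001  0.0417] rot [-0.0011  0.0026 -0.003 ] | world d [ 0.0038 -0.0416 -0.0001]
[0.00205218 0.16812906]
```

Request:
carry_out --increments "0 0 -0.001 0 0 0 1;0 0 -0.001 0 0 0 1;0 0 -0.001 0 0 0 1;0 0 -0.001 0 0 0 1"

```text
time: 54.83
position: [0.6228, 0.196, 0.0427]
eef_rot: [60.6, 89.8, -24.1]
wrist_force: [0.9, -5.3, 5.5]
gripper_width: 0.144
```

Request:
carry_out --increments "0 0 -0.001 0 0 0 1;0 0 -0.001 0 0 0 1;0 0 -0.001 0 0 0 1;0 0 -0.001 0 0 0 1"

```text
time: 55.17
position: [0.6223, 0.2004, 0.0427]
eef_rot: [69.4, 89.8, -15.3]
wrist_force: [-0.3, -5.8, 6.2]
gripper_width: 0.143
```

Request:
carry_out --increments "0 0 -0.001 0 0 0 1;0 0 -0.001 0 0 0 1;0 0 -0.001 0 0 0 1;0 0 -0.001 0 0 0 1"

```text
time: 55.5
position: [0.6219, 0.2044, 0.0426]
eef_rot: [68.2, 89.8, -16.4]
wrist_force: [0.7, -3.5, 5.8]
gripper_width: 0.14
```

Request:
carry_out --increments "0 0 -0.004 0 0 0 1;0 0 -0.008 0 0 0 1;0 0 -0.01 0 0 0 1;0 0 0 0 0 0 1;-0.003 0 0 0 0 0 1;-0.01 0 0 0 0 0 1;0 0 0 0 0 0 1"

```text
time: 56.08
position: [0.6193, 0.2269, 0.0561]
eef_rot: [95.6, 89.9, 11.0]
wrist_force: [-0.2, 0.2, -0.3]
gripper_width: 0.141
```

```bash
python3 - <<'E'
from h import *
to(.627,.15,.0426,5.4)
g=optics.grab_frame("scene");crop(g,320,120,420,240,5,"s37.png")
f=shot("top",(200,130,330,230),5,"t37.png")
E
```

```text
pos [0.6193 0.2269 0.0561] jaw 5.4 w 0.141 F [-0.2  0.2 -0.3] t 56.08 j6 93.0
tool delta (orig tool axes) [0.0135 0.0004 0.0773] rot [-0.     -0.0002 -0.0022] | world d [ 0.0077 -0.0769 -0.0135]
```

View pics/s37.png

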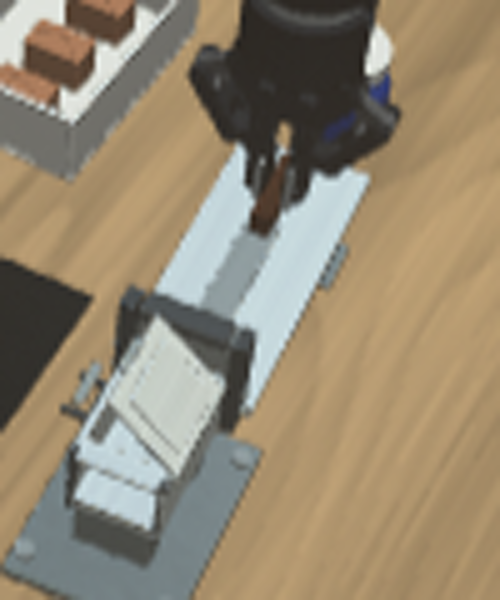

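View pics/t37.png

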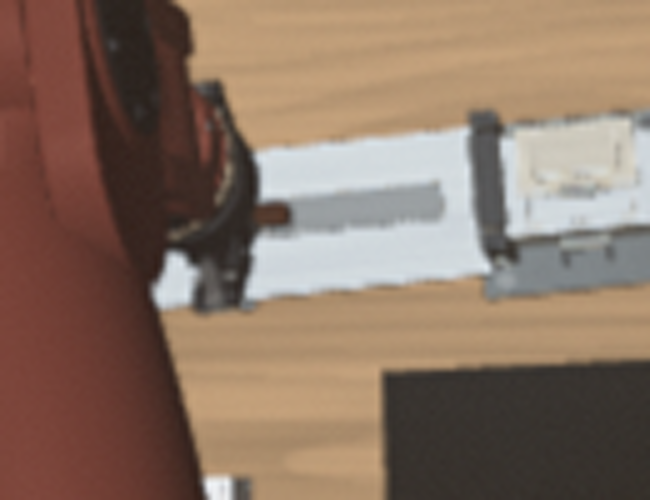

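Request:
carry_out --increments "-0.03 0 0 0 0 0 1;-0.035 0 0 0 0 0 1;0 -0.034 0 0 0 0 1;0 -0.034 0 0 0 0 1;0 -0.034 0 0 0 0 1;0 -0.034 0 0 0 0 1;0 -0.034 0 0 0 0 1;0 0 0 0.05 0 0 1"

```text
time: 56.85
position: [0.4429, 0.2106, 0.1175]
eef_rot: [-86.8, 89.7, -174.2]
wrist_force: [1.3, -0.2, -1.2]
gripper_width: 0.144
```

```bash
python3 - <<'E'
from h import *
to(.442,-.083,.12,2)
E
```

```text
pos [0.4429 0.2106 0.1175] jaw 2.6 w 0.144 F [ 1.3 -0.2 -1.2] t 56.85 j6 97.0
tool delta (orig tool axes) [-0.0023 -0.0145  0.2932] rot [0.0113 0.0003 0.0046] | world d [-0.0009 -0.2936  0.0025]
```

Request:
carry_out --increments "0 -0.0015 0.033 0.011 0 0 1;0 -0.0013 0.033 0 0 0 1;0 -0.0013 0.033 0 0 0 1;0 -0.0013 0.033 0 0 0 1;0 -0.0013 0.033 0 0 0 1;0 -0.0013 0.033 0 0 0 1;0 -0.0013 0.033 0 0 0 1;0 -0.0013 0.033 0 0 0 1"

```text
time: 57.52
position: [0.4473, -0.0551, 0.1188]
eef_rot: [95.3, 90.0, 7.2]
wrist_force: [1.3, -0.5, -0.9]
gripper_width: 0.141
```

Request:
carry_out --increments "0 0 0.03 0 0 0 1;0 0 0 0 0 0 1;0 0 0 0 0 0 1;0 0 0 0 0 0 1"

```text
time: 57.85
position: [0.4485, -0.0832, 0.1186]
eef_rot: [-152.9, 90.0, 119.0]
wrist_force: [-0.2, 0.4, -0.9]
gripper_width: 0.14
```

```bash
python3 - <<'E'
from h import *
to(.442,-.083,-.014,2)
f=shot("scene",(190,60,420,300),2.4,"s38.png")
f=shot("top",(180,130,450,270),2.9,"t38.png")
E
```

```text
pos [ 0.4485 -0.0832  0.1186] jaw 1.9 w 0.14 F [-0.2  0.4 -0.9] t 57.85 j6 61.0
tool delta (orig tool axes) [ 0.1326 -0.0064 -0.0004] rot [-0.0024 -0.0006  0.0003] | world d [-0.0065  0.0002 -0.1326]
```

View pics/s38.png

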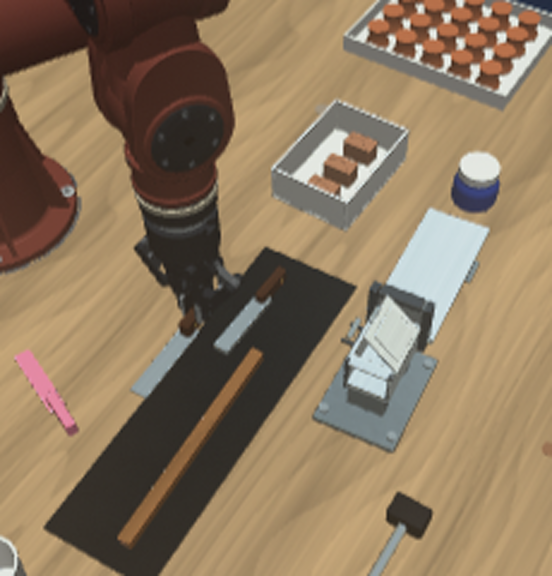

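View pics/t38.png

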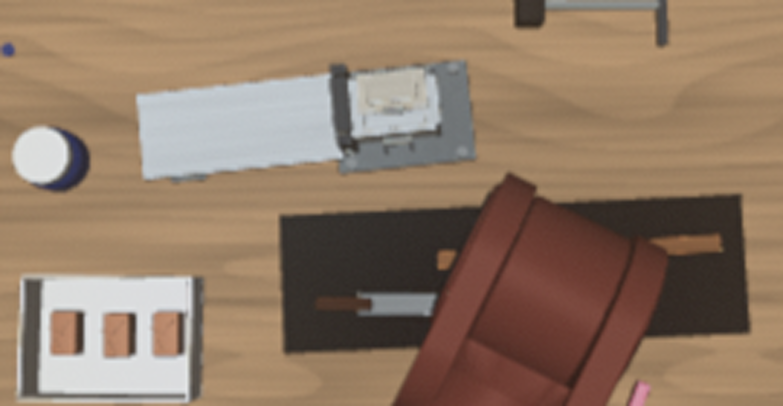

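```bash
python3 - <<'E'
from h import *
f=optics.grab_frame("top")
for u,v in ((438,250),(440,269),(721,235),(722,251)): print(ray(f,180+u/2.9,130+v/2.9,.021).round(4))
E
```

```text
[ 0.4914 -0.018   0.021 ]
[ 0.4712 -0.0199  0.021 ]
[ 0.504  -0.3176  0.021 ]
[ 0.4871 -0.3181  0.021 ]
```

Request:
carry_out --increments "0 -0.0215 0.002 0 0 0 1;0.035 0 0 0 0 0 1;0.035 0 0 0 0 0 1;0.03 0 0 0 0 0 1;0.02 0 0 0 0 0 1;0.008 0 0 0 0 0 1;0 0 0 0 0 0 1;0 0 0 0 0 0 1"

```text
time: 58.67
position: [0.4277, -0.0858, -0.0084]
eef_rot: [79.2, 90.0, -8.8]
wrist_force: [0.1, 0.6, -0.9]
gripper_width: 0.143
```

```bash
python3 - <<'E'
from h import *
to(.427,-.085,-.014,2)
f=shot("scene",(200,150,320,280),5,"s39.png")
E
```

```text
pos [ 0.4277 -0.0858 -0.0084] jaw 2.0 w 0.143 F [ 0.1  0.6 -0.9] t 58.67 j6 59.0
tool delta (orig tool axes) [ 0.0056 -0.0006 -0.0008] rot [-0.0008  0.0001 -0.0004] | world d [-0.0007  0.0008 -0.0056]
```

View pics/s39.png

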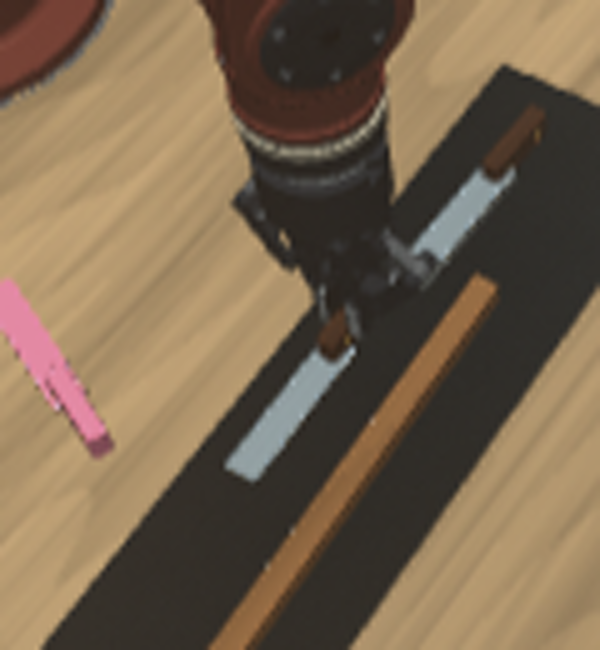

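Lower to the mat, release, and rise.

Request:
carry_out --increments "0.003 0 0 0 0 0 1;0.002 0 0 0 0 0 1;0 0 0 0 0 0 1;0 0 0 0 0 0 0.65;0 0 0 0 0 0 0.65;0 0 0 0 0 0 0.65;0 0 0 0 0 0 0.65"

```text
time: 59.3
position: [0.4275, -0.0862, -0.014]
eef_rot: [76.1, 90.0, -12.0]
wrist_force: [-1.2, -0.7, -0.2]
gripper_width: 0.351
```

Request:
carry_out --increments "-0.01 0 0 0 0 0 0.65;-0.03 0 0 0 0 0 0.65;-0.035 0 0 0 0 0 0.65;-0.035 0 0 0 0 0 0.65;-0.035 0 0 0 0 0 0.65;-0.035 0 0 0 0 0 0.65;-0.035 0 0 0 0 0 1;0 0 0 0 0 0 1"

```text
time: 59.97
position: [0.4295, -0.0873, 0.2086]
eef_rot: [60.0, 89.5, -28.1]
wrist_force: [0.4, -0.4, 0.3]
gripper_width: 0.079
```

```bash
python3 - <<'E'
from h import *
to(.6,.03,.2,5.4)
f=shot("scene",(190,90,420,300),2.6,"s40.png")
f=shot("scene",(330,150,400,240),7,"s41.png")
E
```

```text
pos [ 0.4295 -0.0873  0.2086] jaw 1.9 w 0.079 F [ 0.4 -0.4  0.3] t 59.97 j6 59.0
tool delta (orig tool axes) [ 0.0095  0.1742 -0.1117] rot [-0.0611  0.0051 -0.0082] | world d [ 0.1705  0.1173 -0.0086]
```

View pics/s40.png

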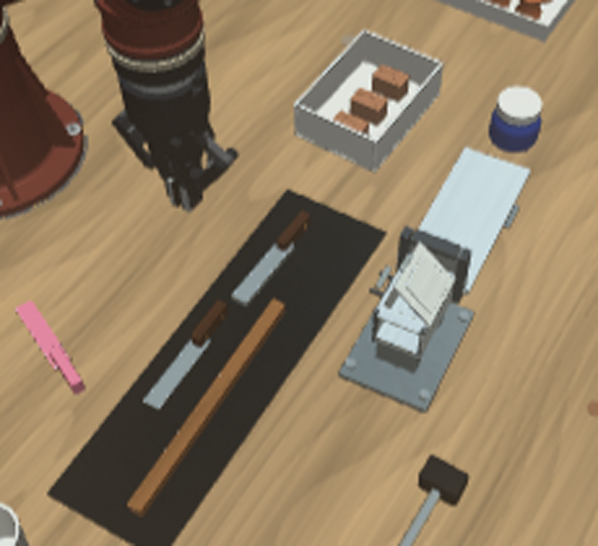

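View pics/s41.png

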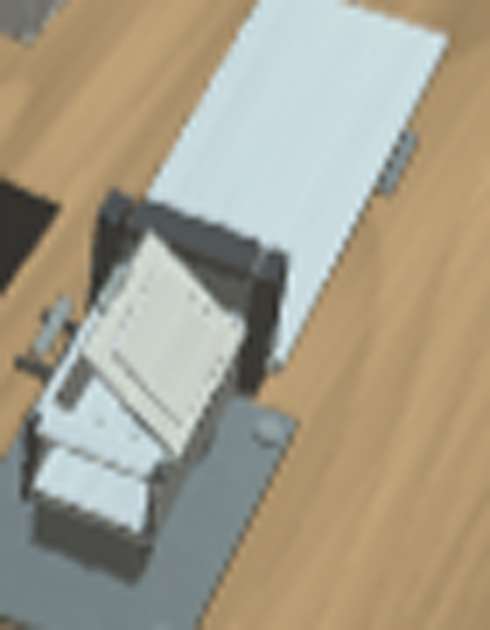

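```bash
python3 - <<'E'
from h import *
from scipy.optimize import least_squares
g=optics.grab_frame("scene")
obs=np.array([(351.4,183.6),(341.4,200)])
def P(t,y): return E2W(.030-.062*np.cos(t)-.005*np.sin(t)*1,y,.103+.062*np.sin(t)+.005*np.cos(t))
def res(v): return np.concatenate([proj(g,P(v[0],v[1]+.034))-obs[0],proj(g,P(v[0],v[1]-.034))-obs[1]])
for t0 in (.3,.8):
    r=least_squares(res,[t0,0.]);print(r.x,r.fun.round(1),P(*r.x),W2E(P(*r.x)))
E
```

```text
[-0.31776364  0.04244388] [-0.4 -0.   0.4  0. ] [0.60579314 0.06368317 0.08837822] [-0.02733385  0.04244388]
[ 0.93993743 -0.00593283] [-0.  -0.7 -0.   0.7] [0.62699781 0.01709524 0.15601551] [-0.0106076  -0.00593283]
```

```bash
python3 - <<'E'
from h import *
p=E2W(.0,-.006);print(p)
to(p[0],p[1],.19,5.4)
E
```

```text
[0.63756465 0.01802663 0.        ]
pos [ 0.4274 -0.0862  0.2013] jaw 1.9 w -0.002 F [ 0.1 -0.9 -0.2] t 60.12 j6 59.0
tool delta (orig tool axes) [ 0.0114  0.2135 -0.0972] rot [-0.0611  0.0004 -0.0008] | world d [ 0.2101  0.1042 -0.0113]
```

Request:
carry_out --increments "0 0.0305 -0.0139 0 0 0 1;0 0.0305 -0.0139 0 0 0 1;0 0.0305 -0.0139 0 0 0 1;0 0.0305 -0.0139 0 0 0 1;0 0.0305 -0.0139 0 0 0 1;0 0.0305 -0.0139 0 0 0 1;0 0.0305 -0.0139 -0.061 0 0 1;0 0 0 0 0 0 1"

```text
time: 60.78
position: [0.6394, 0.0208, 0.1952]
eef_rot: [-114.9, 89.6, 160.8]
wrist_force: [-0.1, -1.2, -1.8]
gripper_width: 0.001
```

Request:
carry_out --increments "0 0 0 0 0 0 1;0 0 0 0 0 0 1"

```text
time: 60.95
position: [0.6364, 0.0183, 0.1995]
eef_rot: [-103.7, 89.8, 171.7]
wrist_force: [0.1, -0.5, 0.3]
gripper_width: -0.0
```

```bash
python3 - <<'E'
from h import *
p=E2W(.0,-.006)
to(p[0],p[1],.13,5.4)
tip("s42.png",r=45,s=7,gain=1.3)
E
```

```text
pos [0.6364 0.0183 0.1995] jaw 5.4 w -0.0 F [ 0.1 -0.5  0.3] t 60.95 j6 75.0
tool delta (orig tool axes) [0.0694 0.0013 0.0004] rot [-0.0002 -0.0006  0.0026] | world d [ 0.0012 -0.0003 -0.0695]
```

View pics/s42.png

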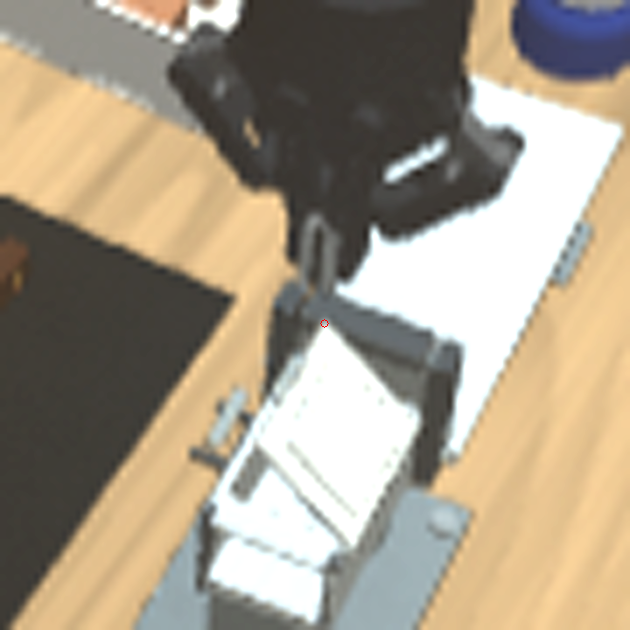

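Request:
carry_out --increments "0.03 0.001 0 0 0 0 1;0.025 0 0 0 0 0 1;0.012 0 0 0 0 0 1;0.003 0 0 0 0 0 1;0.003 0 0 0 0 0 1;0.003 0 0 0 0 0 1"

```text
time: 61.5
position: [0.639, 0.0179, 0.1265]
eef_rot: [76.5, 89.9, -8.1]
wrist_force: [0.6, -0.5, 0.1]
gripper_width: 0.001
```

Request:
carry_out --increments "0.003 0 0 0 0 0 1;0.003 0 0 0 0 0 1;0.003 0 0 0 0 0 1;0.003 0 0 0 0 0 1"

```text
time: 61.83
position: [0.6387, 0.0183, 0.113]
eef_rot: [84.5, 90.0, -0.1]
wrist_force: [0.0, 0.5, 1.2]
gripper_width: -0.001
```

```bash
python3 - <<'E'
from h import *
p=E2W(.0,-.006)
to(p[0],p[1],.13,5.4)
tip("s43.png",r=45,s=7,gain=1.3)
E
```

```text
pos [0.6387 0.0183 0.113 ] jaw 5.4 w -0.001 F [0.  0.5 1.2] t 61.83 j6 75.0
tool delta (orig tool axes) [-0.017  -0.0011  0.0001] rot [-0.0001  0.0001 -0.0006] | world d [-0.0011 -0.0003  0.017 ]
```

View pics/s43.png

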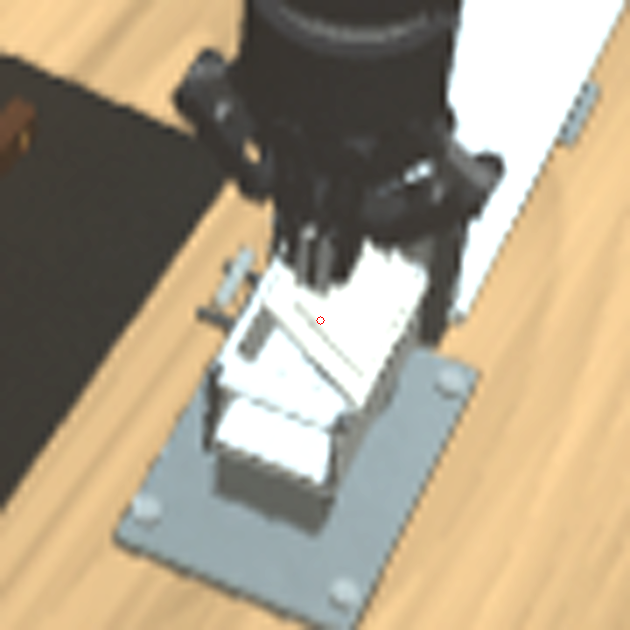

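Request:
carry_out --increments "0.003 -0.002 0 0 0 0 1;0.003 -0.002 0 0 0 0 1;0.003 -0.002 0 0 0 0 1;0.003 -0.002 0 0 0 0 1;0.003 -0.002 0 0 0 0 1"

```text
time: 62.3
position: [0.6283, 0.0174, 0.0975]
eef_rot: [114.1, 90.0, 29.5]
wrist_force: [0.6, 0.7, 0.9]
gripper_width: -0.002
```

Request:
carry_out --increments "0.003 -0.002 0 0 0 0 1;0.003 -0.002 0 0 0 0 1;0.002 -0.002 0 0 0 0 1;0.002 -0.002 0 0 0 0 1"

```text
time: 62.63
position: [0.6202, 0.0166, 0.0875]
eef_rot: [-140.7, 90.0, 134.7]
wrist_force: [-0.1, -0.3, 0.5]
gripper_width: 0.003
```

```bash
python3 - <<'E'
from h import *
p=E2W(-.02,-.006)
to(p[0],p[1],.078,5.4)
tip("s44.png",r=45,s=7,gain=1.3)
E
```

```text
pos [0.6202 0.0166 0.0875] jaw 5.4 w 0.003 F [-0.1 -0.3  0.5] t 62.63 j6 74.0
tool delta (orig tool axes) [ 0.0095 -0.0026  0.0002] rot [ 0.     -0.0001  0.0001] | world d [-0.0026 -0.0005 -0.0095]
```

View pics/s44.png

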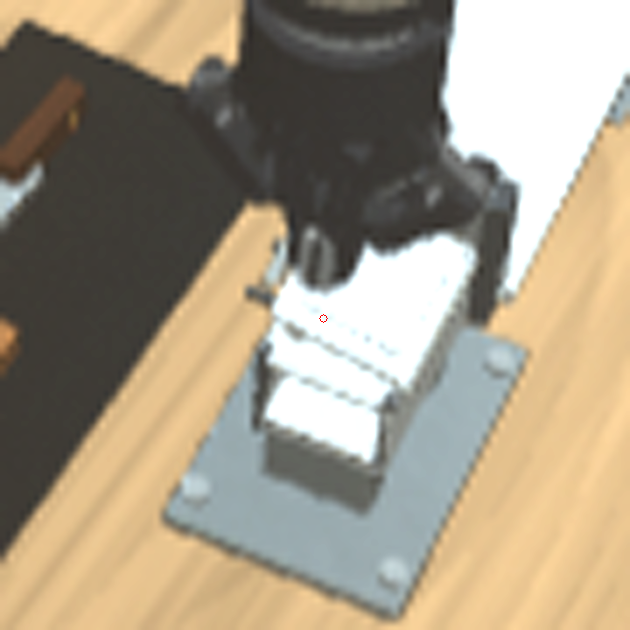

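Request:
carry_out --increments "0.0015 -0.001 0 0 0 0 1;0.0015 -0.001 0 0 0 0 1;0.0015 0 0 0 0 0 1;0 0 0 0 0 0 1"

```text
time: 63.02
position: [0.6184, 0.0164, 0.0833]
eef_rot: [-77.4, 90.0, -162.0]
wrist_force: [-0.1, -0.6, 1.3]
gripper_width: 0.0
```

Request:
carry_out --increments "0.0015 0 0 0 0 0 1;0.0015 0 0 0 0 0 1;0 0 0 0 0 0 1"

```text
time: 63.27
position: [0.6184, 0.0163, 0.0809]
eef_rot: [-12.9, 90.0, -97.5]
wrist_force: [-3.4, -0.5, 6.5]
gripper_width: -0.005
```

Request:
carry_out --increments "0.001 0 0 0 0 0 1;0.001 0 0 0 0 0 1;0 0 0 0 0 0 1"

```text
time: 63.52
position: [0.6184, 0.0163, 0.0786]
eef_rot: [-34.3, 90.0, -118.9]
wrist_force: [-2.9, -0.4, 4.9]
gripper_width: -0.003
```

Request:
carry_out --increments "0.001 0 0 0 0 0 1;0.001 0 0 0 0 0 1;0 0 0 0 0 0 1"

```text
time: 63.77
position: [0.6185, 0.0164, 0.0758]
eef_rot: [-136.9, 90.0, 138.5]
wrist_force: [0.2, 0.2, -0.1]
gripper_width: 0.001
```

Request:
carry_out --increments "0.001 0 0 0 0 0 1;0.0005 0 0 0 0 0 1;0 0 0 0 0 0 1"

```text
time: 64.02
position: [0.6186, 0.0164, 0.0757]
eef_rot: [74.2, 90.0, -10.4]
wrist_force: [-4.6, -0.6, 9.0]
gripper_width: -0.002
```

Request:
carry_out --increments "0.0006 0 0 0 0 0 1;0 0 0 0 0 0 1;-0.002 0 0 0 0 0 1;-0.02 0 0 0 0 0 1;-0.035 0 0 0 0 0 1;-0.035 0 0 0 0 0 1;-0.035 0 0 0 0 0 1"

```text
time: 64.6
position: [0.6181, 0.0166, 0.202]
eef_rot: [-120.0, 89.9, 155.4]
wrist_force: [1.0, 0.0, 0.2]
gripper_width: 0.0
```

Request:
carry_out --increments "0 -0.03 0.02 0 0 0 1;0 -0.03 0.02 0 0 0 1;0 -0.03 0.02 0 0 0 1;0 -0.03 0.02 0 0 0 1;0 -0.03 0.02 0 0 0 1;0 -0.03 0.02 0 0 0 1;0 0 0 0 0 0 1"

```text
time: 65.18
position: [0.4475, -0.1227, 0.201]
eef_rot: [-51.0, 89.9, -135.8]
wrist_force: [-0.5, 0.9, -0.2]
gripper_width: -0.001
```

```bash
python3 - <<'E'
from h import *
f=shot("scene",(190,60,420,300),2.4,"s45.png")
f=shot("scene",(330,150,400,240),7,"s46.png")
f=shot("top",(170,130,450,280),2.8,"t46.png")
g=optics.grab_frame("scene")
for y in (.049,.051,.042,.06):
  for h in (.004,.012):
    print(y,h,((proj(g,E2W(-.028,y,.06+h+.072))-[330,150])*7).round(0),((proj(g,E2W(.028,y,.06+h+.072))-[330,150])*7).round(0))
E
```

```text
0.049 0.004 [127. 210.] [254. 258.]
0.049 0.012 [129. 197.] [257. 245.]
0.051 0.004 [129. 206.] [256. 254.]
0.051 0.012 [131. 194.] [258. 242.]
0.042 0.004 [121. 222.] [248. 270.]
0.042 0.012 [122. 209.] [250. 258.]
0.06 0.004 [138. 191.] [265. 238.]
0.06 0.012 [139. 179.] [267. 226.]
```

View pics/s45.png

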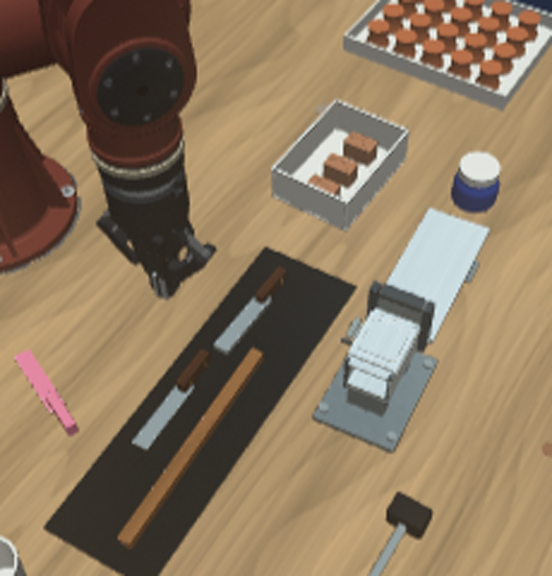

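View pics/s46.png

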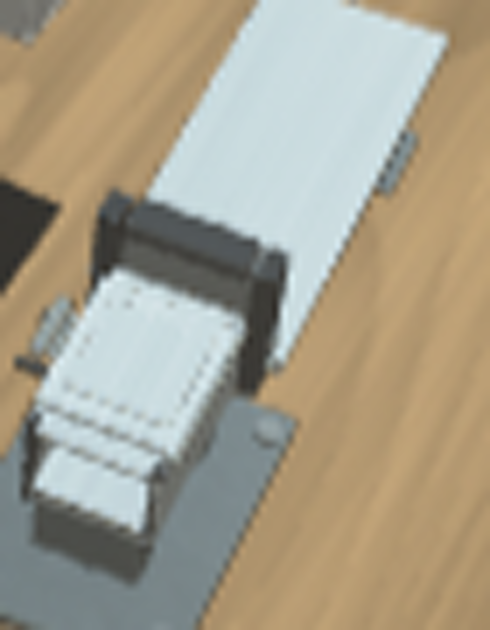

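View pics/t46.png

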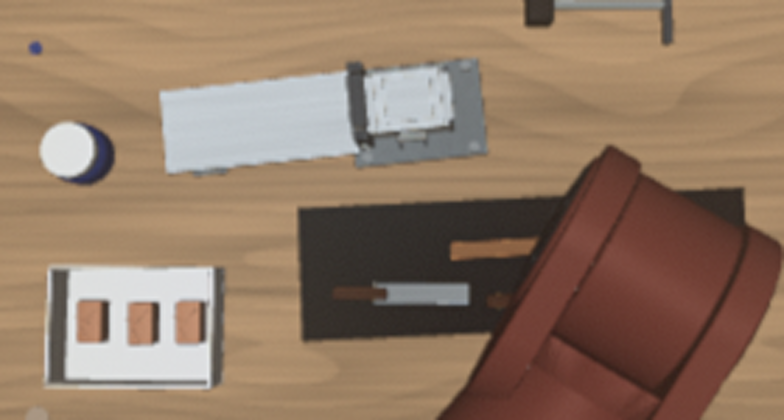

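```bash
python3 - <<'E'
from bench import bot
print(bot.hand_in())
E
```

```text
the job is handed in; nothing more can be done
None
```

The job is done and handed in at about 65 s of the 210 s limit; the hand-in gives no verdict, so the final state below is from my own checks.

**What I did**
- I pushed all three slugs through the barrel with the stick and put them in the white tub.
- I slid the thin gauge under the gate and pressed the gate down with about 15 N at the wrist. I then drew the blade out against a steady drag of about 7 N.
- I laid the gauge and stick on the mat and pressed the hatch until it snapped shut.

**Last checks (camera images and wrist force)**
- The gate bar's edge in the picture matches a gate height of about 4 mm.
- The hatch lies flat; the force dropped to zero as it passed the catch, then rose to a firm 9 N.
- All three slugs are in the tub, the stick and thin gauge lie on the mat, and the thick gauge, jar, cup and plunger were not touched.

**What disagreed or went wrong**
- **TCP height:** the reported height is about 30 mm lower than where the fingertips really are. My first grasp of the stick closed on air because of this. I found the offset by touching the bench and corrected for it from then on.
- **Stick:** it was knocked about 30 mm aside on the mat partway through. I remeasured it and set the gauge down clear of it.
- **Blade on the way out:** I could not read the gate's force on the blade directly. That it was still dragging near the end comes only from the pull force, which stayed near 7 N until the tip came out.

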